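Pack plane blades into the dry box and tighten its cover crosswise

ROBOT

A 6-joint arm with a two-finger parallel gripper is mounted at the origin on the work surface; the furniture and walls round the work are solid. World frame = base frame: x ahead of the robot, y to its left, z up, the work surface at z = 0. Lengths are in m, angles in rad, forces in N, time in s.
With the tool pointing down it reaches from about 0.3 to 1 m from the base axis. Payload 5.1 kg.
Tool frame: the origin (TCP) lies at the very end of the fingers, on their centre line; the grasp point (between the pads) lies grip_depth behind it (grip_depth is the distance from the TCP to the grasp point, in m); y points along the fingers, z is the direction in which the jaws open and shut, and the axes are right-handed (so a half turn about y gives the same grasp; the last joint's range is limited). The gripper opens to 95 mm and grips with 3 to 60 N. Pads are 20 mm wide; open, the fingers measure 119 mm over their backs; the gripper's body (75 mm by 180 mm) begins 59 mm behind the grasp point.
Start: joints at [1.149, 0.124, 1.65, -0, 1.367, -0.083], TCP at [0.216, 0.613, 0.215] pointing down, gripper open.
Joint ranges: [-2.61, 2.61], [-1.02, 2.33], [0.03, 2.71], [-1.35, 4.49], [0.32, 2.68], [-2.91, 2.91]. Speed limits (rad/s): [2.57, 2.57, 3.14, 3.14, 3.14, 3.14].

INTERFACE

Orientations are given as a unit quaternion [w, x, y, z].
In Python, from plant import * gives the robot as it stands. The module is installed in compiled form; this text tells all that it offers.
- The arm moves only by the tool send_rows, never from a script. Its argument "motion" is a list of rows, each an object with "xyz": the shift along the tool's x, y, z in m, a list of three; "twist": the turn, a rotation vector about the tool's x, y, z in degrees, a list of three; "claw": the opening, from -1 (shut) to 1 (fully open). A call has 1 to 20 rows; each row shifts and turns the commanded pose from where the row before left it, along the tool's axes as they then stand; what a row does not reach is not made up. A row lasts 1/8 s, in which the tool goes at most 62.5 mm and 10.7 degrees, less where a joint would pass 70% of its speed; a pose out of reach is approached as far as the arm can. A call is refused whole if a number of a shift passes 0.0625 or a number of a turn 10.7, either way. A call with a gripper value outside its range is refused whole. The fingers move at their own pace and stop on an object; "force" is the grip in N (left out, the last holds). Time passes only in rows, so rows that do not move let the fingers close. It gives the time, the measured TCP pose, the force and the opening at its end, in the units of the state.
- sense(): the state, without advancing time (a new reading comes with each control period).
- get_image(name): name is "scene" or "side" or "wrist"; returns a dict with "img" (384x512x3 uint8, red, green, blue), "mtx" (3x3 intrinsics, pixels), "k1" (the pictures are not rectified: a ray, as slopes to the right and down, at radius r is drawn at 1 + k1 r^2 times it, then the intrinsics apply), "origin" and "attitude" of the camera in the world; the wrist camera has in their place "hand_eye" (4x4, takes a point from camera to tool coordinates, whose origin is the TCP and whose axes are the tool frame's). Camera axes: x right, y up, looking along -z (the intrinsics and any distortion apply to the point x, -y, -z); pixel columns grow to the right and rows downward; lengths in m; the calibration is good to about 2 mm. A picture is of the moment at which its call begins: read the wrist's pose just before it. There is no depth.
- sign_off(): hands the job in, once; it reports no verdict.
Trained networks look in a picture, given as the dict that the camera call returned (one of the last four; its "shot" number tells which), for a name from the list of things; names that differ only in an ending like _2 or _b are one class to them, and where a whole thing is asked for, a point or a joint stands for the part that bears it (a point fixed in the world has none). Each returns a list of dicts, best first, with "p" (0 to 1); they miss things now and then, are a little off and sometimes report something else, mostly with a low value. They report only what shows in the picture. A call takes as long as a camera call. They do not tell look-alikes from the thing itself.
- outline_of(picture, label): "pixels" (384x512 bool, what is visible of it) and "extent" ([left, top, right, bottom] in pixels, round what is visible of it).
The state is a dict: "time_s": time; "q": joint angles; "qvel": joint speeds; "effort": joint torques, N m; "ee_pos": TCP position; "tcp_rot": TCP orientation; "ft_force": force on the tool from outside, world axes, zero at the start; "torque": the same for the moment, N m; "opening": opening from 0.0 (shut) to 1.0 (fully open).
Only numpy, scipy, OpenCV 4.12 (cv2) and the standard library are available. Lean on these libraries where they do the work, as an engineer would, in place of code of your own. Each camera call takes 0.05 s, during which the arm holds its last target.

TASK

Take every hang pack off the pegs, put them all into the open dry box and shut its gasketed cover flat. Then tighten the four wing screws clockwise evenly: first each about half way (white dot), going to the diagonally opposite screw after the first, then each fully home to its stop (red dot), again in cross order. Leave the sanding block and the shaped wooden blank where they are.

Things in the scene. Friction and masses are not known exactly. Their poses are not given: they have to be found in the camera images.
- dry_box: fixed green steel box, open on top, inner space 105 (x) x 150 (y) mm and 118 mm deep, floor 6 mm thick, rim with black gasket 128 mm above the bench; its flange measures 160 x 210 mm. Origin at the centre of the underside; z up, x points across to the hinge, y along the hinge to the left
- cover (a joint): hinge of the grey cover plate (160 x 210 x 6 mm, 0.4 kg), rad: 0 shut flat on the gasket, about 1.7 standing open. Hinge line along the box's y at box x = +80, z = 128 mm; the free edge is 160 mm from it. Stiff (0.45 N m): stays at any angle, pushed over and down with 3 to 6 N near the free edge
- cover_edge (a point): middle of the cover's free edge, on its outer face (the face that is on top when shut)
- wing_near_left (a joint): wing screw at the cover's near left corner (near = away from the hinge, left = box +y). Rad, clockwise from above the shut cover: 0 loose, wing along the box's x; 0.785 half way, at 45 degrees (one end at the white dot); 1.571 fully home at its stop, wing along the box's y (inner end at the red dot). Stiff (0.05 N m): stays where left; does not rise or sink
- wing_near_left_top (a point): top centre of that screw, on its turning axis. The orange wing is 42 mm long, 9 thick, 20 high; its top is 31.5 mm above the cover plate, 165.5 mm above the bench when shut
- wing_near_right (a joint): wing screw at the cover's near right corner (near = away from the hinge, left = box +y). Rad, clockwise from above the shut cover: 0 loose, wing along the box's x; 0.785 half way, at 45 degrees (one end at the white dot); 1.571 fully home at its stop, wing along the box's y (inner end at the red dot). Stiff (0.05 N m): stays where left; does not rise or sink
- wing_near_right_top (a point): top centre of that screw, on its turning axis. The orange wing is 42 mm long, 9 thick, 20 high; its top is 31.5 mm above the cover plate, 165.5 mm above the bench when shut
- wing_far_right (a joint): wing screw at the cover's far right corner (near = away from the hinge, left = box +y). Rad, clockwise from above the shut cover: 0 loose, wing along the box's x; 0.785 half way, at 45 degrees (one end at the white dot); 1.571 fully home at its stop, wing along the box's y (inner end at the red dot). Stiff (0.05 N m): stays where left; does not rise or sink
- wing_far_right_top (a point): top centre of that screw, on its turning axis. The orange wing is 42 mm long, 9 thick, 20 high; its top is 31.5 mm above the cover plate, 165.5 mm above the bench when shut
- wing_far_left (a joint): wing screw at the cover's far left corner (near = away from the hinge, left = box +y). Rad, clockwise from above the shut cover: 0 loose, wing along the box's x; 0.785 half way, at 45 degrees (one end at the white dot); 1.571 fully home at its stop, wing along the box's y (inner end at the red dot). Stiff (0.05 N m): stays where left; does not rise or sink
- wing_far_left_top (a point): top centre of that screw, on its turning axis. The orange wing is 42 mm long, 9 thick, 20 high; its top is 31.5 mm above the cover plate, 165.5 mm above the bench when shut
- peg_rack: fixed wooden rack, three 6 mm steel pegs at y = -68, 0, +68 mm pointing to its -x, axes 105 mm above the bench: level for 64 mm from the root at x = 0, then the tip slopes up to x = -76 mm, 9 mm above the level part. The bar behind the roots is 108 mm high. Origin on the bench below the middle peg's root, z up
- pack_blue: loose blue plastic hang pack with a plane blade, 56 wide (y) x 92 high (z), 60 g. Origin at its centre. Lower 44 mm solid, 14 mm thick (x); above that 8 mm thick: hanging slot 18 wide, from 2 mm below to 24 mm above the origin, then a full-width grip tab 22 mm high. To leave its peg: raise 10 to 18 mm, draw along the rack's -x past the tip. May be absent
- pack_yellow: loose yellow plastic hang pack with a plane blade, 56 wide (y) x 92 high (z), 60 g. Origin at its centre. Lower 44 mm solid, 14 mm thick (x); above that 8 mm thick: hanging slot 18 wide, from 2 mm below to 24 mm above the origin, then a full-width grip tab 22 mm high. To leave its peg: raise 10 to 18 mm, draw along the rack's -x past the tip. May be absent
- pack_red: loose red plastic hang pack with a plane blade, 56 wide (y) x 92 high (z), 60 g. Origin at its centre. Lower 44 mm solid, 14 mm thick (x); above that 8 mm thick: hanging slot 18 wide, from 2 mm below to 24 mm above the origin, then a full-width grip tab 22 mm high. To leave its peg: raise 10 to 18 mm, draw along the rack's -x past the tip. May be absent
- sanding_block: wooden sanding block, 62 x 100 x 30 mm, a bystander; origin at its underside
- wood_blank: pale wooden blank with cut corners, 63 x 121 x 38 mm, a bystander; origin at its underside
There are look-alikes about, which are no part of the job. There is more than one size of the pack_red; the one meant has the size given above.

How it is judged:
By the outcome, as a careful person would: the job done as asked, in the order asked, and still so for the second after the job is handed in, with the robot touching nothing.
Of pack_blue, pack_yellow, pack_red only 2 to 3 are there at a start; the rules pass over those that are not, and their reading is None.
Once in a run the grip may slacken for a moment while it holds something.
It also fails if it takes over 208 s, if anything falls off the work surface, if the arm or the gripper's body presses on something with over 40 N, if the wrist force passes 120 N, or if a joint passes its speed limit or range.

## Working session

There is one attempt and no reset: what is moved stays moved. The work goes in short steps, Python scripts to look and compute and a tool call to move; the robot and the scene stay as the last step left them, time stands still between calls to the robot, and variables do not carry over. Pictures are saved under pics/ and viewed, and the job is handed in when it is done.

Besides the shell and the picture viewer there is one more tool, called after "Emit:" in YAML: its name, and indented under it one key for each argument. send_rows: Moves the arm, as the interface text tells. Its arguments: {"type":"object","properties":{"motion":{"type":"array"},"force":{"type":"number"}},"required":["motion"]}

```bash
mkdir -p pics; ls
python3 - <<'E'
from plant import *
import cv2
s=sense();print({k:(v if not hasattr(v,'__len__') else [round(float(x),3) for x in v]) for k,v in s.items()})
for n in ["scene","side","wrist"]:
    p=get_image(n);cv2.imwrite(f"pics/{n}0.png",p["img"][:,:,::-1])
    print(n,{k:(v.tolist() if hasattr(v,'tolist') else v) for k,v in p.items() if k!="img"})
E
```

```text
pics
{'time_s': 0.0, 'q': [1.149, 0.125, 1.652, 0.0, 1.367, -0.083], 'qvel': [0.001, -0.001, 0.0, -0.002, -0.001, -0.002], 'effort': [0.001, -41.76, -35.993, 0.078, 0.049, -0.0], 'ee_pos': [0.216, 0.612, 0.213], 'tcp_rot': [-0.696, 0.698, -0.119, 0.119], 'ft_force': [-0.86, -0.183, -0.092], 'torque': [0.0, 0.036, -0.008], 'opening': 1.0024042555552837}
scene {'mtx': [[440.0343284131076, 0.0, 261.8166464013757], [0.0, 440.0343284131076, 190.62973126843252], [0.0, 0.0, 1.0]], 'k1': -0.12237007400479138, 'origin': [-0.04924016543530746, -0.6707555494008532, 1.0194726492965254], 'attitude': [0.8751798061835873, 0.3408284878587995, -0.12604775845329289, -0.3193872434854641], 'shot': 1}
side {'mtx': [[360.42940280857124, 0.0, 254.25867770553936], [0.0, 360.42940280857124, 193.51983108385502], [0.0, 0.0, 1.0]], 'k1': -0.038239146970961174, 'origin': [0.355532867963043, -0.8405158447824562, 0.6639900761833926], 'attitude': [0.8740363528885323, 0.478426897578571, -0.04571550360264987, -0.07126184275622273], 'shot': 2}
wrist {'mtx': [[299.7794164340621, 0.0, 248.87913388198686], [0.0, 299.7794164340621, 189.57322817964373], [0.0, 0.0, 1.0]], 'k1': 0.014101534953459609, 'hand_eye': [[0.000531437069839289, -0.9716499994014367, -0.23642334114428676, -0.06555698428160267], [0.001253793447750074, 0.23642383612414908, -0.9716492153623812, -0.1694392233827089], [0.9999990727878851, 0.0002199443759020604, 0.001343892793465881, 0.0002555132960273543], [0.0, 0.0, 0.0, 1.0]], 'shot': 3}
```

View pics/scene0.png

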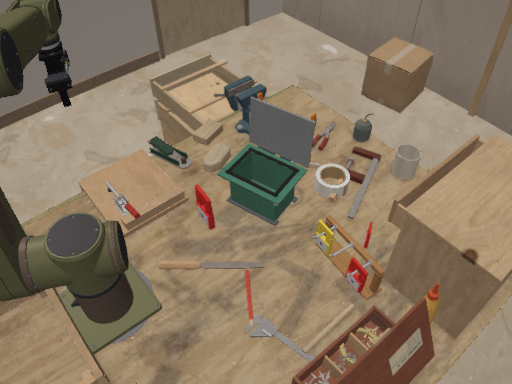

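View pics/side0.png

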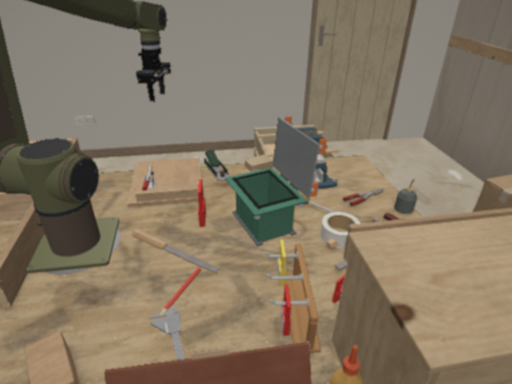

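View pics/wrist0.png

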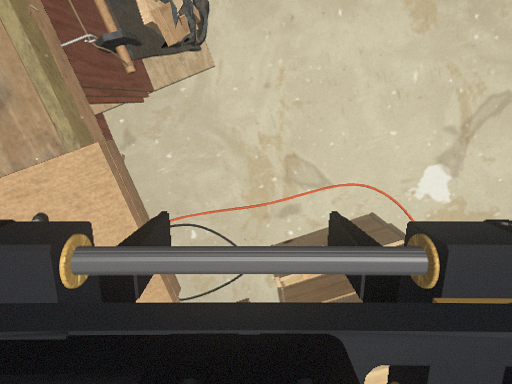

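```bash
cat > h.py <<'E'
import numpy as np, cv2
from scipy.spatial.transform import Rotation as R
from scipy.optimize import least_squares
def Rq(q): q=np.asarray(q,float); return R.from_quat([q[1],q[2],q[3],q[0]])
def campose(p,s=None):
    if "hand_eye" in p:
        T=np.array(p["hand_eye"]); Rt=Rq(s["tcp_rot"]).as_matrix()
        return Rt@T[:3,:3], Rt@T[:3,3]+np.array(s["ee_pos"])
    return Rq(p["attitude"]).as_matrix(), np.array(p["origin"])
def proj(p,X,s=None):
    Rc,o=campose(p,s); c=(np.atleast_2d(X)-o)@Rc
    u=np.stack([c[:,0]/-c[:,2], -c[:,1]/-c[:,2]],1)
    r2=(u**2).sum(1,keepdims=True); u=u*(1+p["k1"]*r2)
    K=np.array(p["mtx"]); return u@K[:2,:2].T+K[:2,2]
def ray(p,uv,s=None):
    K=np.array(p["mtx"]); d=(np.atleast_2d(uv)-K[:2,2])/[K[0,0],K[1,1]]
    u=d.copy()
    for _ in range(20): u=d/(1+p["k1"]*(u**2).sum(1,keepdims=True))
    Rc,o=campose(p,s); v=np.stack([u[:,0],-u[:,1],-np.ones(len(u))],1)@Rc.T
    return o,v/np.linalg.norm(v,axis=1,keepdims=True)
def onz(p,uv,z,s=None):
    o,v=ray(p,uv,s); return o+v*((z-o[2])/v[:,2])[:,None]
E
python3 - <<'E'
from plant import *
from h import *
for n in ["scene","side"]:
    p=get_image(n); im=p["img"][:,:,::-1].copy(); ov=im.copy()
    for i,l in enumerate(["dry_box","cover","peg_rack","pack_blue","pack_yellow","pack_red","sanding_block","wood_blank"]):
        for d in outline_of(p,l): print(n,l,round(d["p"],2),[int(x) for x in d["extent"]])
    x0,y0,x1,y1=(180,90,400,300) if n=="scene" else (180,100,400,350)
    cv2.imwrite(f"pics/{n}z.png",cv2.resize(im[y0:y1,x0:x1],None,fx=2.8 if n=="scene" else 2.4,fy=2.8 if n=="scene" else 2.4,interpolation=cv2.INTER_CUBIC))
E
```

```text
scene dry_box 0.69 [216, 93, 318, 224]
scene cover 0.58 [248, 95, 318, 166]
scene peg_rack 0.94 [315, 217, 384, 300]
scene pack_yellow 0.61 [314, 222, 331, 251]
scene pack_red 0.93 [192, 185, 211, 228]
scene pack_red 0.87 [345, 257, 369, 292]
scene pack_red 0.57 [365, 227, 372, 249]
scene sanding_block 0.83 [195, 119, 225, 146]
scene wood_blank 0.8 [204, 142, 227, 174]
scene wood_blank 0.21 [258, 93, 262, 100]
side dry_box 0.97 [224, 117, 329, 244]
side cover 0.81 [272, 113, 329, 199]
side peg_rack 0.66 [266, 242, 318, 353]
side pack_yellow 0.69 [276, 241, 285, 284]
side pack_yellow 0.37 [285, 115, 290, 123]
side pack_yellow 0.31 [226, 112, 330, 247]
side pack_red 0.96 [281, 285, 293, 333]
side pack_red 0.89 [195, 176, 206, 228]
side pack_red 0.65 [331, 276, 342, 303]
side pack_red 0.22 [264, 242, 321, 355]
side sanding_block 0.83 [244, 156, 274, 171]
side sanding_block 0.68 [273, 113, 328, 200]
side wood_blank 0.41 [274, 239, 284, 283]
```

View pics/scenez.png

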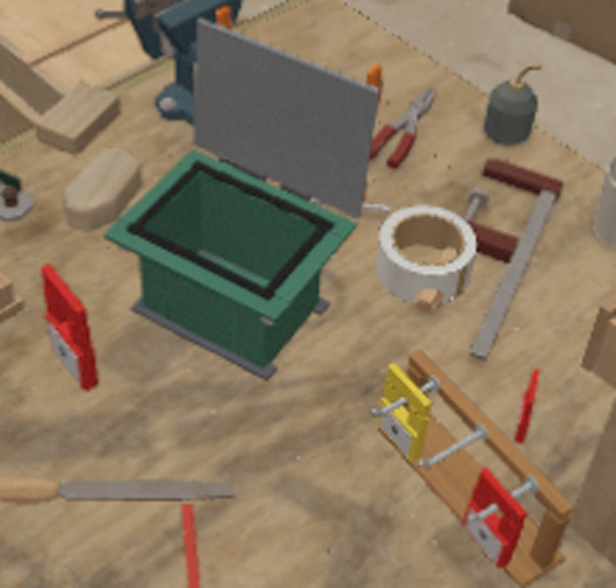

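View pics/sidez.png

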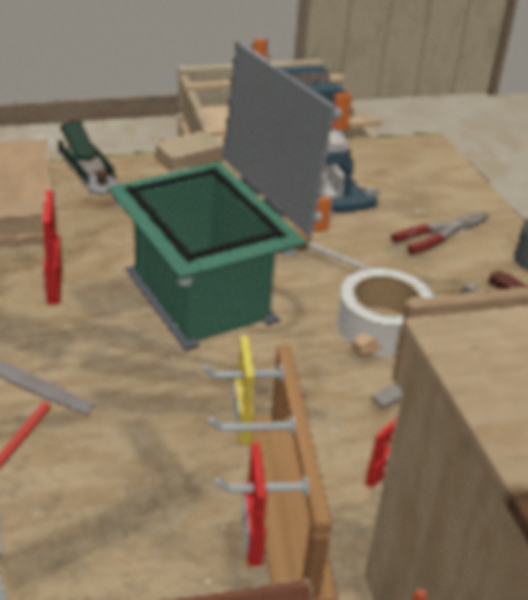

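Run:
```python
import cv2
a=cv2.imread("pics/scene0.png");b=cv2.imread("pics/side0.png")
def z(im,x0,y0,x1,y1,f,n): cv2.imwrite("pics/"+n,cv2.resize(im[y0:y1,x0:x1],None,fx=f,fy=f,interpolation=cv2.INTER_CUBIC))
z(a,305,210,390,300,6.5,"za.png"); z(b,260,235,325,360,4.8,"zb.png")
z(a,210,90,325,230,4.2,"zc.png"); z(b,220,105,335,250,4.1,"zd.png")
```

```text
(no output)
```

View pics/za.png

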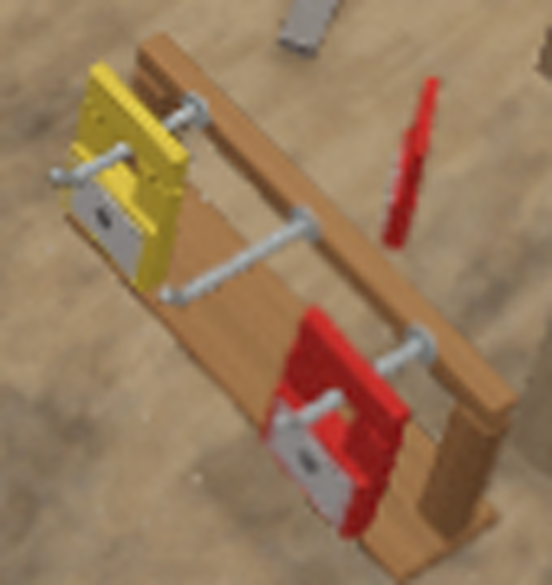

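View pics/zb.png

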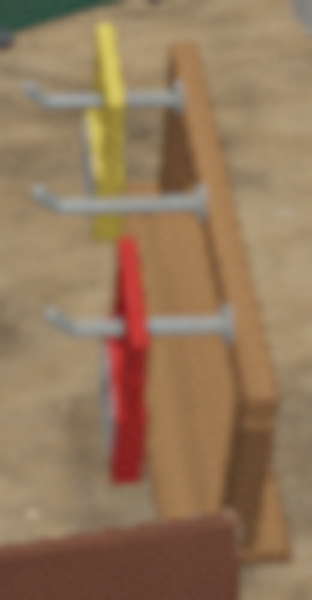

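View pics/zc.png

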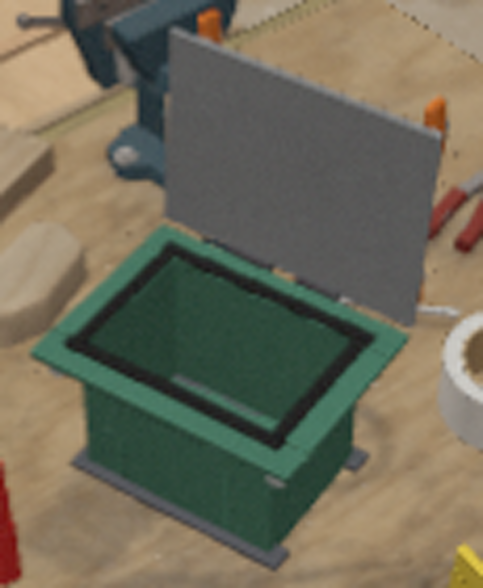

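View pics/zd.png

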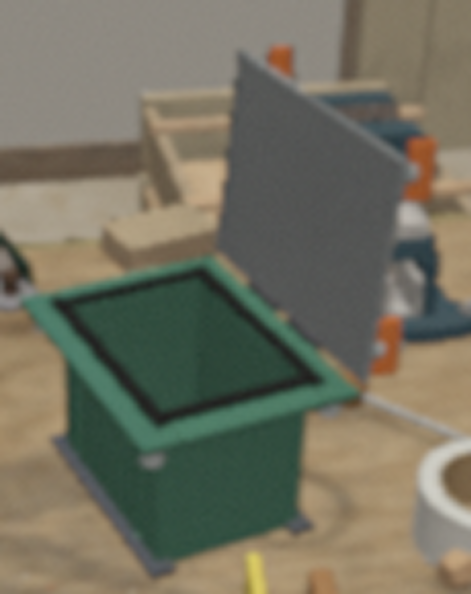

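```bash
cat > fit.py <<'E'
from h import *
import pickle
from plant import *
P={n:get_image(n) for n in ["scene","side"]}
S=lambda l:np.array(l,float)
def a(l):return S(l)/6.5+[305,210]
def b(l):return S(l)/4.8+[260,235]
def c(l):return S(l)/4.2+[210,90]
def d(l):return S(l)/4.1+[220,105]
def fit(X,obs,x0):
    f=lambda t:np.concatenate([(proj(P[n],R.from_euler('z',t[2]).apply(np.array(X))+[t[0],t[1],0])-o).ravel() for n,o in obs])
    r=least_squares(f,x0,loss='soft_l1'); return r.x,f(r.x).reshape(-1,2)
def T(t,X): return R.from_euler('z',t[2]).apply(np.atleast_2d(X))+[t[0],t[1],0]
g0=onz(P["scene"],c([[220,350]]),.128)[0]
box,r=fit([[-.08,.105,.127],[-.08,-.105,.127],[.08,-.105,.127],[.08,.105,.127]],[("scene",c([[32,353],[285,480],[408,340],[165,226]])),("side",d([[25,300],[150,452],[360,395],[205,258]]))],[g0[0],g0[1],0.3])
print("box",box.round(4),np.degrees(box[2]));print(r.round(1))
g1=onz(P["scene"],a([[305,222]]),.105)[0]
X=[[-.076,.068,.114],[-.076,0,.114],[-.076,-.068,.114],[0,.068,.105],[0,0,.105],[0,-.068,.105]]
rack,r=fit(X,[("scene",a([[57,176],[170,297],[278,420],[197,110],[305,222],[422,347]])),("side",b([[28,92],[38,192],[52,318],[183,97],[205,203],[229,324]]))],[g1[0],g1[1],0.])
print("rack",rack.round(4),np.degrees(rack[2]));print(r.round(1))
# rack-only z bar check; packs: triangulate top corners
def tri(*ol):
    A=np.zeros((3,3));B=np.zeros(3)
    for n,uv in ol:
        o,v=ray(P[n],uv);M=np.eye(3)-np.outer(v[0],v[0]);A+=M;B+=M@o
    return np.linalg.solve(A,B)
inv=lambda t,X:R.from_euler('z',-t[2]).apply(np.array(X)-[t[0],t[1],0])
for nm,s,w in [("yL",[97,65],[103,24]),("yR",[187,155],[117,103]),("rL",[312,308],[126,240]),("rR",[408,410],[137,342])]:
    x=tri(("scene",a([s])),("side",b([w]))); print(nm,x.round(4),"rack frame",inv(rack,x).round(4))
for nm,s,w in [("covL",[170,28],[237,52]),("covR",[441,137],[410,165])]:
    x=tri(("scene",c([s])),("side",d([w]))); print(nm,x.round(4),"box frame",inv(box,x).round(4))
# standing red lookalikes
for nm,s in [("bigL",[(195,185),(211,226)]),("small",[(371,224),(366,248)])]: pass
json=dict(box=box.tolist(),rack=rack.tolist()); import json as j; j.dump(json,open("fit.json","w"))
E
python3 fit.py
```

```text
box [0.5332 0.0082 0.2837] 16.255770161831215
[[-0.3 -0.2]
 [ 1.8  0.5]
 [ 1.9 -1.1]
 [-0.1 -0.7]
 [-2.8 -0.3]
 [-2.3  0.5]
 [-0.2 -0.5]
 [ 0.8 -0.8]]
rack [ 0.5553 -0.3203 -0.1206] -6.910596520874674
[[-0.2 -0.3]
 [-0.8 -0.4]
 [ 0.4  0.2]
 [ 0.7 -0.8]
 [ 1.  -0.6]
 [ 0.9 -1.2]
 [-1.1 -0.6]
 [-0.8  0.5]
 [-1.  -0.2]
 [-0.2  0.5]
 [ 0.   0.3]
 [ 0.5  0.4]]
yL [ 0.5302 -0.2226  0.13  ] rack frame [-0.0366  0.0939  0.13  ]
yR [ 0.5239 -0.2779  0.1309] rack frame [-0.0362  0.0382  0.1309]
rL [ 0.5084 -0.3577  0.1298] rack frame [-0.042  -0.0428  0.1298]
rR [ 0.4993 -0.4123  0.1334] rack frame [-0.0445 -0.0981  0.1334]
covL [0.5983 0.1433 0.2841] box frame [0.1004 0.1115 0.2841]
covR [ 0.6608 -0.0546  0.2812] box frame [ 0.1049 -0.096   0.2812]
```

```bash
cat > go.py <<'E'
import sys
from h import *
from plant import *
import json
F=json.load(open("fit.json"))
def w(t,X): return R.from_euler('z',t[2]).apply(np.array(X,float))+[t[0],t[1],0]
def state(s=None):
    s=s or sense(); M=Rq(s["tcp_rot"]).as_matrix(); z=M[:,2]
    return s,M,np.degrees(np.arctan2(z[1],z[0]))
def plan(target=None,yaw=None):
    """prints shift in tool axes to target, and yaw twist about tool y (deg); yaw of jaw axis (mod 180)"""
    s,M,y=state(); p=np.array(s["ee_pos"])
    print("t",round(s["time_s"],2),"pos",p.round(4),"jawyaw",round(y,2),"tilt(y axis)",M[:,1].round(4),"q6",round(s["q"][5],3),"q1",round(s["q"][0],3),"op",round(s["opening"],3),"F",np.round(s["ft_force"],1))
    if yaw is not None:
        d=(yaw-y+90)%180-90; tw=-d  # tool y is down: +twist about y = negative yaw
        print("twist y deg",round(tw,2),"jaw new",y+d)
    if target is not None:
        d=np.array(target)-p; print("tool shift (before twist)",(M.T@d).round(4))
        if yaw is not None:
            M2=R.from_euler('z',d2:=np.radians((yaw-y+90)%180-90)).as_matrix()@M
            print("tool shift (after twist)",(M2.T@d).round(4))
E
python3 - <<'E'
from go import *
import plant; print([n for n in dir(plant) if n[0]!='_'])
s,M,y=state();print(M.round(3),y)
for nm in dir(plant):
    if 'grip' in nm: print(nm,getattr(plant,nm))
pk=[w(F["rack"],[-.037,.068,.3]),w(F["rack"],[-.043,-.069,.3])];print(pk)
plan([pk[0][0]-.08,pk[0][1],.32],np.degrees(F["rack"][2]))
E
```

```text
['MotionError', 'get_image', 'grip_depth', 'outline_of', 'sense', 'sign_off']
[[ 0.943  0.     0.332]
 [-0.332  0.     0.943]
 [ 0.    -1.     0.   ]] 70.58698159072925
grip_depth 0.0188
[array([ 0.52671214, -0.24830828,  0.3       ]), array([ 0.50427183, -0.38359107,  0.3       ])]
t 1.15 pos [0.2161 0.613  0.2147] jawyaw 70.59 tilt(y axis) [ 0.  0. -1.] q6 -0.083 q1 1.149 op 0.998 F [ 0.1 -0.4 -0.1]
twist y deg 77.5 jaw new -6.910596520874677
tool shift (before twist) [ 0.5038 -0.1053 -0.7357]
tool shift (after twist) [ 0.8273 -0.1053  0.3326]
```

Emit:
send_rows:
  motion:
    - {"xyz":[0,-0.05,0],"twist":[0,0,0],"claw":1}
    - {"xyz":[0,-0.04,0],"twist":[0,0,0],"claw":1}
    - {"xyz":[0.032,0,-0.045],"twist":[0,0,0],"claw":1}
    - {"xyz":[0.032,0,-0.045],"twist":[0,0,0],"claw":1}
    - {"xyz":[0.032,0,-0.045],"twist":[0,0,0],"claw":1}
    - {"xyz":[0.032,0,-0.045],"twist":[0,0,0],"claw":1}
    - {"xyz":[0.032,0,-0.045],"twist":[0,0,0],"claw":1}
    - {"xyz":[0.032,0,-0.045],"twist":[0,0,0],"claw":1}
    - {"xyz":[0.032,0,-0.045],"twist":[0,0,0],"claw":1}
    - {"xyz":[0.032,0,-0.045],"twist":[0,0,0],"claw":1}
    - {"xyz":[0.032,0,-0.045],"twist":[0,0,0],"claw":1}
    - {"xyz":[0.032,0,-0.045],"twist":[0,0,0],"claw":1}
    - {"xyz":[0.032,0,-0.045],"twist":[0,0,0],"claw":1}
    - {"xyz":[0.032,0,-0.045],"twist":[0,0,0],"claw":1}
    - {"xyz":[0.032,0,-0.045],"twist":[0,0,0],"claw":1}
    - {"xyz":[0.032,0,-0.045],"twist":[0,0,0],"claw":1}

```text
time_s: 3.15
ee_pos: [0.4294, -0.132, 0.305]
tcp_rot: [-0.697, 0.697, -0.119, 0.12]
ft_force: [0.7, 0.4, 0.4]
opening: 0.999
```

Run:
```python
from go import *
plan([.51,-.30,.3],np.degrees(F["rack"][2]))
```

```text
t 3.15 pos [ 0.4294 -0.132   0.305 ] jawyaw 70.56 tilt(y axis) [ 1.2e-03 -2.0e-04 -1.0e+00] q6 -1.649 q1 -0.418 op 0.999 F [0.7 0.4 0.4]
twist y deg 77.47 jaw new -6.910596520874677
tool shift (before twist) [ 0.1319  0.0052 -0.1316]
tool shift (after twist) [0.1571 0.0053 0.1002]
```

Emit:
send_rows:
  motion:
    - {"xyz":[0,0,0],"twist":[0,9.7,0],"claw":0.0}
    - {"xyz":[0,0,0],"twist":[0,9.7,0],"claw":0.0}
    - {"xyz":[0,0,0],"twist":[0,9.7,0],"claw":0.0}
    - {"xyz":[0,0,0],"twist":[0,9.7,0],"claw":0.0}
    - {"xyz":[0,0,0],"twist":[0,9.7,0],"claw":0.0}
    - {"xyz":[0,0,0],"twist":[0,9.7,0],"claw":0.0}
    - {"xyz":[0,0,0],"twist":[0,9.7,0],"claw":0.0}
    - {"xyz":[0,0,0],"twist":[0,9.6,0],"claw":0.0}
    - {"xyz":[0.039,0,0.025],"twist":[0,0,0],"claw":0.0}
    - {"xyz":[0.039,0,0.025],"twist":[0,0,0],"claw":0.0}
    - {"xyz":[0.039,0,0.025],"twist":[0,0,0],"claw":0.0}
    - {"xyz":[0.039,0,0.025],"twist":[0,0,0],"claw":0.0}
    - {"xyz":[0,0,0],"twist":[0,0,0],"claw":0.0}

```text
time_s: 4.78
ee_pos: [0.51, -0.299, 0.3034]
tcp_rot: [0.468, -0.469, 0.53, -0.529]
ft_force: [0.0, 0.6, 0.5]
opening: 0.498
```

Run:
```python
from go import *
s=sense();p=get_image("wrist")
cv2.imwrite("pics/w1.png",cv2.resize(p["img"][:,:,::-1],None,fx=1.5,fy=1.5,interpolation=cv2.INTER_CUBIC))
import pickle;pickle.dump((s,p),open("w1.pkl","wb"))
plan()
for l in ["pack_red","pack_yellow","pack_blue"]:
  for d in outline_of(p,l): print(l,round(d["p"],2),d["extent"])
# predicted pixels
X=[w(F["rack"],v) for v in [[-.037,.096,.13],[-.037,.040,.13],[-.043,-.04,.13],[-.043,-.096,.13],[0,0,.105],[-.076,0,.114],[0,.068,.105],[-.076,.068,.114],[0,-.068,.105],[-.076,-.068,.114]]]
print(proj(p,X,s).round(0).tolist())
```

```text
t 4.83 pos [ 0.5096 -0.2976  0.3038] jawyaw -6.99 tilt(y axis) [-0.0014  0.0013 -1.    ] q6 -0.498 q1 -0.62 op 0.5 F [ 0.5  0.  -0.3]
pack_red 0.76 [246.8, 197.6, 257.3, 247.5]
pack_red 0.66 [325.7, 140.5, 372.0, 167.5]
pack_yellow 0.59 [250.0, 103.4, 265.0, 151.6]
[[258.0, 103.0], [258.0, 154.0], [253.0, 220.0], [253.0, 263.0], [287.0, 183.0], [226.0, 185.0], [288.0, 128.0], [224.0, 129.0], [285.0, 234.0], [227.0, 237.0]]
```

View pics/w1.png

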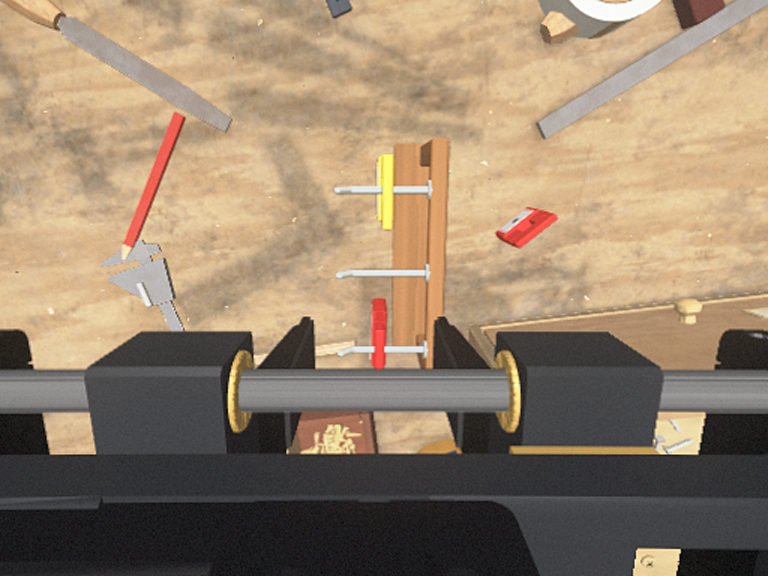

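Run:
```python
from go import *
import pickle
s,p=pickle.load(open("w1.pkl","rb"))
im=p["img"][90:260,190:310,::-1];cv2.imwrite("pics/w1z.png",cv2.resize(im,None,fx=4,fy=4,interpolation=cv2.INTER_CUBIC)[:600])
plan(w(F["rack"],[-.037,.069,.111]),np.degrees(F["rack"][2]))
print(w(F["rack"],[-.037,.069,.111]))
```

```text
t 4.97 pos [ 0.5095 -0.2961  0.3049] jawyaw -6.87 tilt(y axis) [ 3.e-04  1.e-04 -1.e+00] q6 -0.498 q1 -0.618 op 0.5 F [ 0.8 -0.4  0.7]
twist y deg 0.04 jaw new -6.910596520874681
tool shift (before twist) [-0.0505  0.194   0.0114]
tool shift (after twist) [-0.0505  0.194   0.0113]
[ 0.52683246 -0.24731555  0.111     ]
```

View pics/w1z.png

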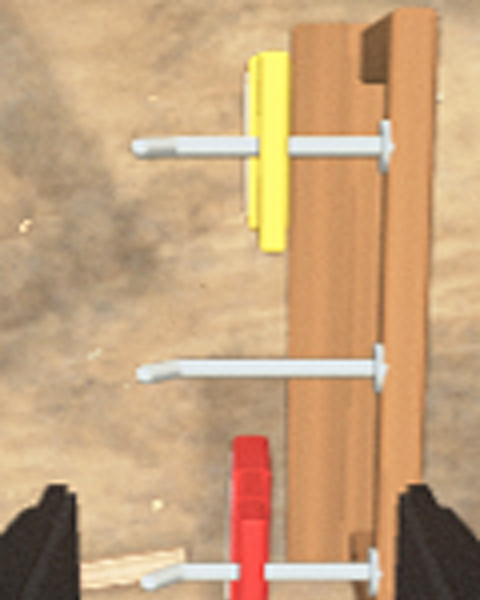

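Emit:
send_rows:
  motion:
    - {"xyz":[-0.025,0,0.006],"twist":[0,0,0],"claw":-0.3}
    - {"xyz":[-0.025,0,0.005],"twist":[0,0,0],"claw":-0.3}
    - {"xyz":[0,0.04,0],"twist":[0,0,0],"claw":-0.3}
    - {"xyz":[0,0.04,0],"twist":[0,0,0],"claw":-0.3}
    - {"xyz":[0,0.03,0],"twist":[0,0,0],"claw":-0.3}
    - {"xyz":[0,0.03,0],"twist":[0,0,0],"claw":-0.3}
    - {"xyz":[0,0.02,0],"twist":[0,0,0],"claw":-0.3}
    - {"xyz":[0,0.02,0],"twist":[0,0,0],"claw":-0.3}
    - {"xyz":[0,0,0],"twist":[0,0,0],"claw":-0.3}
    - {"xyz":[0,0,0],"twist":[0,0,0],"claw":-0.3}

```text
time_s: 6.22
ee_pos: [0.5273, -0.249, 0.1257]
tcp_rot: [-0.469, 0.469, -0.529, 0.53]
ft_force: [0.5, -0.5, 0.0]
opening: 0.349
```

Run:
```python
from go import *
for n in ["side","scene"]:
    p=get_image(n); x0,y0,x1,y1=(240,180,340,340) if n=="side" else (290,140,400,300)
    cv2.imwrite(f"pics/{n}1.png",cv2.resize(p["img"][y0:y1,x0:x1,::-1],None,fx=3.7,fy=3.7,interpolation=cv2.INTER_CUBIC))
plan(w(F["rack"],[-.0367,.069,.111]),np.degrees(F["rack"][2]))
```

```text
t 6.33 pos [ 0.5275 -0.2492  0.1261] jawyaw -6.91 tilt(y axis) [ 0.0021 -0.0013 -1.    ] q6 -0.413 q1 -0.533 op 0.35 F [-1.1  1.2 -0.6]
twist y deg -0.0 jaw new -6.910596520874674
tool shift (before twist) [-0.0018  0.0151 -0.0006]
tool shift (after twist) [-0.0018  0.0151 -0.0006]
```

View pics/side1.png

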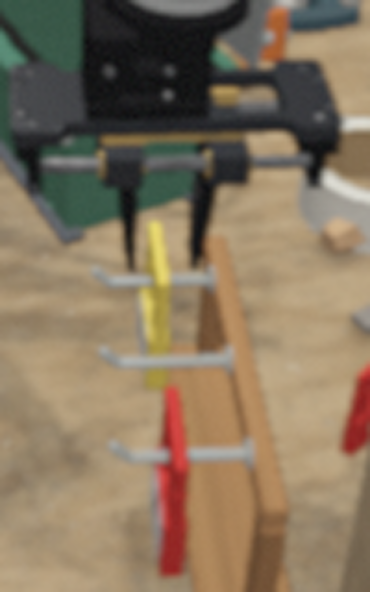

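View pics/scene1.png

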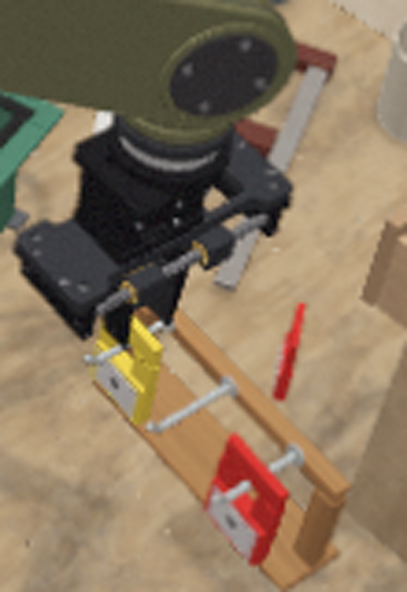

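Emit:
send_rows:
  motion:
    - {"xyz":[0,0.008,0],"twist":[0,0,0],"claw":-0.3}
    - {"xyz":[-0.001,0.007,-0.001],"twist":[0,0,0],"claw":-0.3}
    - {"xyz":[0,0,0],"twist":[0,0,0],"claw":-0.3}
    - {"xyz":[0,0,0],"twist":[0,0,0],"claw":-1}
    - {"xyz":[0,0,0],"twist":[0,0,0],"claw":-1}
    - {"xyz":[0,0,0],"twist":[0,0,0],"claw":-1}
    - {"xyz":[0,0,0],"twist":[0,0,0],"claw":-1}
    - {"xyz":[0,0,0],"twist":[0,0,0],"claw":-1}
  force: 40

```text
time_s: 7.32
ee_pos: [0.5259, -0.2476, 0.1098]
tcp_rot: [-0.469, 0.469, -0.529, 0.529]
ft_force: [0.6, -0.4, 0.2]
opening: 0.082
```

Emit:
send_rows:
  motion:
    - {"xyz":[0,-0.007,0],"twist":[0,0,0],"claw":-1}
    - {"xyz":[0,-0.007,0],"twist":[0,0,0],"claw":-1}
    - {"xyz":[0,0,0],"twist":[0,0,0],"claw":-1}
    - {"xyz":[0,0,0],"twist":[0,0,0],"claw":-1}

```text
time_s: 7.82
ee_pos: [0.5257, -0.2475, 0.1238]
tcp_rot: [-0.469, 0.469, -0.529, 0.529]
ft_force: [-0.7, -0.4, -1.2]
opening: 0.082
```

```bash
cat > snap.py <<'E'
import sys
from go import *
def snap(n,tag,box=None,f=1.5):
    s=sense();p=get_image(n);im=p["img"][:,:,::-1]
    if box: x0,y0,x1,y1=box; im=im[y0:y1,x0:x1]
    cv2.imwrite(f"pics/{tag}.png",cv2.resize(im,None,fx=f,fy=f,interpolation=cv2.INTER_CUBIC)); return s,p
E
python3 - <<'E'
from snap import *
snap("side","s2",(240,180,340,340),3.7); plan()
E
```

```text
t 7.88 pos [ 0.5256 -0.2475  0.1235] jawyaw -6.91 tilt(y axis) [-2.e-04  1.e-04 -1.e+00] q6 -0.412 q1 -0.532 op 0.087 F [-0.5  0.2  0.1]
```

View pics/s2.png

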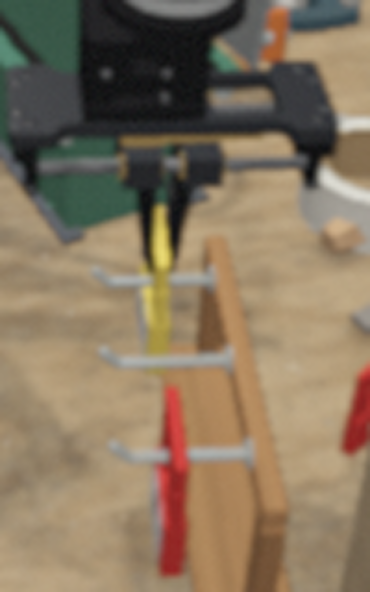

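Emit:
send_rows:
  motion:
    - {"xyz":[0,0,-0.015],"twist":[0,0,0],"claw":-1}
    - {"xyz":[0,0,-0.015],"twist":[0,0,0],"claw":-1}
    - {"xyz":[0,0,-0.015],"twist":[0,0,0],"claw":-1}
    - {"xyz":[0,0,-0.015],"twist":[0,0,0],"claw":-1}
    - {"xyz":[0,0,-0.02],"twist":[0,0,0],"claw":-1}
    - {"xyz":[0,0,-0.02],"twist":[0,0,0],"claw":-1}
    - {"xyz":[0,-0.03,0],"twist":[0,0,0],"claw":-1}
    - {"xyz":[0,-0.04,0],"twist":[0,0,0],"claw":-1}
    - {"xyz":[0,-0.04,0],"twist":[0,0,0],"claw":-1}
    - {"xyz":[0,-0.02,0],"twist":[0,0,0],"claw":-1}
    - {"xyz":[0,0,0],"twist":[0,0,0],"claw":-1}

```text
time_s: 9.25
ee_pos: [0.4268, -0.2359, 0.255]
tcp_rot: [-0.469, 0.469, -0.528, 0.53]
ft_force: [0.1, -0.5, -0.7]
opening: 0.082
```

Run:
```python
from snap import *
snap("side","s3"); 
b=F["box"]; t=w(b,[0,.032,.25]);print(t)
plan(t,np.degrees(b[2])+90)
```

```text
[0.52420025 0.03887186 0.25      ]
t 9.3 pos [ 0.4261 -0.2354  0.2531] jawyaw -6.92 tilt(y axis) [-2.e-04  1.e-04 -1.e+00] q6 -0.494 q1 -0.615 op 0.083 F [-0.  -0.3 -0.7]
twist y deg 66.83 jaw new -73.7442298381688
tool shift (before twist) [-0.2841  0.0031  0.0643]
tool shift (after twist) [-0.1709  0.0031 -0.2359]
```

View pics/s3.png

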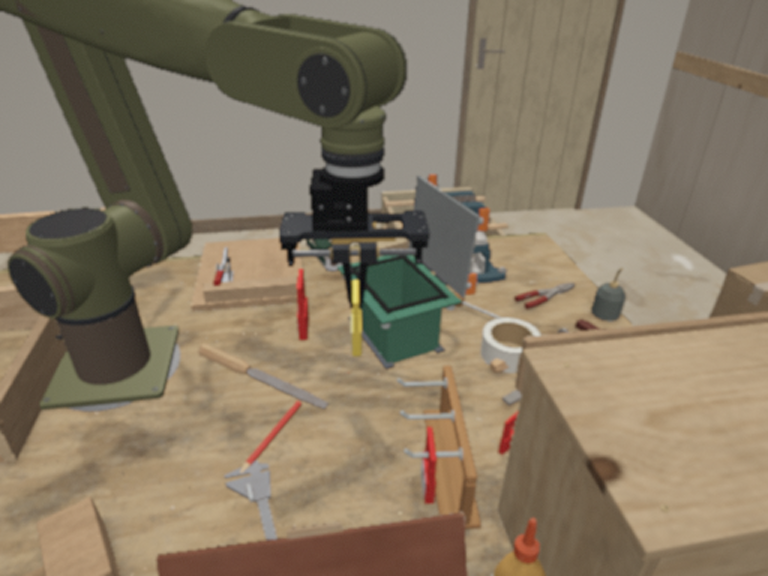

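Emit:
send_rows:
  motion:
    - {"xyz":[0,0,0],"twist":[0,9.5,0],"claw":-1}
    - {"xyz":[0,0,0],"twist":[0,9.5,0],"claw":-1}
    - {"xyz":[0,0,0],"twist":[0,9.5,0],"claw":-1}
    - {"xyz":[0,0,0],"twist":[0,9.5,0],"claw":-1}
    - {"xyz":[0,0,0],"twist":[0,9.5,0],"claw":-1}
    - {"xyz":[0,0,0],"twist":[0,9.5,0],"claw":-1}
    - {"xyz":[0,0,0],"twist":[0,9.8,0],"claw":-1}
    - {"xyz":[-0.028,0,-0.039],"twist":[0,0,0],"claw":-1}
    - {"xyz":[-0.028,0,-0.039],"twist":[0,0,0],"claw":-1}
    - {"xyz":[-0.028,0,-0.039],"twist":[0,0,0],"claw":-1}
    - {"xyz":[-0.028,0,-0.039],"twist":[0,0,0],"claw":-1}
    - {"xyz":[-0.029,0,-0.04],"twist":[0,0,0],"claw":-1}
    - {"xyz":[-0.03,0,-0.04],"twist":[0,0,0],"claw":-1}
    - {"xyz":[0,0,0],"twist":[0,0,0],"claw":-1}
    - {"xyz":[0,0,0],"twist":[0,0,0],"claw":-1}

```text
time_s: 11.18
ee_pos: [0.5234, 0.0388, 0.2515]
tcp_rot: [0.099, -0.102, 0.7, -0.7]
ft_force: [-0.8, 0.3, -0.7]
opening: 0.079
```

Run:
```python
from snap import *
snap("side","s4",(180,80,380,260),3); snap("scene","c4",(180,60,350,230),3.4);s,p=snap("wrist","w4")
b=F["box"]
print("box rim pred", proj(p,[w(b,v) for v in [[-.08,.105,.127],[-.08,-.105,.127],[.08,-.105,.127],[.08,.105,.127]]],s).round(0).tolist())
plan(w(b,[0,.032,.09]),np.degrees(b[2])+90)
```

```text
box rim pred [[180.0, 257.0], [376.0, 256.0], [393.0, 100.0], [170.0, 101.0]]
t 11.32 pos [0.5239 0.0379 0.2529] jawyaw -73.81 tilt(y axis) [-1.2e-03 -2.0e-04 -1.0e+00] q6 1.258 q1 -0.03 op 0.078 F [-0.4 -0.7 -0.8]
twist y deg -0.06 jaw new -73.7442298381688
tool shift (before twist) [-0.0007  0.1629 -0.0008]
tool shift (after twist) [-0.0007  0.1629 -0.0008]
```

View pics/s4.png

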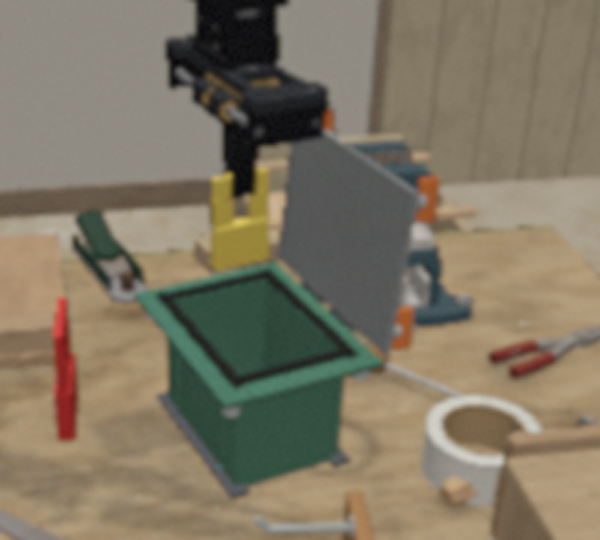

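View pics/c4.png

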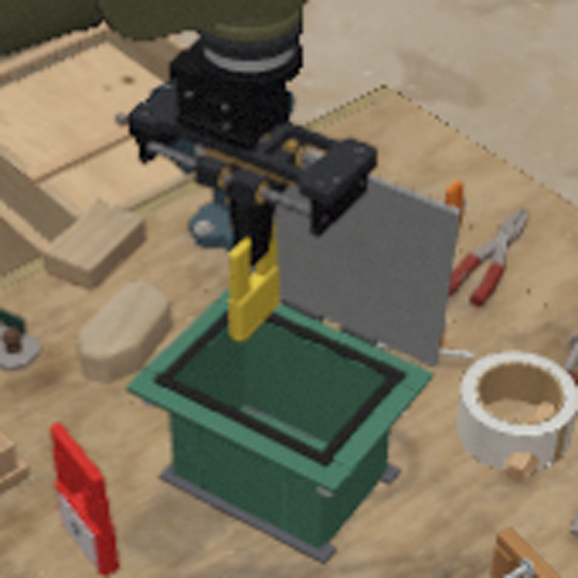

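View pics/w4.png

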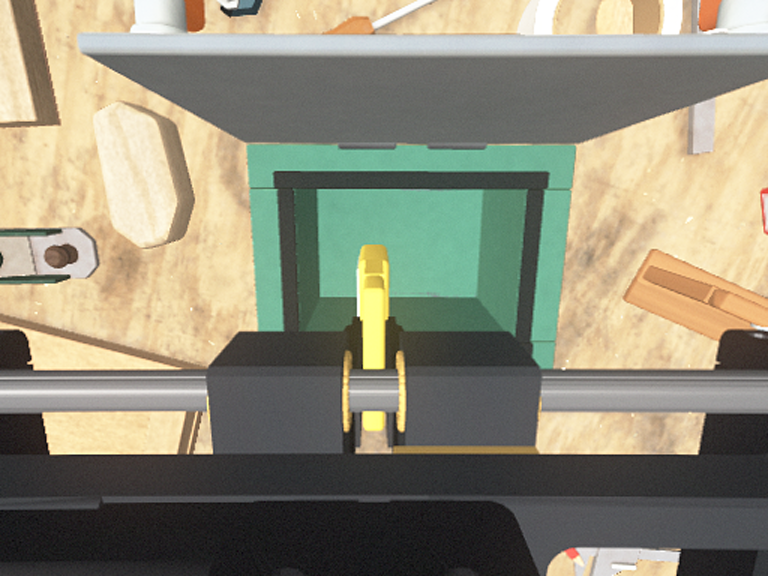

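Run:
```python
from snap import *
import pickle
s,p=snap("wrist","w5",(155,85,400,250),3.2)
pickle.dump((s,p),open("w5.pkl","wb")); plan()
```

```text
t 11.38 pos [0.5241 0.0379 0.2532] jawyaw -73.82 tilt(y axis) [-6.e-04 -1.e-04 -1.e+00] q6 1.258 q1 -0.03 op 0.081 F [ 0.9 -0.7 -0.7]
```

View pics/w5.png

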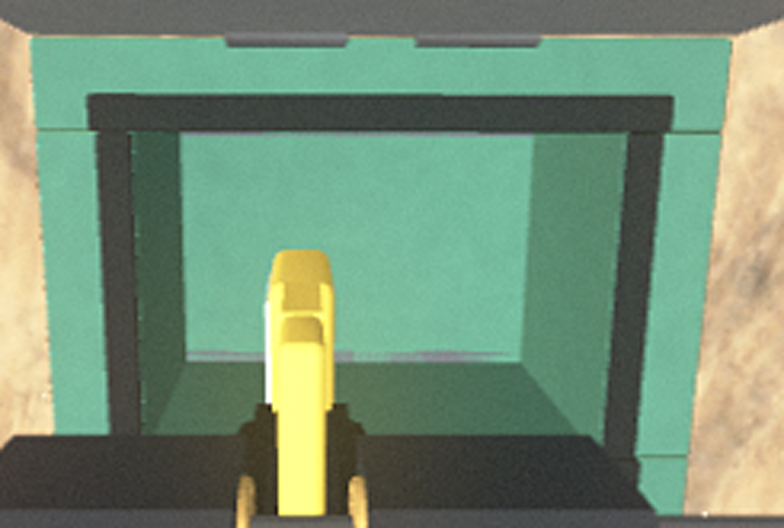

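```bash
cat > fit2.py <<'E'
from h import *
import pickle,json
exec(open("fit.py").read().split("g0=")[0].replace("from h import *","").replace("from plant import *","from plant import get_image"))
F=json.load(open("fit.json"))
sw,pw=pickle.load(open("w5.pkl","rb")); 
fl=lambda z:[[-.08,.105,z],[-.08,-.105,z],[.08,-.105,z],[.08,.105,z]]
sc=c([[32,353],[285,480],[408,340],[165,226]]); sd=d([[25,300],[150,452],[360,395],[205,258]])
wo=np.array([[165.3,96.9],[383.4,96.9],[196,126.3],[351,126.3]])
def res(t,z,ws,ww):
    r=[]
    r+=[ws*(proj(P["scene"],T(t,fl(z)))-sc), ws*(proj(P["side"],T(t,fl(z)))-sd)]
    r+=[ww*(proj(pw,T(t,[[.08,.105,z],[.08,-.105,z],[.0525,.075,.128],[.0525,-.075,.128]]),sw)-wo)]
    return np.concatenate([x.ravel() for x in r])
for z in (.121,.127):
  for ws,ww in ((1,0),(1,1),(0.1,1)):
    q=least_squares(lambda t:res(t,z,ws,ww),F["box"],loss='soft_l1'); r=res(q.x,z,1,1).reshape(-1,2)
    print(z,ws,ww,q.x.round(4),np.degrees(q.x[2]).round(2)); print(r.round(1).tolist())
E
python3 fit2.py
```

```text
0.121 1 0 [0.5363 0.0145 0.2814] 16.13
[[-0.5, -0.5], [1.0, 0.1], [1.0, -1.2], [-0.4, -0.8], [-1.9, 0.3], [-1.7, 0.8], [0.0, 0.1], [1.4, -0.1], [0.9, -1.2], [2.0, -1.2], [1.5, -0.9], [2.9, -0.9]]
0.121 1 1 [0.5351 0.0156 0.2821] 16.16
[[-1.1, -0.5], [0.4, 0.0], [0.4, -1.3], [-1.0, -0.8], [-2.3, 0.1], [-2.2, 0.6], [-0.5, -0.1], [0.9, -0.3], [-0.6, -0.1], [0.3, -0.3], [-0.0, 0.1], [1.3, 0.0]]
0.121 0.1 1 [0.5349 0.0158 0.2811] 16.11
[[-1.2, -0.5], [0.2, 0.0], [0.3, -1.2], [-1.1, -0.8], [-2.4, 0.1], [-2.3, 0.6], [-0.6, -0.2], [0.9, -0.3], [-0.8, -0.1], [0.1, -0.0], [-0.2, 0.1], [1.1, 0.2]]
0.127 1 0 [0.5332 0.0082 0.2837] 16.26
[[-0.3, -0.2], [1.8, 0.5], [1.9, -1.1], [-0.1, -0.7], [-2.8, -0.3], [-2.3, 0.5], [-0.2, -0.5], [0.8, -0.8], [4.8, 4.0], [9.6, 3.5], [7.0, 4.4], [7.8, 4.0]]
0.127 1 1 [0.5348 0.0151 0.2833] 16.23
[[-1.2, -1.7], [0.5, -1.3], [0.6, -2.6], [-1.1, -2.1], [-2.5, -1.5], [-2.2, -1.2], [-0.3, -1.9], [0.9, -1.9], [-2.0, 0.1], [3.5, -0.4], [0.4, 0.6], [1.7, 0.3]]
0.127 0.1 1 [0.5346 0.0161 0.2814] 16.12
[[-1.5, -2.0], [0.1, -1.4], [0.3, -2.7], [-1.2, -2.3], [-2.6, -1.7], [-2.4, -1.4], [-0.5, -2.1], [0.9, -2.0], [-2.9, -0.3], [2.5, -0.2], [-0.6, 0.4], [0.7, 0.4]]
```

Run:
```python
import json
F=json.load(open("fit.json"));F["box"]=[.535,.0156,.2818];json.dump(F,open("fit.json","w"))
```

Emit:
send_rows:
  motion:
    - {"xyz":[-0.004,0,-0.01],"twist":[0,0,0],"claw":-1}
    - {"xyz":[0,0.025,0],"twist":[0,0,0],"claw":-1}
    - {"xyz":[0,0.025,0],"twist":[0,0,0],"claw":-1}
    - {"xyz":[0,0.025,0],"twist":[0,0,0],"claw":-1}
    - {"xyz":[0,0.025,0],"twist":[0,0,0],"claw":-1}
    - {"xyz":[0,0.025,0],"twist":[0,0,0],"claw":-1}
    - {"xyz":[0,0.02,0],"twist":[0,0,0],"claw":-1}
    - {"xyz":[0,0.01,0],"twist":[0,0,0],"claw":-1}
    - {"xyz":[0,0.01,0],"twist":[0,0,0],"claw":-1}
    - {"xyz":[0,0,0],"twist":[0,0,0],"claw":-1}
    - {"xyz":[0,0,0],"twist":[0,0,0],"claw":-1}

```text
time_s: 12.85
ee_pos: [0.5261, 0.0497, 0.0894]
tcp_rot: [-0.101, 0.1, -0.7, 0.7]
ft_force: [0.1, 1.4, -1.0]
opening: 0.081
```

Down further about 7 mm, release gently, retract.

Emit:
send_rows:
  motion:
    - {"xyz":[0,0.005,0],"twist":[0,0,0],"claw":-1}
    - {"xyz":[0,0.002,0],"twist":[0,0,0],"claw":-1}
    - {"xyz":[0,0,0],"twist":[0,0,0],"claw":-1}
    - {"xyz":[0,0,0],"twist":[0,0,0],"claw":-0.6}
    - {"xyz":[0,0,0],"twist":[0,0,0],"claw":-0.5}
    - {"xyz":[0,0,0],"twist":[0,0,0],"claw":-0.5}
    - {"xyz":[0,-0.01,0],"twist":[0,0,0],"claw":-0.5}
    - {"xyz":[0,-0.02,0],"twist":[0,0,0],"claw":-0.5}
    - {"xyz":[0,-0.04,0],"twist":[0,0,0],"claw":-0.5}
    - {"xyz":[0,-0.04,0],"twist":[0,0,0],"claw":-0.5}
    - {"xyz":[0,-0.04,0],"twist":[0,0,0],"claw":-0.5}
    - {"xyz":[0,-0.03,0],"twist":[0,0,0],"claw":-0.5}
    - {"xyz":[0,0,0],"twist":[0,0,0],"claw":-0.5}

```text
time_s: 14.48
ee_pos: [0.5271, 0.0497, 0.2659]
tcp_rot: [-0.103, 0.098, -0.7, 0.7]
ft_force: [0.1, 0.1, 0.3]
opening: 0.248
```

Run:
```python
from snap import *
snap("wrist","w6")
plan(w(F["rack"],[-.043,-.069,.26]),np.degrees(F["rack"][2]))
```

```text
t 14.53 pos [0.5261 0.0497 0.2633] jawyaw -73.71 tilt(y axis) [ 3.1e-03 -1.0e-04 -1.0e+00] q6 1.279 q1 -0.007 op 0.253 F [-0.6  0.3 -1.4]
twist y deg -66.8 jaw new -6.9105965208746625
tool shift (before twist) [0.1425 0.0033 0.4098]
tool shift (after twist) [0.4328 0.002  0.0305]
```

View pics/w6.png

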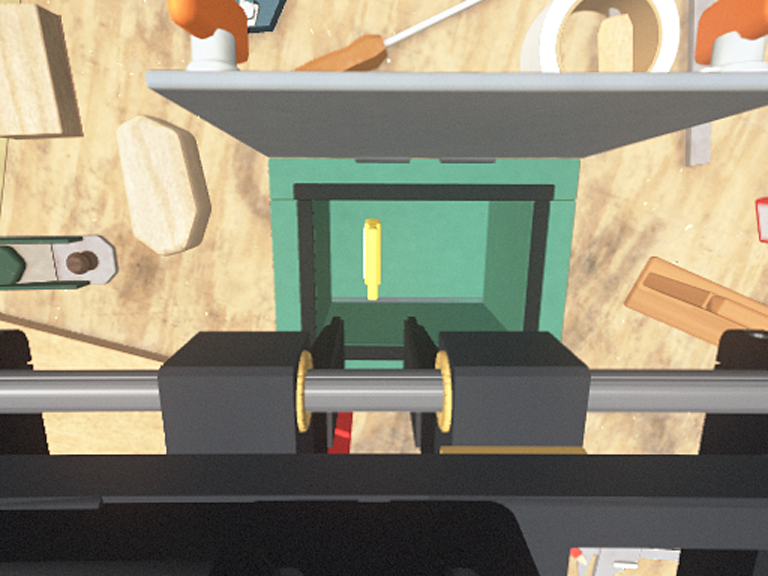

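Run:
```python
from snap import *
s,p=snap("scene","c6",(300,120,512,384),2.2)
```

```text
(no output)
```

View pics/c6.png

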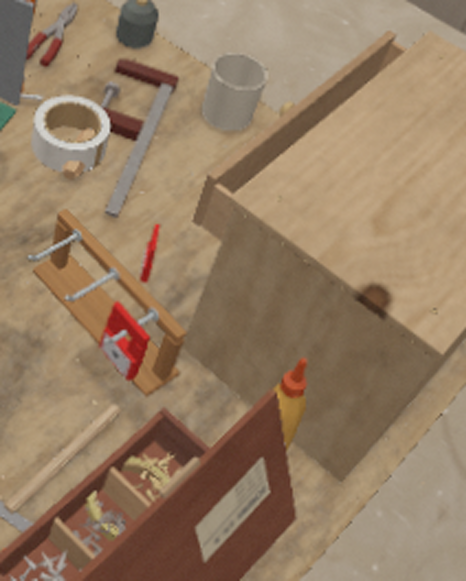

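Run:
```python
from snap import *
p=get_image("scene");q=get_image("side")
f=lambda x,y:[300+x/2.2,120+y/2.2]
print("cab bottom L",onz(p,[f(185,350),f(340,480)],0).round(3).tolist())
for z in(.15,.2,.25,.3): print(z,"cab top L/R",onz(p,[f(218,190),f(442,352),f(200,185)],z).round(3).tolist(),"toolbox corner",onz(p,[f(165,412),f(275,388)],z).round(3).tolist())
print(onz(p,[f(165,412)],.06))
# side: cabinet top left front corner ~ (345,232), bottom vert edge
for z in (.15,.2,.25,.3): print(z,onz(q,[(350,222),(310,350),(105,375)],z).round(3).tolist())
```

```text
cab bottom L [[0.601, -0.415, 0.0], [0.604, -0.645, 0.0]]
0.15 cab top L/R [[0.709, -0.337, 0.15], [0.716, -0.642, 0.15], [0.699, -0.317, 0.15]] toolbox corner [[0.435, -0.486, 0.15], [0.541, -0.544, 0.15]]
0.2 cab top L/R [[0.666, -0.356, 0.2], [0.672, -0.644, 0.2], [0.656, -0.338, 0.2]] toolbox corner [[0.407, -0.496, 0.2], [0.507, -0.551, 0.2]]
0.25 cab top L/R [[0.622, -0.375, 0.25], [0.628, -0.645, 0.25], [0.613, -0.358, 0.25]] toolbox corner [[0.379, -0.507, 0.25], [0.473, -0.558, 0.25]]
0.3 cab top L/R [[0.578, -0.394, 0.3], [0.584, -0.647, 0.3], [0.57, -0.378, 0.3]] toolbox corner [[0.351, -0.518, 0.3], [0.439, -0.566, 0.3]]
[[ 0.48471245 -0.46668236  0.06      ]]
0.15 [[0.701, -0.206, 0.15], [0.507, -0.516, 0.15], [0.193, -0.509, 0.15]]
0.2 [[0.667, -0.268, 0.2], [0.492, -0.548, 0.2], [0.209, -0.541, 0.2]]
0.25 [[0.634, -0.329, 0.25], [0.477, -0.58, 0.25], [0.225, -0.574, 0.25]]
0.3 [[0.6, -0.391, 0.3], [0.463, -0.611, 0.3], [0.24, -0.606, 0.3]]
```

Emit:
send_rows:
  motion:
    - {"xyz":[0,-0.03,0],"twist":[0,0,0],"claw":0.5}
    - {"xyz":[0,0,0],"twist":[0,-10.5,0],"claw":0.5}
    - {"xyz":[0,0,0],"twist":[0,-10.5,0],"claw":0.5}
    - {"xyz":[0,0,0],"twist":[0,-10.5,0],"claw":0.5}
    - {"xyz":[0,0,0],"twist":[0,-10.5,0],"claw":0.5}
    - {"xyz":[0,0,0],"twist":[0,-10.5,0],"claw":0.5}
    - {"xyz":[0,0,0],"twist":[0,-10.5,0],"claw":0.5}
    - {"xyz":[0,0,0],"twist":[0,-10.5,0],"claw":0.5}
    - {"xyz":[0,0,0],"twist":[0,-10.5,0],"claw":0.5}
    - {"xyz":[0,0,0],"twist":[0,-10.5,0],"claw":0.5}
    - {"xyz":[0,0,0],"twist":[0,-10.5,0],"claw":0.5}
    - {"xyz":[0,0,0],"twist":[0,-10.5,0],"claw":0.5}
    - {"xyz":[0,0,0],"twist":[0,-10.5,0],"claw":0.5}
    - {"xyz":[0,0,0],"twist":[0,-10.5,0],"claw":0.5}
    - {"xyz":[0,0,0],"twist":[0,-10.5,0],"claw":0.5}
    - {"xyz":[0,0,0],"twist":[0,-9.8,0],"claw":0.5}
    - {"xyz":[0,0,0],"twist":[0,0,0],"claw":0.5}

```text
time_s: 16.8
ee_pos: [0.5249, 0.0497, 0.2899]
tcp_rot: [-0.706, 0.706, -0.044, 0.042]
ft_force: [0.3, 0.8, 0.5]
opening: 0.75
```

Run:
```python
from go import *
plan(w(F["rack"],[-.060,-.068,.29]),np.degrees(F["rack"][2])+90)
```

```text
t 16.8 pos [0.5249 0.0497 0.2899] jawyaw 82.97 tilt(y axis) [-0.0029  0.     -1.    ] q6 -1.456 q1 -0.007 op 0.75 F [0.3 0.8 0.5]
twist y deg -0.12 jaw new 83.08940347912532
tool shift (before twist) [ 0.0156 -0.     -0.4316]
tool shift (after twist) [ 0.0147 -0.     -0.4316]
```

Emit:
send_rows:
  motion:
    - {"xyz":[0.002,0,-0.054],"twist":[0,0,0],"claw":0.5}
    - {"xyz":[0.002,0,-0.054],"twist":[0,0,0],"claw":0.5}
    - {"xyz":[0.002,0,-0.054],"twist":[0,0,0],"claw":0.5}
    - {"xyz":[0.002,0,-0.054],"twist":[0,0,0],"claw":0.5}
    - {"xyz":[0.002,0,-0.054],"twist":[0,0,0],"claw":0.5}
    - {"xyz":[0.002,0,-0.054],"twist":[0,0,0],"claw":0.5}
    - {"xyz":[0.002,0,-0.054],"twist":[0,0,0],"claw":0.5}
    - {"xyz":[0.001,0,-0.054],"twist":[0,0,0],"claw":0.5}
    - {"xyz":[0,0,0],"twist":[0,0,0],"claw":0.5}
    - {"xyz":[0,0,0],"twist":[0,0,0],"claw":0.5}

```text
time_s: 18.05
ee_pos: [0.4882, -0.3804, 0.2907]
tcp_rot: [0.706, -0.705, 0.044, -0.043]
ft_force: [0.2, 0.4, -0.1]
opening: 0.75
```

Run:
```python
from snap import *
s,p=snap("wrist","w7");snap("side","s7",(200,100,400,360),2.2)
X=[w(F["rack"],v) for v in [[-.043,-.041,.13],[-.043,-.097,.13],[0,0,.105],[-.076,0,.114],[0,-.068,.105],[-.076,-.068,.114]]]
print((proj(p,X,s)*1.5).round(0).tolist())
plan(w(F["rack"],[-.043,-.068,.098]),np.degrees(F["rack"][2])+90)
```

```text
[[409.0, 287.0], [335.0, 287.0], [455.0, 329.0], [461.0, 240.0], [373.0, 330.0], [373.0, 240.0]]
t 18.15 pos [ 0.4886 -0.3797  0.2914] jawyaw 83.11 tilt(y axis) [-3.e-04  6.e-04 -1.e+00] q6 -2.198 q1 -0.747 op 0.753 F [-1.  -0.9  0.4]
twist y deg 0.02 jaw new 83.08940347912532
tool shift (before twist) [ 0.0161  0.1934 -0.0011]
tool shift (after twist) [ 0.0161  0.1934 -0.0011]
```

View pics/w7.png

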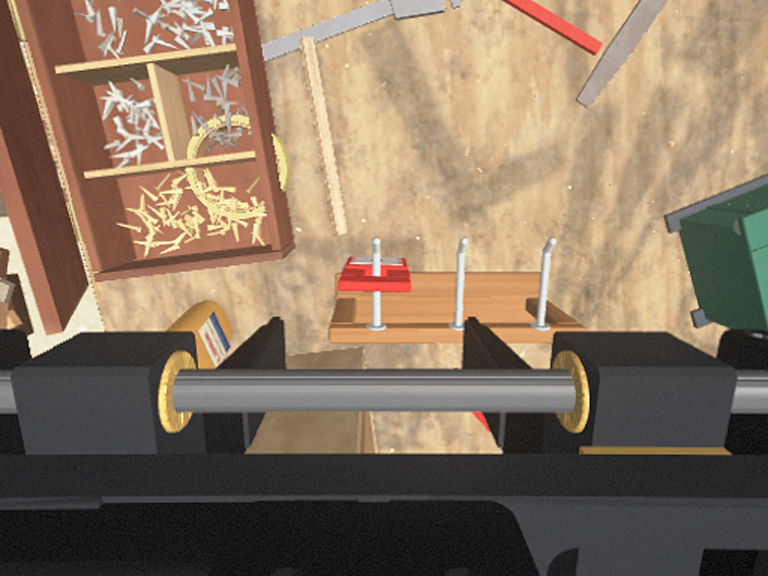

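View pics/s7.png

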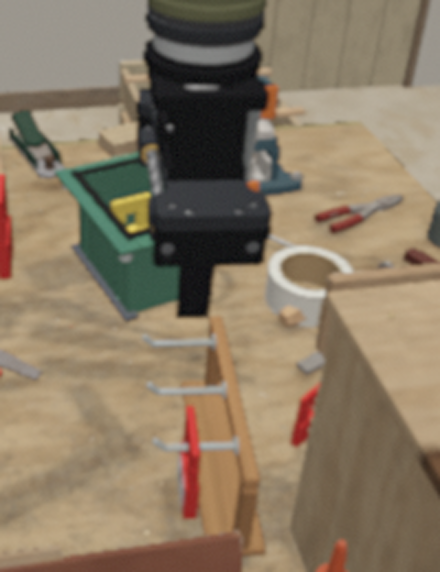

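Run:
```python
from go import *
s=sense();p=get_image("wrist");q=get_image("scene");d=get_image("side")
f=lambda x,y:[300+x/2.2,120+y/2.2]
def tri(*ol):
    A=np.zeros((3,3));B=np.zeros(3)
    for pp,uv,ss in ol:
        o,v=ray(pp,[uv],ss);M=np.eye(3)-np.outer(v[0],v[0]);A+=M;B+=M@o
    x=np.linalg.solve(A,B); return x.round(3),[ (proj(pp,x,ss)[0]-uv).round(1).tolist() for pp,uv,ss in ol]
print("toolbox corner",tri((p,[293/1.5,250/1.5],s),(q,f(165,412),None)))
print("bottle top",tri((p,[210/1.5,305/1.5],s),(q,f(302,362),None)))
print("bottle tip scene/side",tri((d,[200+342/2.2,100+542/2.2],None),(q,f(302,362),None)))
cv2.imwrite("pics/w8.png",cv2.resize(p["img"][130:260,40:260,::-1],None,fx=3.5,fy=3.5,interpolation=cv2.INTER_CUBIC))
```

```text
toolbox corner (array([ 0.487, -0.459,  0.047]), [[-3.0, 3.9], [-2.8, 0.1]])
bottle top (array([ 0.528, -0.524,  0.173]), [[-25.6, 35.8], [-19.9, 4.3]])
bottle tip scene/side (array([ 0.561, -0.549,  0.19 ]), [[-0.9, 1.2], [0.2, -1.0]])
```

View pics/w8.png

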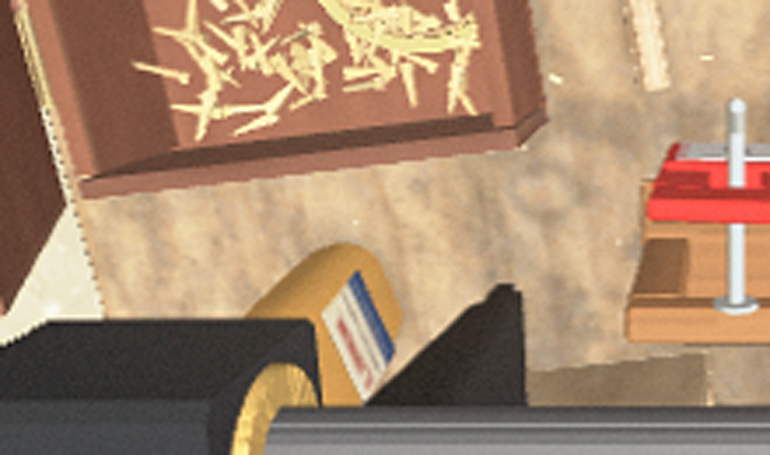

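Emit:
send_rows:
  motion:
    - {"xyz":[0.0145,0,0],"twist":[0,0,0],"claw":0.5}
    - {"xyz":[0,0.04,0],"twist":[0,0,0],"claw":0.5}
    - {"xyz":[0,0.04,0],"twist":[0,0,0],"claw":0.5}
    - {"xyz":[0,0.04,0],"twist":[0,0,0],"claw":0.5}
    - {"xyz":[0,0.03,0],"twist":[0,0,0],"claw":0.5}
    - {"xyz":[0,0,0],"twist":[0,0,0],"claw":0.5}
    - {"xyz":[0,0,0],"twist":[0,0,0],"claw":0.5}

```text
time_s: 19.18
ee_pos: [0.5039, -0.3832, 0.1433]
tcp_rot: [-0.705, 0.706, -0.042, 0.043]
ft_force: [-0.6, 0.0, 0.9]
opening: 0.751
```

Run:
```python
from snap import *
snap("side","s9",(240,180,360,360),3.2);snap("scene","c9",(270,140,400,310),3.4)
plan(w(F["rack"],[-.0445,-.067,.099]),np.degrees(F["rack"][2])+90)
```

```text
t 19.27 pos [ 0.5041 -0.3836  0.1442] jawyaw 83.1 tilt(y axis) [ 0.0029 -0.0026 -1.    ] q6 -2.186 q1 -0.735 op 0.749 F [-0.2 -0.2  0.3]
twist y deg 0.01 jaw new 83.08940347912532
tool shift (before twist) [-0.0015  0.0451  0.0021]
tool shift (after twist) [-0.0015  0.0451  0.0021]
```

View pics/s9.png

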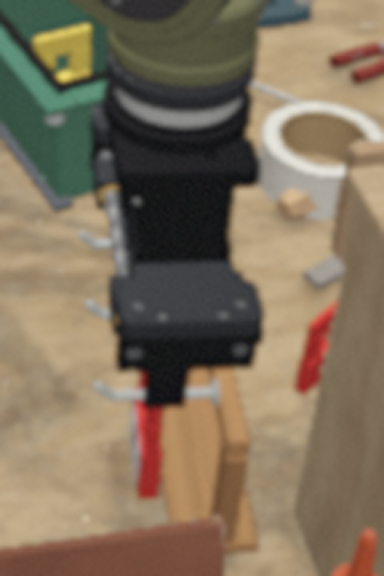

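View pics/c9.png

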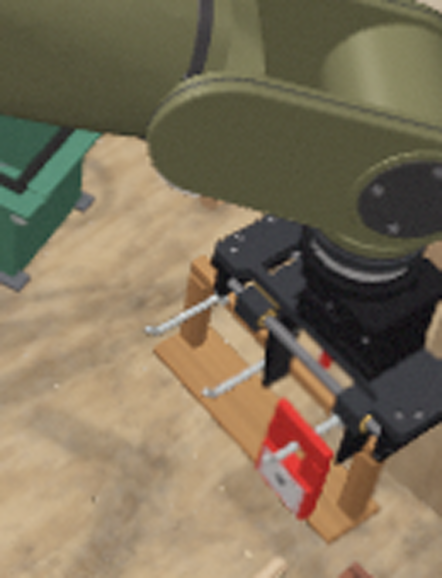

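Run:
```python
from snap import *
s=sense();p=get_image("side");q=get_image("scene")
M=Rq(s["tcp_rot"]).as_matrix()
X=np.array([np.array(s["ee_pos"])+M@np.array(v) for v in [[0,0,-.036],[0.01,0,-.046],[-.01,0,-.046],[0,0,.036]]])
print("side",((proj(p,X)-[240,180])*3.2).round(0).tolist(),"scene",((proj(q,X)-[270,140])*3.4).round(0).tolist())
Y=[w(F["rack"],v) for v in [[-.0445,-.095,.13],[-.0405,-.095,.13],[-.0485,-.095,.13],[-.0445,-.039,.13],[-.0445,-.095,.04]]]
print("side",((proj(p,Y)-[240,180])*3.2).round(0).tolist(),"scene",((proj(q,Y)-[270,140])*3.4).round(0).tolist())
cv2.imwrite("pics/s10.png",cv2.resize(p["img"][280:345,265:330,::-1],None,fx=9,fy=9,interpolation=cv2.INTER_CUBIC))
cv2.imwrite("pics/c10.png",cv2.resize(q["img"][215:300,325:390,::-1],None,fx=7,fy=7,interpolation=cv2.INTER_CUBIC))
```

```text
side [[161.0, 400.0], [181.0, 414.0], [145.0, 415.0], [145.0, 308.0]] scene [[343.0, 451.0], [364.0, 454.0], [342.0, 468.0], [275.0, 379.0]]
side [[155.0, 403.0], [161.0, 403.0], [148.0, 404.0], [143.0, 331.0], [145.0, 500.0]] scene [[329.0, 452.0], [333.0, 450.0], [324.0, 455.0], [276.0, 397.0], [306.0, 517.0]]
```

View pics/s10.png

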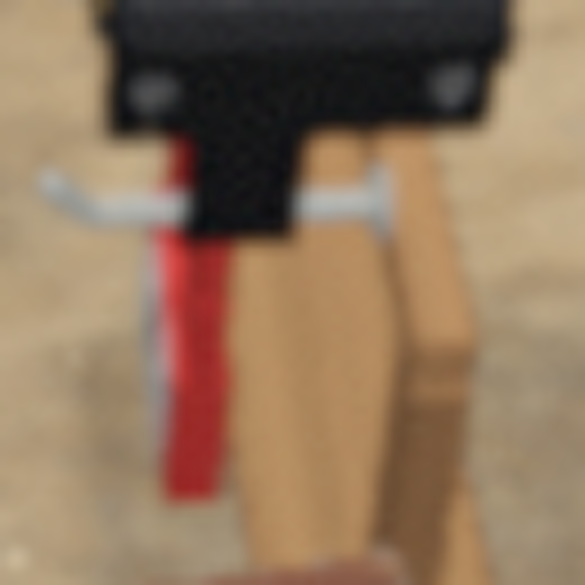

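View pics/c10.png

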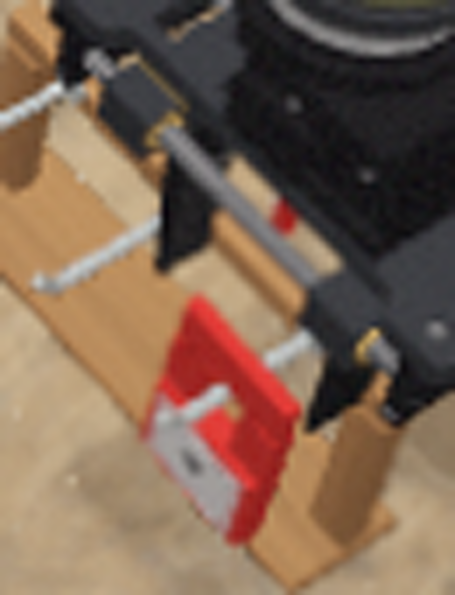

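Emit:
send_rows:
  motion:
    - {"xyz":[-0.004,0,0.002],"twist":[0,0,0],"claw":0.5}
    - {"xyz":[0,0.015,0],"twist":[0,0,0],"claw":0.5}
    - {"xyz":[0,0.015,0],"twist":[0,0,0],"claw":0.5}
    - {"xyz":[0,0.015,0],"twist":[0,0,0],"claw":0.5}
    - {"xyz":[0,0,0],"twist":[0,0,0],"claw":0.5}
    - {"xyz":[0,0,0],"twist":[0,0,0],"claw":0.2}
    - {"xyz":[0,0,0],"twist":[0,0,0],"claw":0.1}
    - {"xyz":[0,0,0],"twist":[0,0,0],"claw":0}
    - {"xyz":[0,0,0],"twist":[0,0,0],"claw":-0.2}
    - {"xyz":[0,0,0],"twist":[0,0,0],"claw":-0.3}
  force: 30

```text
time_s: 20.62
ee_pos: [0.4995, -0.3806, 0.0974]
tcp_rot: [-0.705, 0.706, -0.042, 0.043]
ft_force: [0.4, -0.2, 2.3]
opening: 0.593
```

Run:
```python
from snap import *
snap("side","s11",(265,260,330,345),7);snap("wrist","w11",(180,150,360,256),4)
plan()
```

```text
t 20.73 pos [ 0.4995 -0.3806  0.0974] jawyaw 83.09 tilt(y axis) [ 0.0011 -0.001  -1.    ] q6 -2.187 q1 -0.737 op 0.59 F [ 1.3 -1.1  2.6]
```

View pics/s11.png

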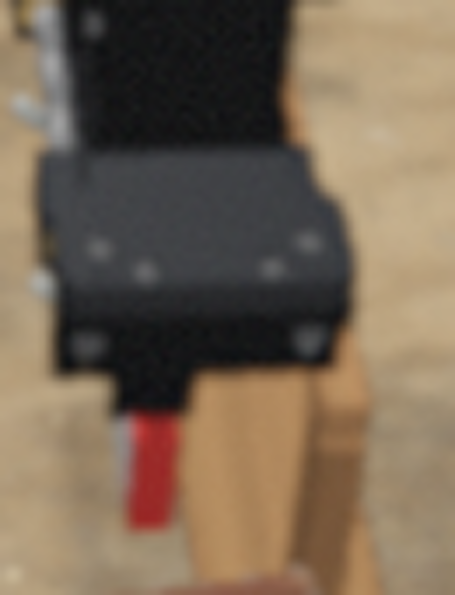

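View pics/w11.png

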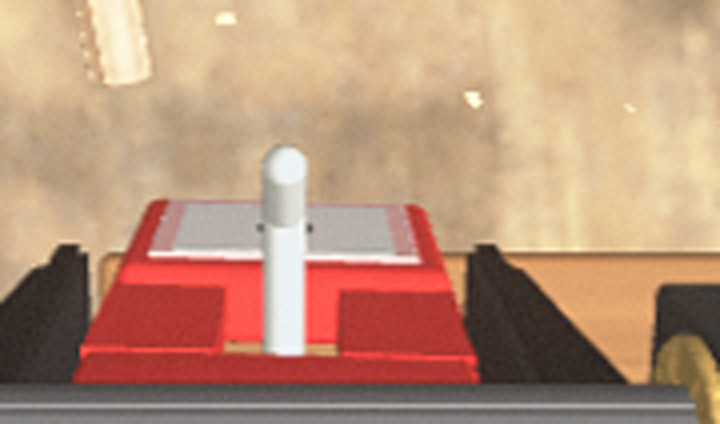

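Emit:
send_rows:
  motion:
    - {"xyz":[0,-0.007,0],"twist":[0,0,0],"claw":-0.3}
    - {"xyz":[0,-0.007,0],"twist":[0,0,0],"claw":-0.3}
    - {"xyz":[0,0,0],"twist":[0,0,0],"claw":-0.3}
    - {"xyz":[0,0,0],"twist":[0,0,0],"claw":-0.3}

```text
time_s: 21.22
ee_pos: [0.4989, -0.3801, 0.1105]
tcp_rot: [0.706, -0.706, 0.043, -0.043]
ft_force: [-0.0, 0.6, -0.4]
opening: 0.592
```

Run:
```python
from snap import *
snap("wrist","w12",(180,150,360,256),4)
plan()
```

```text
t 21.27 pos [ 0.4989 -0.38    0.1104] jawyaw 83.09 tilt(y axis) [-4.e-04  4.e-04 -1.e+00] q6 -2.187 q1 -0.737 op 0.586 F [-0.1  0.1 -0.7]
```

View pics/w12.png

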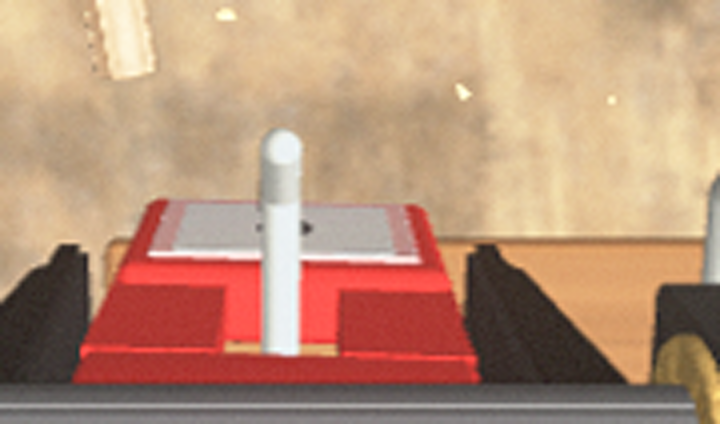

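Emit:
send_rows:
  motion:
    - {"xyz":[-0.015,0,0],"twist":[0,0,0],"claw":-0.3}
    - {"xyz":[-0.015,0,0],"twist":[0,0,0],"claw":-0.3}
    - {"xyz":[-0.015,0,0],"twist":[0,0,0],"claw":-0.3}
    - {"xyz":[-0.015,0,0],"twist":[0,0,0],"claw":-0.3}
    - {"xyz":[-0.02,0,0],"twist":[0,0,0],"claw":-0.3}
    - {"xyz":[-0.02,0,0],"twist":[0,0,0],"claw":-0.3}
    - {"xyz":[0,-0.02,0],"twist":[0,0,0],"claw":-0.3}
    - {"xyz":[0,-0.04,0],"twist":[0,0,0],"claw":-0.3}
    - {"xyz":[0,-0.04,0],"twist":[0,0,0],"claw":-0.3}
    - {"xyz":[0,-0.04,0],"twist":[0,0,0],"claw":-0.3}
    - {"xyz":[0,0,0],"twist":[0,0,0],"claw":-0.3}

```text
time_s: 22.65
ee_pos: [0.4018, -0.3702, 0.2573]
tcp_rot: [-0.703, 0.708, -0.04, 0.045]
ft_force: [-0.2, 0.8, 0.3]
opening: 0.587
```

Run:
```python
from snap import *
snap("side","s13")
b=F["box"]
plan(w(b,[0.0,-.025,.25]),np.degrees(b[2])+90)
```

```text
t 22.7 pos [ 0.4009 -0.3692  0.2542] jawyaw 83.1 tilt(y axis) [ 0.0041 -0.0044 -1.    ] q6 -2.293 q1 -0.843 op 0.587 F [ 0.3  0.4 -0.4]
twist y deg -23.04 jaw new 106.1459506667866
tool shift (before twist) [0.0967 0.0032 0.3751]
tool shift (after twist) [0.2358 0.0041 0.3073]
```

View pics/s13.png

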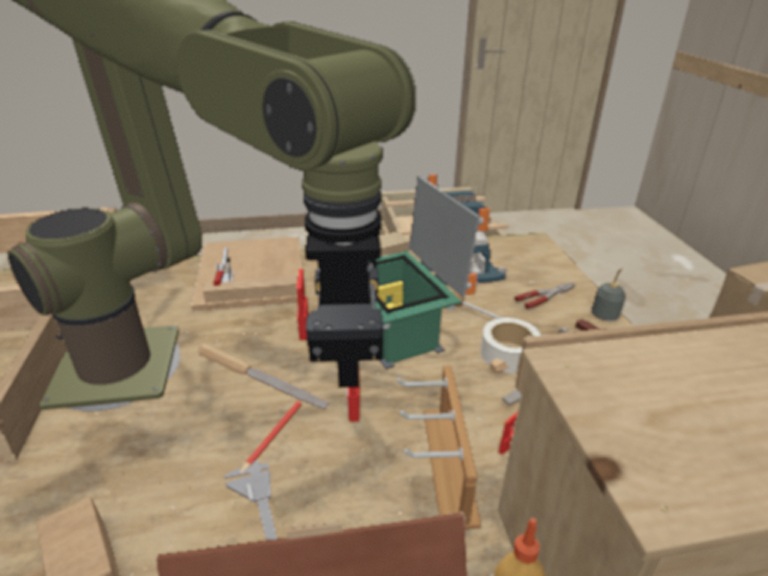

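Emit:
send_rows:
  motion:
    - {"xyz":[0.012,0,0.047],"twist":[0,0,0],"claw":-0.3}
    - {"xyz":[0.012,0,0.047],"twist":[0,0,0],"claw":-0.3}
    - {"xyz":[0.012,0,0.047],"twist":[0,0,0],"claw":-0.3}
    - {"xyz":[0.012,0,0.047],"twist":[0,0,0],"claw":-0.3}
    - {"xyz":[0.012,0,0.047],"twist":[0,0,0],"claw":-0.3}
    - {"xyz":[0.012,0,0.047],"twist":[0,0,0],"claw":-0.3}
    - {"xyz":[0.012,0,0.047],"twist":[0,0,0],"claw":-0.3}
    - {"xyz":[0.0125,0,0.046],"twist":[0,0,0],"claw":-0.3}
    - {"xyz":[0,0,0],"twist":[0,-7.7,0],"claw":-0.3}
    - {"xyz":[0,0,0],"twist":[0,-7.7,0],"claw":-0.3}
    - {"xyz":[0,0,0],"twist":[0,-7.6,0],"claw":-0.3}
    - {"xyz":[0,0,0],"twist":[0,0,0],"claw":-0.3}
    - {"xyz":[0,0,0],"twist":[0,0,0],"claw":-0.3}

```text
time_s: 24.32
ee_pos: [0.5404, -0.0075, 0.2499]
tcp_rot: [0.7, -0.7, -0.098, 0.099]
ft_force: [0.3, 0.7, -0.2]
opening: 0.589
```

Run:
```python
from snap import *
s,p=snap("wrist","w14"); snap("side","s14",(180,80,380,260),3)
b=F["box"]
print((1.5*proj(p,[w(b,v) for v in [[-.08,.105,.121],[-.08,-.105,.121],[-.0525,.075,.128],[-.0525,-.075,.128]]],s)).round(0).tolist())
plan(w(b,[0.0,-.025,.071]),np.degrees(b[2])+90)
```

```text
[[576.0, 153.0], [246.0, 154.0], [529.0, 198.0], [293.0, 199.0]]
t 24.43 pos [ 0.5405 -0.0075  0.2503] jawyaw 106.02 tilt(y axis) [-6.e-04  1.e-04 -1.e+00] q6 -1.964 q1 -0.113 op 0.586 F [ 0.  -0.1 -0.3]
twist y deg -0.13 jaw new 106.1459506667866
tool shift (before twist) [ 0.0012  0.1793 -0.0013]
tool shift (after twist) [ 0.0012  0.1793 -0.0013]
```

View pics/w14.png

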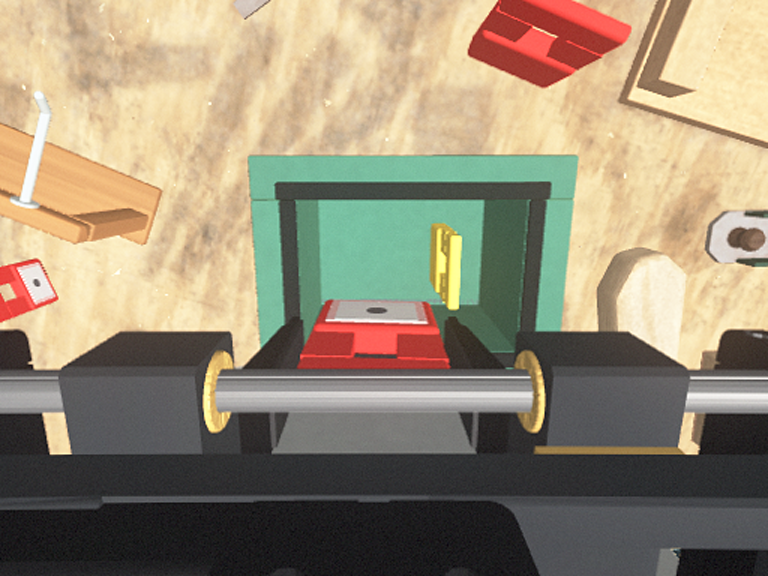

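View pics/s14.png

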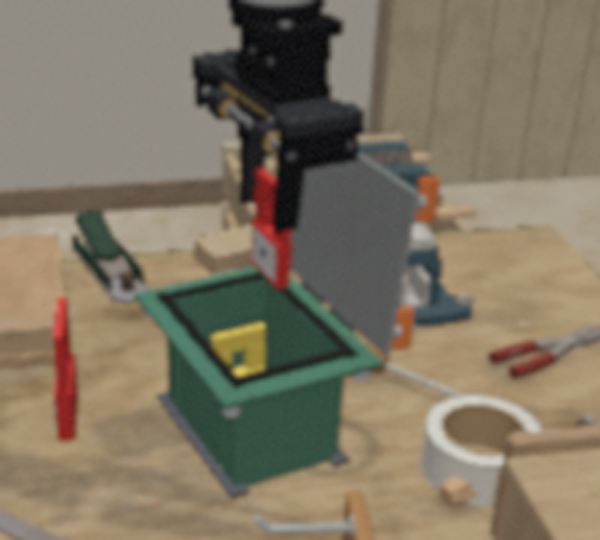

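Emit:
send_rows:
  motion:
    - {"xyz":[0,0.025,0],"twist":[0,0,0],"claw":-0.3}
    - {"xyz":[0,0.025,0],"twist":[0,0,0],"claw":-0.3}
    - {"xyz":[0,0.025,0],"twist":[0,0,0],"claw":-0.3}
    - {"xyz":[0,0.025,0],"twist":[0,0,0],"claw":-0.3}
    - {"xyz":[0,0.025,0],"twist":[0,0,0],"claw":-0.3}
    - {"xyz":[0,0.025,0],"twist":[0,0,0],"claw":-0.3}
    - {"xyz":[0,0.015,0],"twist":[0,0,0],"claw":-0.3}
    - {"xyz":[0,0.01,0],"twist":[0,0,0],"claw":-0.3}
    - {"xyz":[0,0,0],"twist":[0,0,0],"claw":-0.3}
    - {"xyz":[0,0,0],"twist":[0,0,0],"claw":-0.3}

```text
time_s: 25.68
ee_pos: [0.5415, -0.0076, 0.0767]
tcp_rot: [-0.7, 0.7, 0.1, -0.098]
ft_force: [-0.2, -0.0, 0.1]
opening: 0.588
```

Emit:
send_rows:
  motion:
    - {"xyz":[0,0.004,0],"twist":[0,0,0],"claw":-0.3}
    - {"xyz":[0,0.004,0],"twist":[0,0,0],"claw":-0.3}
    - {"xyz":[0,0,0],"twist":[0,0,0],"claw":-0.3}
    - {"xyz":[0,0,0],"twist":[0,0,0],"claw":0.25}
    - {"xyz":[0,0,0],"twist":[0,0,0],"claw":0.31}
    - {"xyz":[0,0,0],"twist":[0,0,0],"claw":0.31}
    - {"xyz":[0,-0.01,0],"twist":[0,0,0],"claw":0.31}
    - {"xyz":[0,-0.02,0],"twist":[0,0,0],"claw":0.31}
    - {"xyz":[0,-0.04,0],"twist":[0,0,0],"claw":0.31}
    - {"xyz":[0,-0.04,0],"twist":[0,0,0],"claw":0.31}
    - {"xyz":[0,-0.04,0],"twist":[0,0,0],"claw":0.31}
    - {"xyz":[0,-0.04,0],"twist":[0,0,0],"claw":0.31}
    - {"xyz":[0,0,0],"twist":[0,0,0],"claw":0.31}

```text
time_s: 27.3
ee_pos: [0.543, -0.0078, 0.2643]
tcp_rot: [-0.699, 0.701, 0.103, -0.095]
ft_force: [0.4, -0.3, -0.3]
opening: 0.658
```

Run:
```python
from snap import *
snap("wrist","w15"); snap("scene","c15",(180,60,400,300),2.4); plan()
```

```text
t 27.4 pos [ 0.5408 -0.0075  0.2588] jawyaw 106.09 tilt(y axis) [ 1.9e-03 -2.0e-04 -1.0e+00] q6 -1.965 q1 -0.113 op 0.657 F [ 0.5  1.1 -0.9]
```

View pics/w15.png

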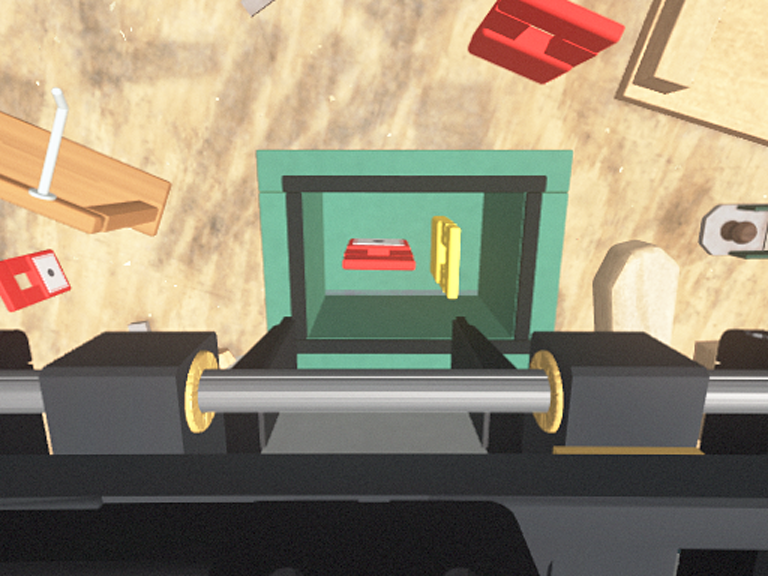

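View pics/c15.png

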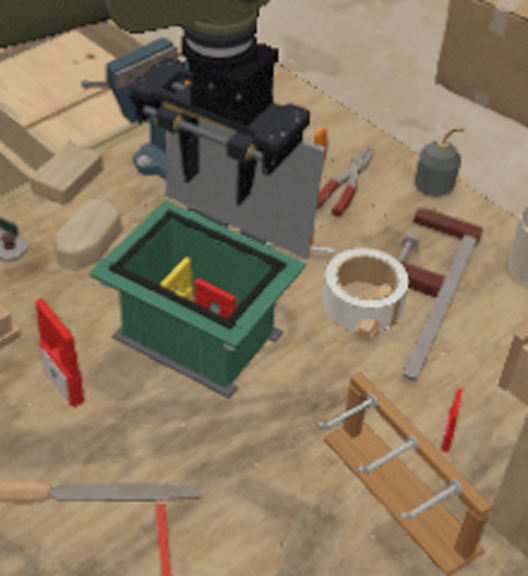

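Emit:
send_rows:
  motion:
    - {"xyz":[0,-0.06,0],"twist":[0,0,0],"claw":-1}
    - {"xyz":[0,-0.06,0],"twist":[0,0,0],"claw":-1}
    - {"xyz":[0,0,0],"twist":[0,0,0],"claw":-1}
    - {"xyz":[0.04,0,0.006],"twist":[0,0,0],"claw":-1}
    - {"xyz":[0.04,0,0.006],"twist":[0,0,0],"claw":-1}
    - {"xyz":[0.04,0,0.006],"twist":[0,0,0],"claw":-1}
    - {"xyz":[0.03,0,0.006],"twist":[0,0,0],"claw":-1}
    - {"xyz":[0,0,0],"twist":[0,0,0],"claw":-1}
    - {"xyz":[0,0,0],"twist":[0,0,0],"claw":-1}

```text
time_s: 28.52
ee_pos: [0.6774, 0.0569, 0.3756]
tcp_rot: [0.7, -0.7, -0.098, 0.1]
ft_force: [0.1, 0.7, 0.8]
opening: 0.006
```

```bash
cat >> go.py <<'E'
def inbox(p): return R.from_euler('z',-F["box"][2]).apply(np.array(p)-[F["box"][0],F["box"][1],0])
E
python3 - <<'E'
from snap import *
s,p=snap("wrist","w16"); snap("scene","c16",(180,20,400,240),2.5);snap("side","s16",(200,60,400,260),2.8); plan(); print(inbox(s["ee_pos"]))
E
```

```text
t 28.68 pos [0.6775 0.0567 0.3777] jawyaw 106.06 tilt(y axis) [-2.e-04 -1.e-04 -1.e+00] q6 -1.846 q1 0.005 op 0.005 F [0.1 0.  1.1]
[1.48285198e-01 8.55077415e-05 3.75628655e-01]
```

View pics/w16.png

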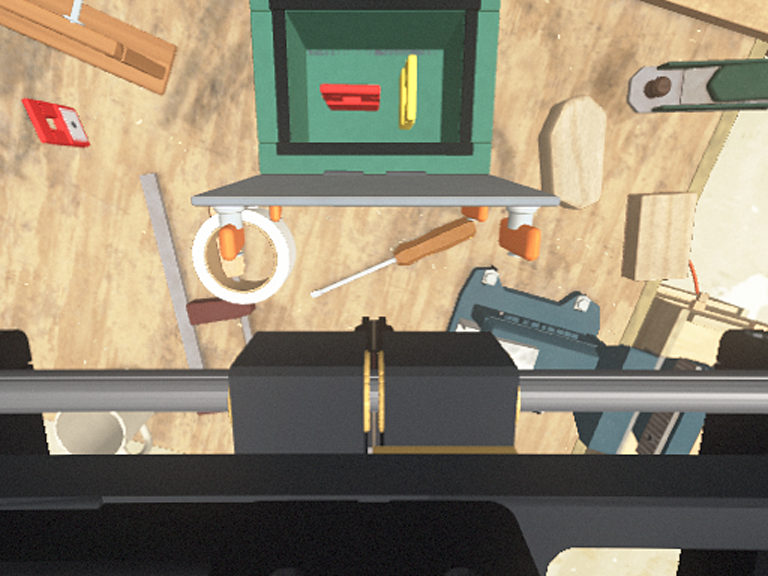

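View pics/s16.png

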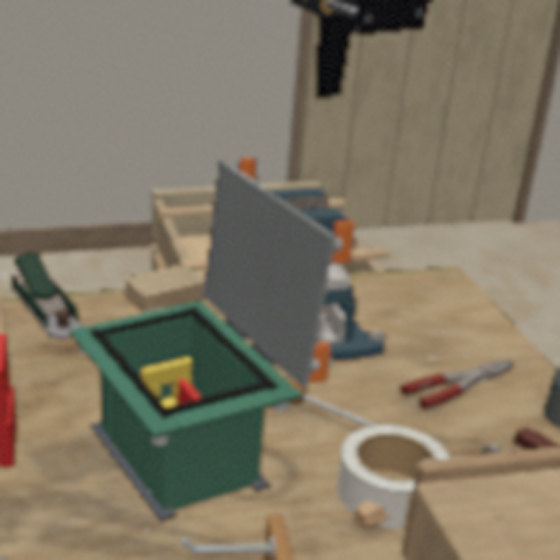

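Run:
```python
import numpy as np
r=.145
def C(t): return np.array([.08-r*np.cos(t)+.006*np.sin(t)+.010, .128+r*np.sin(t)+.006*np.cos(t)])
ts=np.linspace(1.7,0,18); P=[C(t) for t in ts]
for a,b,t in zip(P[:-1],P[1:],ts[1:]): print(round(t,2),b.round(4),"dx",round(b[0]-a[0],4),"dy(down)",round(a[1]-b[1],4))
print(P[0])
```

```text
1.6 [0.1002 0.2728] dx -0.0144 dy(down) -0.0017
1.5 [0.0857 0.2731] dx -0.0145 dy(down) -0.0003
1.4 [0.0713 0.2719] dx -0.0145 dy(down) 0.0012
1.3 [0.057  0.2693] dx -0.0143 dy(down) 0.0026
1.2 [0.0431 0.2653] dx -0.0139 dy(down) 0.004
1.1 [0.0296 0.2599] dx -0.0135 dy(down) 0.0054
1.0 [0.0167 0.2533] dx -0.0129 dy(down) 0.0067
0.9 [0.0046 0.2453] dx -0.0121 dy(down) 0.0079
0.8 [-0.0067  0.2362] dx -0.0113 dy(down) 0.0091
0.7 [-0.017  0.226] dx -0.0103 dy(down) 0.0102
0.6 [-0.0263  0.2148] dx -0.0092 dy(down) 0.0112
0.5 [-0.0344  0.2028] dx -0.0081 dy(down) 0.012
0.4 [-0.0412  0.19  ] dx -0.0068 dy(down) 0.0128
0.3 [-0.0468  0.1766] dx -0.0055 dy(down) 0.0134
0.2 [-0.0509  0.1627] dx -0.0042 dy(down) 0.0139
0.1 [-0.0537  0.1484] dx -0.0028 dy(down) 0.0142
0.0 [-0.055  0.134] dx -0.0013 dy(down) 0.0144
[0.11463244 0.27101833]
```

Emit:
send_rows:
  motion:
    - {"xyz":[0,0.04,0],"twist":[0,0,0],"claw":-1}
    - {"xyz":[0,0.04,0],"twist":[0,0,0],"claw":-1}
    - {"xyz":[0,0.025,0],"twist":[0,0,0],"claw":-1}
    - {"xyz":[0,0,0],"twist":[0,0,0],"claw":-1}
    - {"xyz":[0,0,0],"twist":[0,0,0],"claw":-1}

```text
time_s: 29.3
ee_pos: [0.6786, 0.0569, 0.2747]
tcp_rot: [-0.7, 0.7, 0.1, -0.098]
ft_force: [0.2, -1.0, 1.2]
opening: 0.008
```

Emit:
send_rows:
  motion:
    - {"xyz":[-0.015,0,0],"twist":[0,0,0],"claw":-1}
    - {"xyz":[-0.01,0,0],"twist":[0,0,0],"claw":-1}
    - {"xyz":[-0.01,0.001,0],"twist":[0,0,0],"claw":-1}
    - {"xyz":[-0.014,-0.001,0],"twist":[0,0,0],"claw":-1}
    - {"xyz":[-0.014,0,0],"twist":[0,0,0],"claw":-1}
    - {"xyz":[-0.014,0.001,0],"twist":[0,0,0],"claw":-1}
    - {"xyz":[-0.014,0.0025,0],"twist":[0,0,0],"claw":-1}
    - {"xyz":[-0.014,0.004,0],"twist":[0,0,0],"claw":-1}
    - {"xyz":[-0.0135,0.0055,0],"twist":[0,0,0],"claw":-1}
    - {"xyz":[0,0,0],"twist":[0,0,0],"claw":-1}

```text
time_s: 30.55
ee_pos: [0.5626, 0.0239, 0.2586]
tcp_rot: [0.7, -0.7, -0.098, 0.1]
ft_force: [0.1, 0.1, -0.2]
opening: 0.008
```

Run:
```python
from snap import *
s,p=snap("side","s17",(200,60,400,260),2.8); plan(); print(inbox(s["ee_pos"]))
```

```text
t 30.6 pos [0.5632 0.024  0.2589] jawyaw 106.07 tilt(y axis) [-2.3e-03 -3.0e-04 -1.0e+00] q6 -1.904 q1 -0.052 op 0.004 F [-1.2  0.5  0.1]
[0.02879841 0.00027586 0.25863986]
```

View pics/s17.png

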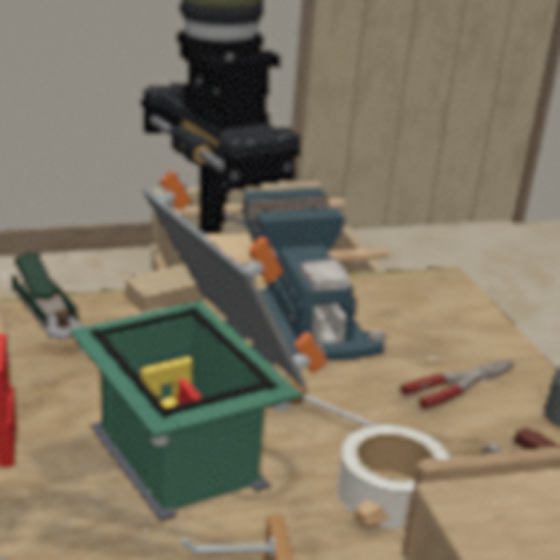

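Cover swings as planned; continue the arc.

Emit:
send_rows:
  motion:
    - {"xyz":[-0.013,0.0065,0],"twist":[0,0,0],"claw":-1}
    - {"xyz":[-0.012,0.008,0],"twist":[0,0,0],"claw":-1}
    - {"xyz":[-0.011,0.009,0],"twist":[0,0,0],"claw":-1}
    - {"xyz":[-0.01,0.01,0],"twist":[0,0,0],"claw":-1}
    - {"xyz":[-0.009,0.011,0],"twist":[0,0,0],"claw":-1}
    - {"xyz":[-0.008,0.012,0],"twist":[0,0,0],"claw":-1}
    - {"xyz":[-0.007,0.013,0],"twist":[0,0,0],"claw":-1}
    - {"xyz":[-0.0055,0.0135,0],"twist":[0,0,0],"claw":-1}
    - {"xyz":[-0.004,0.014,0],"twist":[0,0,0],"claw":-1}
    - {"xyz":[0,0,0],"twist":[0,0,0],"claw":-1}

```text
time_s: 31.85
ee_pos: [0.4866, 0.0023, 0.1606]
tcp_rot: [0.7, -0.7, -0.098, 0.1]
ft_force: [0.3, 0.5, -0.2]
opening: 0.006
```

Run:
```python
from snap import *
s,p=snap("side","s18",(200,60,400,260),2.8); plan(); print(inbox(s["ee_pos"]))
```

```text
t 31.9 pos [0.4874 0.0023 0.1617] jawyaw 106.09 tilt(y axis) [-1.6e-03  3.0e-04 -1.0e+00] q6 -1.957 q1 -0.106 op 0.005 F [ 0.2 -0.5  1.1]
[-0.0501961   0.00071419  0.16062469]
```

View pics/s18.png

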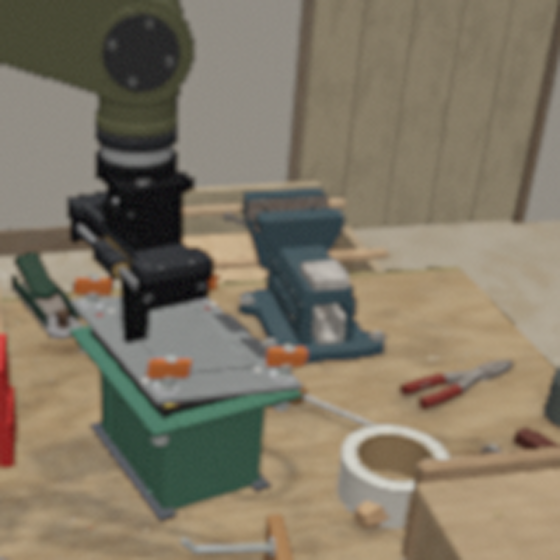

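Emit:
send_rows:
  motion:
    - {"xyz":[-0.003,0.012,0],"twist":[0,0,0],"claw":-1}
    - {"xyz":[-0.001,0.01,0],"twist":[0,0,0],"claw":-1}
    - {"xyz":[0,0.005,0],"twist":[0,0,0],"claw":-1}
    - {"xyz":[0,0,0],"twist":[0,0,0],"claw":-1}

```text
time_s: 32.4
ee_pos: [0.4839, 0.0012, 0.1352]
tcp_rot: [0.7, -0.7, -0.099, 0.099]
ft_force: [0.6, -1.3, -0.8]
opening: 0.004
```

Emit:
send_rows:
  motion:
    - {"xyz":[0,0.002,0],"twist":[0,0,0],"claw":-1}
    - {"xyz":[0,0.002,0],"twist":[0,0,0],"claw":-1}
    - {"xyz":[0,0,0],"twist":[0,0,0],"claw":-1}
    - {"xyz":[0,0,0],"twist":[0,0,0],"claw":-1}

```text
time_s: 32.9
ee_pos: [0.4844, 0.0011, 0.1342]
tcp_rot: [-0.7, 0.7, 0.099, -0.099]
ft_force: [-5.3, -0.0, 12.1]
opening: 0.005
```

Emit:
send_rows:
  motion:
    - {"xyz":[0,0.001,0],"twist":[0,0,0],"claw":-1}
    - {"xyz":[0,0,0],"twist":[0,0,0],"claw":-1}
    - {"xyz":[0,-0.03,0],"twist":[0,0,0],"claw":-1}
    - {"xyz":[0,-0.06,0],"twist":[0,0,0],"claw":-0.3}
    - {"xyz":[0,-0.06,0],"twist":[0,0,0],"claw":-0.3}
    - {"xyz":[0,-0.06,0],"twist":[0,0,0],"claw":-0.3}
    - {"xyz":[0.03,0,0],"twist":[0,0,0],"claw":-0.3}
    - {"xyz":[0,0,0],"twist":[0,0,0],"claw":-0.3}
    - {"xyz":[0,0,0],"twist":[0,0,0],"claw":-0.3}

```text
time_s: 34.02
ee_pos: [0.5122, 0.0094, 0.3396]
tcp_rot: [0.7, -0.7, -0.098, 0.1]
ft_force: [-0.3, -0.2, -0.0]
opening: 0.351
```

Run:
```python
from snap import *
import pickle
s,p=snap("wrist","w19"); pickle.dump((s,p),open("w19.pkl","wb")); plan(); print(inbox(s["ee_pos"]))
snap("scene","c19",(200,100,350,240),4)
for l in ["wing_near_left","wing_near_left_top"]:
  for d in outline_of(p,l): print(l,round(d["p"],2),[round(x,1) for x in d["extent"]])
```

```text
t 34.08 pos [0.5121 0.0094 0.3395] jawyaw 106.09 tilt(y axis) [-2.2e-03  1.0e-04 -1.0e+00] q6 -1.938 q1 -0.086 op 0.353 F [ 0.2 -0.7 -0.7]
[-0.02357662  0.00039923  0.33958185]
wing_near_left 0.79 [314.8, 122.8, 333.8, 157.2]
wing_near_left_top 0.67 [313.6, 121.1, 330.2, 159.0]
```

View pics/w19.png

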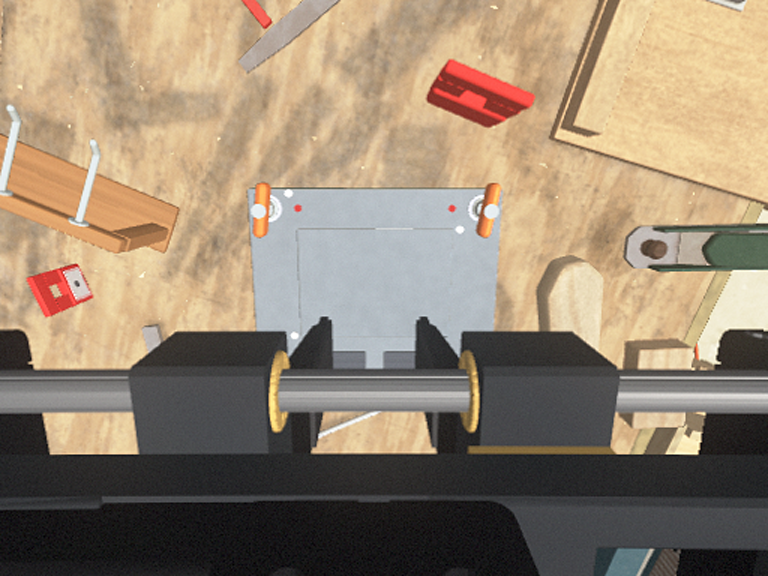

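View pics/c19.png

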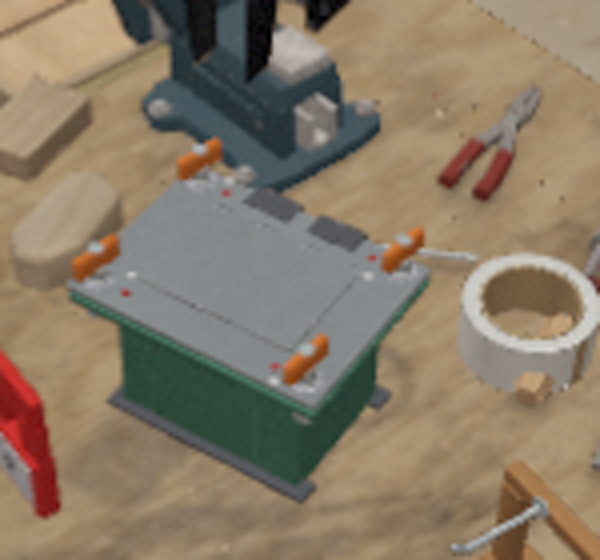

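Run:
```python
from snap import *
import pickle
s,p=pickle.load(open("w19.pkl","rb"))
cv2.imwrite("pics/w20.png",cv2.resize(p["img"][115:170,155:345,::-1],None,fx=4.2,fy=4.2,interpolation=cv2.INTER_CUBIC))
for nm,uv,z in [("NR top",(260,211),.1655),("NL top",(490,211),.1655),("red R",(298,209),.134),("red L",(452,209),.134),("white1",(288,193),.134),("white2",(460,230),.134),("cov NR",(249,188),.134),("cov NL",(502,188),.134)]:
    print(nm,inbox(onz(p,[np.array(uv)/1.5],z,s)[0]).round(4))
for n,z in (("scene",4.0),("side",1)):
    pass
q=get_image("scene")
for nm,uv,z in [("FL",(203,150),.1655),("NL",(97,243),.1655),("FR",(405,235),.1655),("NR",(309,347),.1655)]:
    print(nm,inbox(onz(q,[np.array(uv)/4+[200,100]],z)[0]).round(4))
```

```text
NR top [-0.0632 -0.0855  0.1655]
NL top [-0.063   0.0882  0.1655]
red R [-0.0625 -0.062   0.134 ]
red L [-0.0624  0.0649  0.134 ]
white1 [-0.0755 -0.0696  0.134 ]
white2 [-0.0451  0.0723  0.134 ]
cov NR [-0.0794 -0.1012  0.134 ]
cov NL [-0.0792  0.1049  0.134 ]
FL [0.0633 0.0833 0.1655]
NL [-0.0607  0.0883  0.1655]
FR [ 0.0673 -0.0877  0.1655]
NR [-0.0624 -0.0893  0.1655]
```

View pics/w20.png

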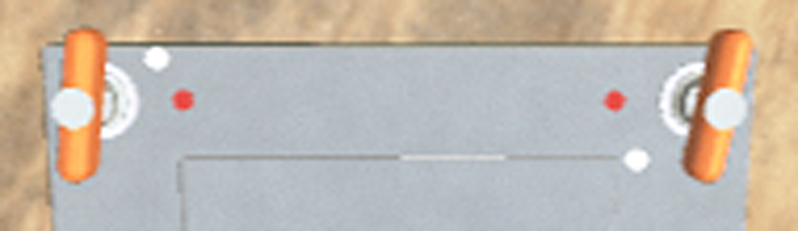

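Run:
```python
from snap import *
snap("scene","c21",(190,60,320,180),5); snap("side","s21",(250,90,360,220),4.6)
```

```text
(no output)
```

View pics/c21.png

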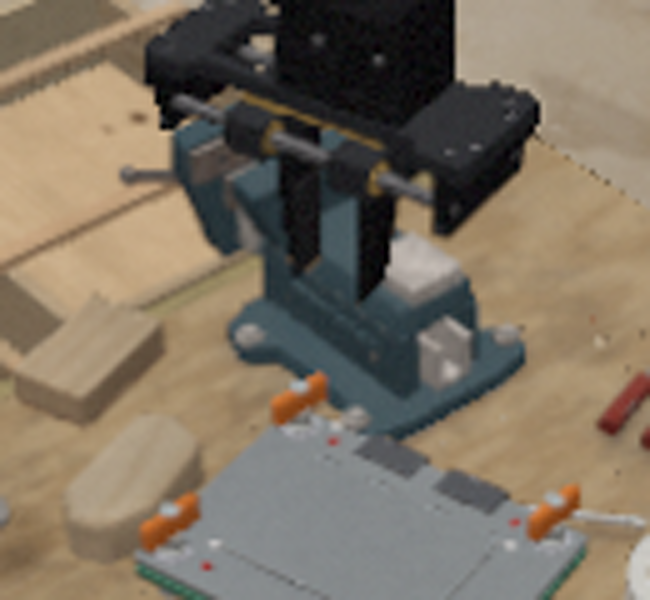

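View pics/s21.png

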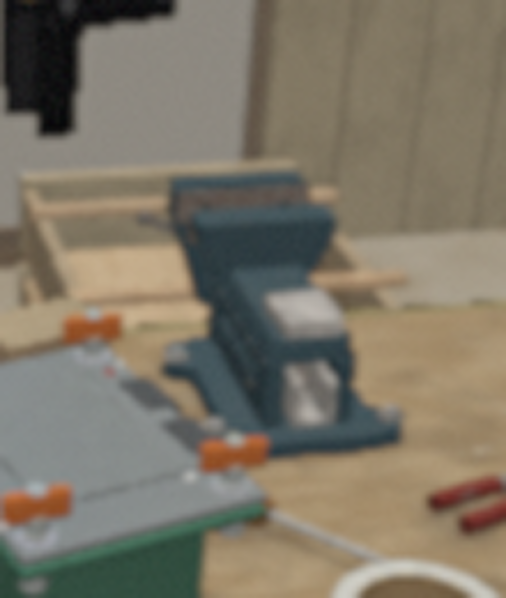

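Run:
```python
from go import *
q=get_image("scene");d=get_image("side")
def tri(a,b):
    A=np.zeros((3,3));B=np.zeros(3)
    for pp,uv in ((q,np.array(a)/5+[190,60]),(d,np.array(b)/4.6+[250,90])):
        o,v=ray(pp,[uv]);M=np.eye(3)-np.outer(v[0],v[0]);A+=M;B+=M@o
    x=np.linalg.solve(A,B); return x.round(3),inbox(x).round(3)
print("anvil",tri((430,268),(305,315))); print("jaw L",tri((240,185),(198,218))); print("jaw L2",tri((185,130),(175,185)))
print("bolt",tri((245,335),(178,352)),tri((507,335),(388,413)))
s=sense();print(s["time_s"])
```

```text
anvil (array([0.757, 0.207, 0.107]), array([0.266, 0.122, 0.107]))
jaw L (array([0.709, 0.351, 0.122]), array([0.261, 0.274, 0.122]))
jaw L2 (array([0.711, 0.42 , 0.126]), array([0.282, 0.34 , 0.126]))
bolt (array([0.694, 0.331, 0.011]), array([0.24 , 0.258, 0.011])) (array([0.83 , 0.201, 0.018]), array([0.335, 0.096, 0.018]))
34.475
```

```bash
python3 - <<'E'
import json,numpy as np
F=json.load(open("fit.json"));t=F["box"][2];F["box"]=[F["box"][0]-.0013*np.sin(t),F["box"][1]+.0013*np.cos(t),t];json.dump(F,open("fit.json","w"));print(F["box"])
E
cat >> go.py <<'E'
WG=dict(NL=(-.063,.087),NR=(-.063,-.087),FR=(.063,-.087),FL=(.063,.087))
def pw(n,z,a=0):
    b=F["box"]; x,y=WG[n]; plan(w(b,[x,y,z]),np.degrees(b[2])+90-a); print("inbox",inbox(sense()["ee_pos"]).round(4))
E
python3 -c "
from go import *
pw('NL',.20)"
```

```text
[np.float64(0.5346384893703603), np.float64(0.016848723373953357), 0.2818]
t 34.48 pos [0.5127 0.0094 0.3406] jawyaw 106.08 tilt(y axis) [-0.  0. -1.] q6 -1.938 q1 -0.086 op 0.351 F [-0.4 -0.5  0.6]
twist y deg -0.06 jaw new 106.1459506667866
tool shift (before twist) [-0.04    0.1406  0.088 ]
tool shift (after twist) [-0.0399  0.1406  0.0881]
inbox [-0.0231 -0.0011  0.3406]
```

Emit:
send_rows:
  motion:
    - {"xyz":[-0.02,0,0.044],"twist":[0,0,0],"claw":-0.5}
    - {"xyz":[-0.02,0,0.044],"twist":[0,0,0],"claw":-0.5}
    - {"xyz":[0,0.05,0],"twist":[0,0,0],"claw":-0.5}
    - {"xyz":[0,0.05,0],"twist":[0,0,0],"claw":-0.5}
    - {"xyz":[0,0.04,0],"twist":[0,0,0],"claw":-0.5}
    - {"xyz":[0,0,0],"twist":[0,0,0],"claw":-0.5}
    - {"xyz":[0,0,0],"twist":[0,0,0],"claw":-0.5}

```text
time_s: 35.35
ee_pos: [0.4511, 0.0829, 0.2026]
tcp_rot: [-0.7, 0.7, 0.1, -0.098]
ft_force: [1.0, 0.6, 0.6]
opening: 0.249
```

Run:
```python
from snap import *
pw("NL",.1475)
s,p=snap("wrist","w22",(150,110,350,256),4); snap("side","s22",(200,110,320,240),4.4);snap("scene","c22",(190,80,320,220),4.2)
```

```text
t 35.35 pos [0.4511 0.0829 0.2026] jawyaw 106.09 tilt(y axis) [ 2.5e-03  1.0e-04 -1.0e+00] q6 -1.787 q1 0.065 op 0.249 F [1.  0.6 0.6]
twist y deg -0.06 jaw new 106.1459506667866
tool shift (before twist) [-0.0012  0.0551  0.0003]
tool shift (after twist) [-0.0012  0.0551  0.0003]
inbox [-0.0619  0.0867  0.2026]
```

View pics/w22.png

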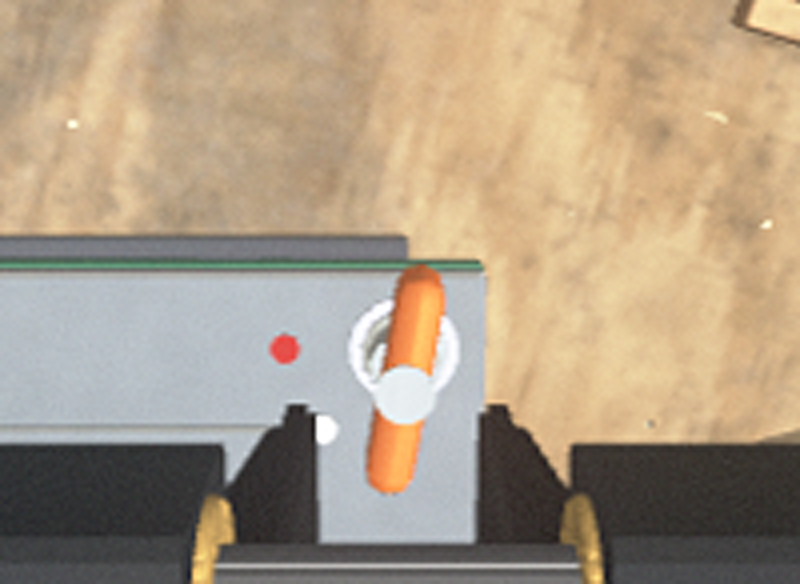

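View pics/c22.png

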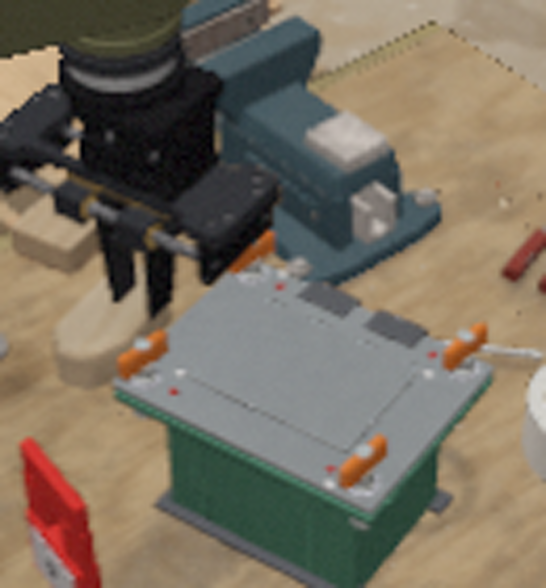

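View pics/s22.png

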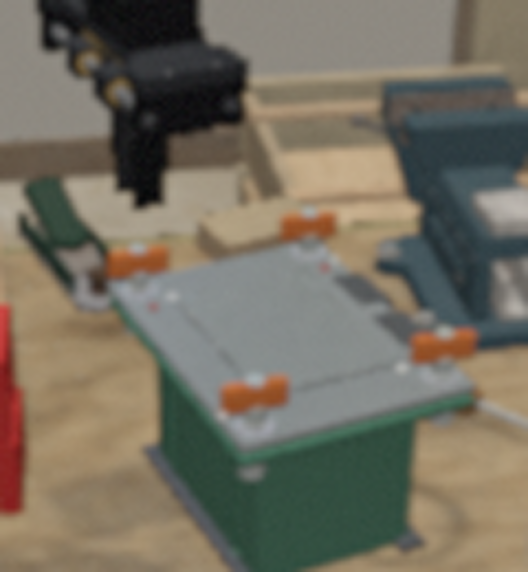

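Run:
```python
from snap import *
s=sense();p=get_image("wrist")
f=lambda x,y:np.array([150+x/4,110+y/4])
print("top",inbox(onz(p,[f(405,395)],.1655,s)[0]).round(4))
a,b=[inbox(onz(p,[f(*v)],.1655,s)[0]) for v in ((421,272),(391,485))];print(a,b,np.degrees(np.arctan2(a[1]-b[1],b[0]-a[0])))
b=F["box"]
```

```text
top [-0.0623  0.088   0.1655]
[-0.08492919  0.09078858  0.1655    ] [-0.04493465  0.08540138  0.1655    ] 7.671478562922423
```

Emit:
send_rows:
  motion:
    - {"xyz":[-0.001,0,0.001],"twist":[0,7.7,0],"claw":-0.5}
    - {"xyz":[0,0.02,0],"twist":[0,0,0],"claw":-0.5}
    - {"xyz":[0,0.02,0],"twist":[0,0,0],"claw":-0.5}
    - {"xyz":[0,0.014,0],"twist":[0,0,0],"claw":-0.5}
    - {"xyz":[0,0,0],"twist":[0,0,0],"claw":-0.5}
    - {"xyz":[0,0,0],"twist":[0,0,0],"claw":-0.7}
    - {"xyz":[0,0,0],"twist":[0,0,0],"claw":-1}
    - {"xyz":[0,0,0],"twist":[0,0,0],"claw":-1}
    - {"xyz":[0,0,0],"twist":[0,0,0],"claw":-1}
  force: 20

```text
time_s: 36.67
ee_pos: [0.4495, 0.0838, 0.1477]
tcp_rot: [0.705, -0.705, -0.052, 0.051]
ft_force: [0.2, 1.1, 4.2]
opening: 0.09
```

Run:
```python
from snap import *
pw("NL",.1475,45)
s,p=snap("wrist","w23",(150,110,350,256),4)
```

```text
t 36.67 pos [0.4495 0.0838 0.1477] jawyaw 98.39 tilt(y axis) [ 1.9e-03  5.0e-04 -1.0e+00] q6 -1.651 q1 0.067 op 0.09 F [0.2 1.1 4.2]
twist y deg 37.24 jaw new 61.145950666786604
tool shift (before twist) [ 0.0003  0.0002 -0.0009]
tool shift (after twist) [ 0.0008  0.0002 -0.0006]
inbox [-0.0632  0.088   0.1477]
```

View pics/w23.png

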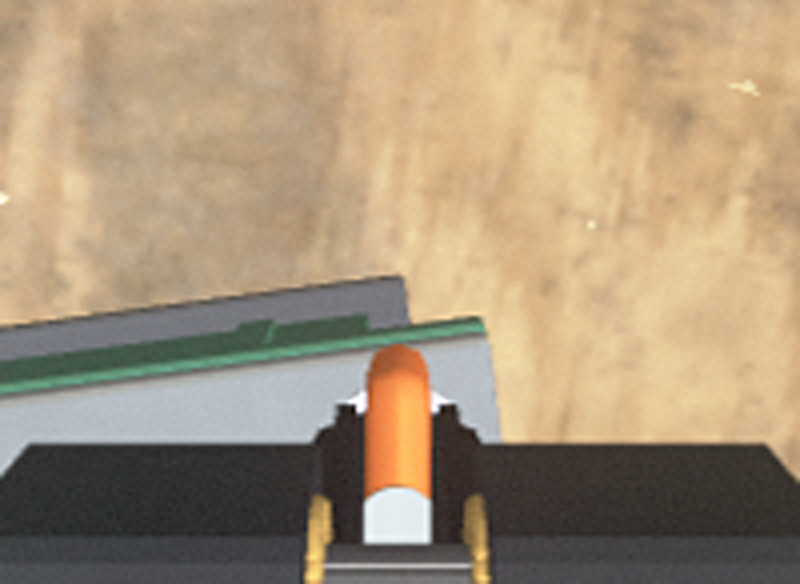

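Emit:
send_rows:
  motion:
    - {"xyz":[0,0,0],"twist":[0,7.5,0],"claw":-1}
    - {"xyz":[0,0,0],"twist":[0,7.5,0],"claw":-1}
    - {"xyz":[0,0,0],"twist":[0,7.5,0],"claw":-1}
    - {"xyz":[0,0,0],"twist":[0,7.5,0],"claw":-1}
    - {"xyz":[0,0,0],"twist":[0,7.3,0],"claw":-1}
    - {"xyz":[0,0,0],"twist":[0,0,0],"claw":-1}
    - {"xyz":[0,0,0],"twist":[0,0,0],"claw":-1}

```text
time_s: 37.6
ee_pos: [0.4494, 0.0836, 0.1477]
tcp_rot: [0.685, -0.685, 0.175, -0.176]
ft_force: [-0.3, 0.2, 6.9]
opening: 0.096
```

Run:
```python
from snap import *
pw("NL",.1475,45)
```

```text
t 37.6 pos [0.4494 0.0836 0.1477] jawyaw 61.21 tilt(y axis) [ 1.5e-03 -1.0e-04 -1.0e+00] q6 -1.002 q1 0.066 op 0.096 F [-0.3  0.2  6.9]
twist y deg 0.07 jaw new 61.145950666786604
tool shift (before twist) [ 0.0007  0.0002 -0.0003]
tool shift (after twist) [ 0.0007  0.0002 -0.0003]
inbox [-0.0633  0.0878  0.1477]
```

Open and rise, then check.

Emit:
send_rows:
  motion:
    - {"xyz":[0,0,0],"twist":[0,0,0],"claw":-0.5}
    - {"xyz":[0,0,0],"twist":[0,0,0],"claw":-0.5}
    - {"xyz":[0,0,0],"twist":[0,0,0],"claw":-0.5}
    - {"xyz":[0,-0.03,0],"twist":[0,0,0],"claw":-0.5}
    - {"xyz":[0,-0.03,0],"twist":[0,0,0],"claw":-0.5}
    - {"xyz":[0,-0.03,0],"twist":[0,0,0],"claw":-0.5}
    - {"xyz":[0,0,0],"twist":[0,0,0],"claw":-0.5}
    - {"xyz":[0,0,0],"twist":[0,0,0],"claw":-0.5}

```text
time_s: 38.6
ee_pos: [0.4482, 0.0835, 0.2352]
tcp_rot: [-0.684, 0.685, -0.177, 0.176]
ft_force: [0.5, 0.2, -0.4]
opening: 0.249
```

Run:
```python
from snap import *
s,p=snap("wrist","w24",(150,110,350,256),4); import pickle; pickle.dump((s,p),open("w24.pkl","wb"))
pw("FR",.23)
```

```text
t 38.65 pos [0.448  0.0835 0.2347] jawyaw 61.1 tilt(y axis) [-2.9e-03 -2.0e-04 -1.0e+00] q6 -1.0 q1 0.066 op 0.248 F [0.1 0.3 0.1]
twist y deg -45.05 jaw new 106.1459506667866
tool shift (before twist) [ 0.2142  0.0043 -0.0333]
tool shift (after twist) [ 0.1277  0.0047 -0.1751]
inbox [-0.0647  0.0881  0.2347]
```

View pics/w24.png

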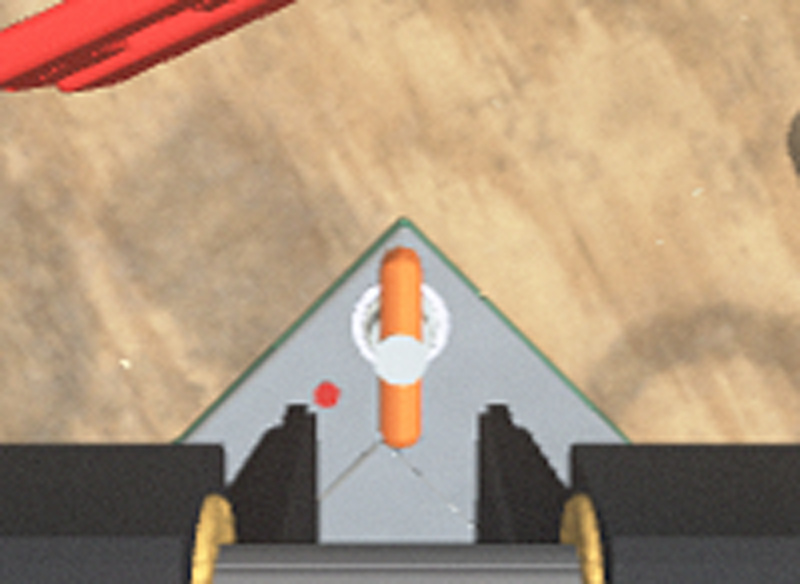

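Emit:
send_rows:
  motion:
    - {"xyz":[0.0535,0,-0.008],"twist":[0,0,0],"claw":-0.5}
    - {"xyz":[0.0535,0,-0.008],"twist":[0,0,0],"claw":-0.5}
    - {"xyz":[0.0535,0,-0.008],"twist":[0,0,0],"claw":-0.5}
    - {"xyz":[0.0535,0,-0.009],"twist":[0,0,0],"claw":-0.5}
    - {"xyz":[0,0,0],"twist":[0,-9.3,0],"claw":-0.5}
    - {"xyz":[0,0,0],"twist":[0,-9.3,0],"claw":-0.5}
    - {"xyz":[0,0,0],"twist":[0,-9.3,0],"claw":-0.5}
    - {"xyz":[0,0,0],"twist":[0,-9.3,0],"claw":-0.5}
    - {"xyz":[0,0,0],"twist":[0,0,0],"claw":-0.5}
    - {"xyz":[0,0,0],"twist":[0,0,0],"claw":-0.5}

```text
time_s: 39.9
ee_pos: [0.6197, -0.0487, 0.2354]
tcp_rot: [0.705, -0.705, -0.05, 0.051]
ft_force: [-0.3, -0.1, 0.4]
opening: 0.249
```

Run:
```python
from snap import *
pw("FR",.1475,8)
s,p=snap("wrist","w25",(150,110,350,256),4); import pickle; pickle.dump((s,p),open("w25.pkl","wb"))
```

```text
t 39.9 pos [ 0.6197 -0.0487  0.2354] jawyaw 98.16 tilt(y axis) [-1.8e-03  3.0e-04 -1.0e+00] q6 -1.878 q1 -0.165 op 0.249 F [-0.3 -0.1  0.4]
twist y deg 0.01 jaw new 98.1459506667866
tool shift (before twist) [-0.0003  0.0879 -0.0005]
tool shift (after twist) [-0.0003  0.0879 -0.0005]
inbox [ 0.0635 -0.0866  0.2354]
```

View pics/w25.png

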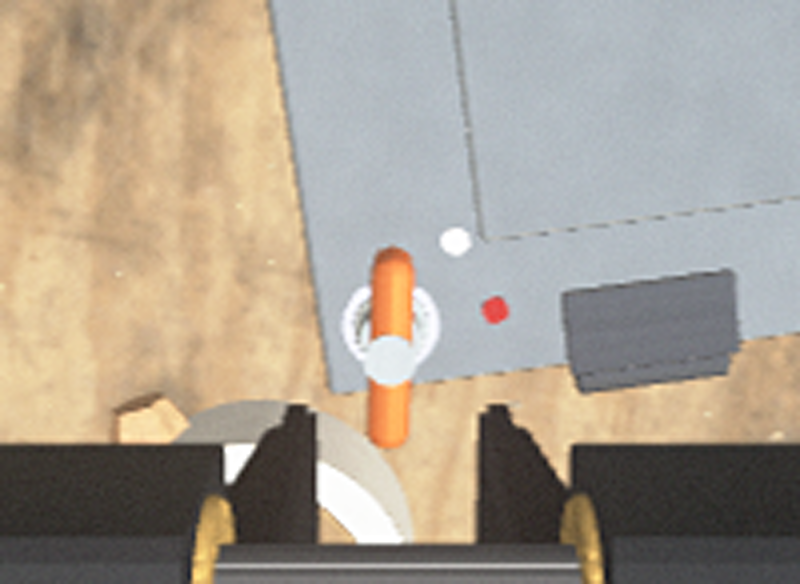

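Emit:
send_rows:
  motion:
    - {"xyz":[0,0.02,-0.002],"twist":[0,1.0,0],"claw":-0.5}
    - {"xyz":[0,0.03,0],"twist":[0,0,0],"claw":-0.5}
    - {"xyz":[0,0.02,0],"twist":[0,0,0],"claw":-0.5}
    - {"xyz":[0,0.018,0],"twist":[0,0,0],"claw":-0.5}
    - {"xyz":[0,0,0],"twist":[0,0,0],"claw":-0.5}
    - {"xyz":[0,0,0],"twist":[0,0,0],"claw":-0.7}
    - {"xyz":[0,0,0],"twist":[0,0,0],"claw":-1}
    - {"xyz":[0,0,0],"twist":[0,0,0],"claw":-1}
    - {"xyz":[0,0,0],"twist":[0,0,0],"claw":-1}

```text
time_s: 41.08
ee_pos: [0.6213, -0.05, 0.1501]
tcp_rot: [0.706, -0.705, -0.046, 0.044]
ft_force: [0.4, 5.4, 5.2]
opening: 0.094
```

Run:
```python
from snap import *
pw("FR",.1475,45)
s,p=snap("wrist","w26",(150,110,350,256),4);
```

```text
t 41.08 pos [ 0.6213 -0.05    0.1501] jawyaw 97.29 tilt(y axis) [ 0.0022  0.0012 -1.    ] q6 -1.866 q1 -0.167 op 0.094 F [0.4 5.4 5.2]
twist y deg 36.15 jaw new 61.145950666786604
tool shift (before twist) [-0.0018  0.0026  0.001 ]
tool shift (after twist) [-0.0021  0.0026 -0.0002]
inbox [ 0.0646 -0.0883  0.1501]
```

View pics/w26.png

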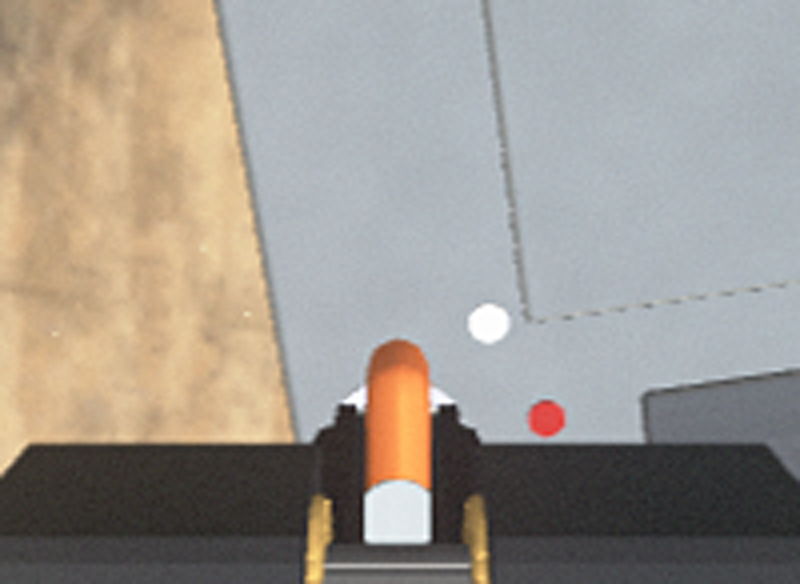

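Emit:
send_rows:
  motion:
    - {"xyz":[-0.001,0,0.001],"twist":[0,7.2,0],"claw":-1}
    - {"xyz":[0,0,0],"twist":[0,7.2,0],"claw":-1}
    - {"xyz":[0,0,0],"twist":[0,7.2,0],"claw":-1}
    - {"xyz":[0,0,0],"twist":[0,7.2,0],"claw":-1}
    - {"xyz":[0,0,0],"twist":[0,7.3,0],"claw":-1}
    - {"xyz":[0,0,0],"twist":[0,0,0],"claw":-1}
    - {"xyz":[0,0,0],"twist":[0,0,0],"claw":-1}

```text
time_s: 42.0
ee_pos: [0.6211, -0.0503, 0.1501]
tcp_rot: [0.685, -0.685, 0.174, -0.177]
ft_force: [6.0, 1.3, 4.7]
opening: 0.096
```

Run:
```python
from snap import *
pw("FR",.1475,45)
```

```text
t 42.0 pos [ 0.6211 -0.0503  0.1501] jawyaw 61.28 tilt(y axis) [ 4.7e-03 -9.0e-04 -1.0e+00] q6 -1.236 q1 -0.167 op 0.096 F [6.  1.3 4.7]
twist y deg 0.14 jaw new 61.14595066678661
tool shift (before twist) [-0.0021  0.0026  0.0001]
tool shift (after twist) [-0.0021  0.0026  0.0001]
inbox [ 0.0644 -0.0885  0.1501]
```

Emit:
send_rows:
  motion:
    - {"xyz":[0,0,0],"twist":[0,0,0],"claw":-0.5}
    - {"xyz":[0,0,0],"twist":[0,0,0],"claw":-0.5}
    - {"xyz":[0,0,0],"twist":[0,0,0],"claw":-0.5}
    - {"xyz":[0,-0.03,0],"twist":[0,0,0],"claw":-0.5}
    - {"xyz":[0,-0.03,0],"twist":[0,0,0],"claw":-0.5}
    - {"xyz":[0,-0.03,0],"twist":[0,0,0],"claw":-0.5}
    - {"xyz":[0,0,0],"twist":[0,0,0],"claw":-0.5}
    - {"xyz":[0,0,0],"twist":[0,0,0],"claw":-0.5}

```text
time_s: 43.0
ee_pos: [0.6186, -0.0498, 0.2369]
tcp_rot: [-0.685, 0.685, -0.177, 0.175]
ft_force: [-0.4, 0.6, -1.1]
opening: 0.248
```

```bash
sed -i 's/^WG=.*/WG=dict(NL=(-.0635,.088),NR=(-.0635,-.088),FR=(.0643,-.088),FL=(.0643,.088))/' go.py
python3 - <<'E'
from snap import *
s,p=snap("wrist","w27",(150,110,350,256),4)
pw("NR",.235,8)
E
```

```text
t 43.05 pos [ 0.6183 -0.0498  0.2363] jawyaw 61.19 tilt(y axis) [-3.5e-03  4.0e-04 -1.0e+00] q6 -1.235 q1 -0.167 op 0.251 F [ 0.1  0.4 -1.1]
twist y deg -36.96 jaw new 98.1459506667866
tool shift (before twist) [-0.0882  0.0017 -0.0891]
tool shift (after twist) [-0.1241  0.0017 -0.0182]
inbox [ 0.0619 -0.0873  0.2363]
```

View pics/w27.png

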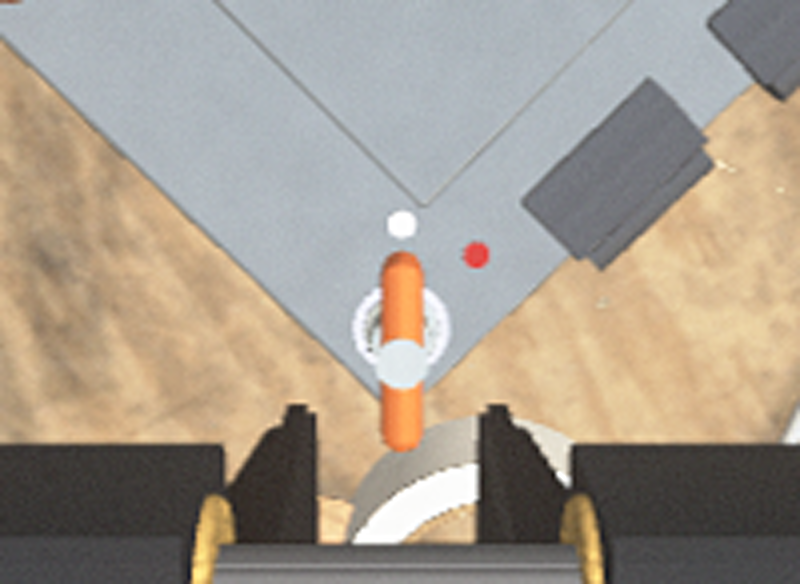

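Emit:
send_rows:
  motion:
    - {"xyz":[-0.0294,0,-0.0297],"twist":[0,0,0],"claw":-0.5}
    - {"xyz":[-0.0294,0,-0.0297],"twist":[0,0,0],"claw":-0.5}
    - {"xyz":[-0.0294,0,-0.0297],"twist":[0,0,0],"claw":-0.5}
    - {"xyz":[0,0,0],"twist":[0,-9.3,0],"claw":-0.5}
    - {"xyz":[0,0,0],"twist":[0,-9.3,0],"claw":-0.5}
    - {"xyz":[0,0,0],"twist":[0,-9.2,0],"claw":-0.5}
    - {"xyz":[0,0,0],"twist":[0,-9.2,0],"claw":-0.5}
    - {"xyz":[0,0,0],"twist":[0,0,0],"claw":-0.5}
    - {"xyz":[0,0,0],"twist":[0,0,0],"claw":-0.5}

```text
time_s: 44.18
ee_pos: [0.4987, -0.0853, 0.2376]
tcp_rot: [0.706, -0.705, -0.049, 0.05]
ft_force: [0.1, -0.1, -0.7]
opening: 0.254
```

Run:
```python
from snap import *
pw("NR",.1475,8)
s,p=snap("wrist","w28",(150,110,350,256),4)
```

```text
t 44.17 pos [ 0.4987 -0.0853  0.2376] jawyaw 98.06 tilt(y axis) [-1.8e-03  5.0e-04 -1.0e+00] q6 -1.987 q1 -0.276 op 0.254 F [ 0.1 -0.1 -0.7]
twist y deg -0.09 jaw new 98.1459506667866
tool shift (before twist) [-0.0004  0.0901  0.    ]
tool shift (after twist) [-0.0004  0.0901  0.    ]
inbox [-0.0629 -0.0882  0.2376]
```

View pics/w28.png

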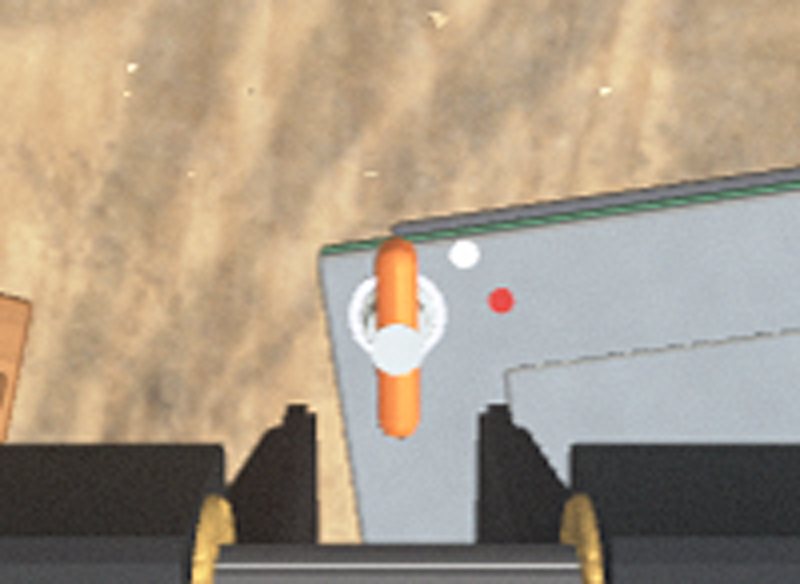

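Emit:
send_rows:
  motion:
    - {"xyz":[-0.002,0.02,-0.001],"twist":[0,-1.0,0],"claw":-0.5}
    - {"xyz":[0,0.03,0],"twist":[0,0,0],"claw":-0.5}
    - {"xyz":[0,0.02,0],"twist":[0,0,0],"claw":-0.5}
    - {"xyz":[0,0.018,0],"twist":[0,0,0],"claw":-0.5}
    - {"xyz":[0,0,0],"twist":[0,0,0],"claw":-0.5}
    - {"xyz":[0,0,0],"twist":[0,0,0],"claw":-0.7}
    - {"xyz":[0,0,0],"twist":[0,0,0],"claw":-1}
    - {"xyz":[0,0,0],"twist":[0,0,0],"claw":-1}
    - {"xyz":[0,0,0],"twist":[0,0,0],"claw":-1}

```text
time_s: 45.35
ee_pos: [0.4979, -0.0855, 0.1519]
tcp_rot: [0.706, -0.704, -0.057, 0.056]
ft_force: [-0.9, 4.3, 3.2]
opening: 0.089
```

Run:
```python
from snap import *
pw("NR",.1475,45)
```

```text
t 45.35 pos [ 0.4979 -0.0855  0.1519] jawyaw 99.18 tilt(y axis) [ 0.0017  0.0027 -1.    ] q6 -2.01 q1 -0.278 op 0.089 F [-0.9  4.3  3.2]
twist y deg 38.03 jaw new 61.145950666786604
tool shift (before twist) [0.0002 0.0044 0.0001]
tool shift (after twist) [0.0001 0.0044 0.0002]
inbox [-0.0637 -0.0881  0.1519]
```

Emit:
send_rows:
  motion:
    - {"xyz":[0,0,0.001],"twist":[0,7.6,0],"claw":-1}
    - {"xyz":[0,0,0],"twist":[0,7.6,0],"claw":-1}
    - {"xyz":[0,0,0],"twist":[0,7.6,0],"claw":-1}
    - {"xyz":[0,0,0],"twist":[0,7.6,0],"claw":-1}
    - {"xyz":[0,0,0],"twist":[0,7.6,0],"claw":-1}
    - {"xyz":[0,0,0],"twist":[0,0,0],"claw":-1}
    - {"xyz":[0,0,0],"twist":[0,0,0],"claw":-1}

```text
time_s: 46.22
ee_pos: [0.4979, -0.0855, 0.1519]
tcp_rot: [0.685, -0.685, 0.175, -0.176]
ft_force: [0.2, 3.5, 5.0]
opening: 0.09
```

Run:
```python
from snap import *
pw("NR",.1475,45)
```

```text
t 46.23 pos [ 0.4979 -0.0855  0.1519] jawyaw 61.29 tilt(y axis) [ 2.e-03  3.e-04 -1.e+00] q6 -1.347 q1 -0.277 op 0.09 F [0.2 3.5 5. ]
twist y deg 0.14 jaw new 61.145950666786604
tool shift (before twist) [0.0001 0.0044 0.0003]
tool shift (after twist) [0.0001 0.0044 0.0003]
inbox [-0.0638 -0.0881  0.1519]
```

Emit:
send_rows:
  motion:
    - {"xyz":[0,0,0],"twist":[0,0,0],"claw":-0.5}
    - {"xyz":[0,0,0],"twist":[0,0,0],"claw":-0.5}
    - {"xyz":[0,0,0],"twist":[0,0,0],"claw":-0.5}
    - {"xyz":[0,-0.03,0],"twist":[0,0,0],"claw":-0.5}
    - {"xyz":[0,-0.03,0],"twist":[0,0,0],"claw":-0.5}
    - {"xyz":[0,-0.025,0],"twist":[0,0,0],"claw":-0.5}
    - {"xyz":[0,0,0],"twist":[0,0,0],"claw":-0.5}
    - {"xyz":[0,0,0],"twist":[0,0,0],"claw":-0.5}

```text
time_s: 47.22
ee_pos: [0.4966, -0.0856, 0.2342]
tcp_rot: [-0.685, 0.685, -0.177, 0.175]
ft_force: [-0.7, -0.0, -0.2]
opening: 0.249
```

Run:
```python
from snap import *
s,p=snap("wrist","w29",(150,110,350,256),4)
pw("FL",.235,8)
```

```text
t 47.27 pos [ 0.4964 -0.0856  0.2338] jawyaw 61.19 tilt(y axis) [-2.6e-03  6.0e-04 -1.0e+00] q6 -1.345 q1 -0.277 op 0.251 F [ 1.  -1.   0.7]
twist y deg -36.96 jaw new 98.1459506667866
tool shift (before twist) [-0.0325 -0.0013  0.2159]
tool shift (after twist) [ 0.1038 -0.0016  0.1921]
inbox [-0.0652 -0.0878  0.2338]
```

View pics/w29.png

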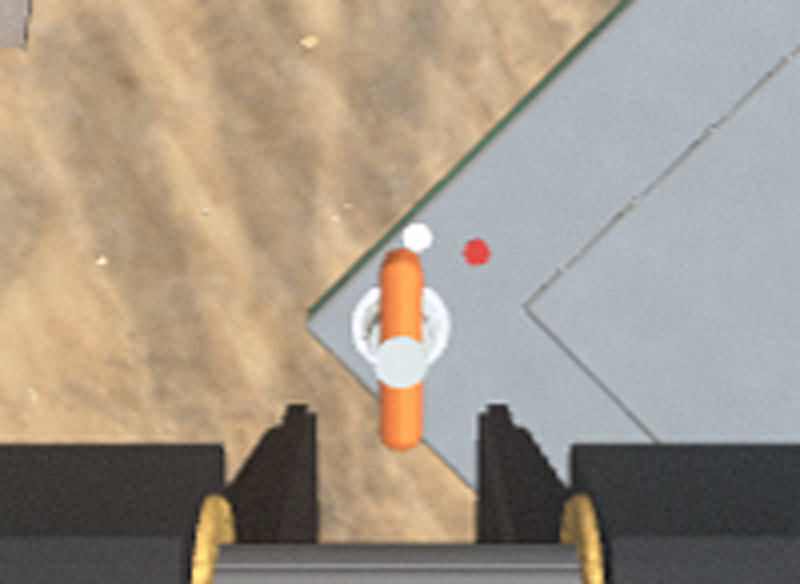

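Emit:
send_rows:
  motion:
    - {"xyz":[-0.008,0,0.054],"twist":[0,0,0],"claw":-0.5}
    - {"xyz":[-0.008,0,0.054],"twist":[0,0,0],"claw":-0.5}
    - {"xyz":[-0.008,0,0.054],"twist":[0,0,0],"claw":-0.5}
    - {"xyz":[-0.0085,0,0.054],"twist":[0,0,0],"claw":-0.5}
    - {"xyz":[0,0,0],"twist":[0,-9.3,0],"claw":-0.5}
    - {"xyz":[0,0,0],"twist":[0,-9.3,0],"claw":-0.5}
    - {"xyz":[0,0,0],"twist":[0,-9.2,0],"claw":-0.5}
    - {"xyz":[0,0,0],"twist":[0,-9.2,0],"claw":-0.5}
    - {"xyz":[0,0,0],"twist":[0,0,0],"claw":-0.5}
    - {"xyz":[0,0,0],"twist":[0,0,0],"claw":-0.5}

```text
time_s: 48.52
ee_pos: [0.5724, 0.1191, 0.2346]
tcp_rot: [-0.705, 0.705, 0.049, -0.05]
ft_force: [-0.2, -0.3, 0.5]
opening: 0.255
```

Run:
```python
from snap import *
pw("FL",.1475,8)
s,p=snap("wrist","w30",(150,110,350,256),4)
```

```text
t 48.52 pos [0.5724 0.1191 0.2346] jawyaw 98.06 tilt(y axis) [-1.6e-03 -2.0e-04 -1.0e+00] q6 -1.598 q1 0.113 op 0.255 F [-0.2 -0.3  0.5]
twist y deg -0.09 jaw new 98.1459506667866
tool shift (before twist) [-0.0003  0.0871  0.0002]
tool shift (after twist) [-0.0003  0.0871  0.0002]
inbox [0.0647 0.0878 0.2346]
```

View pics/w30.png

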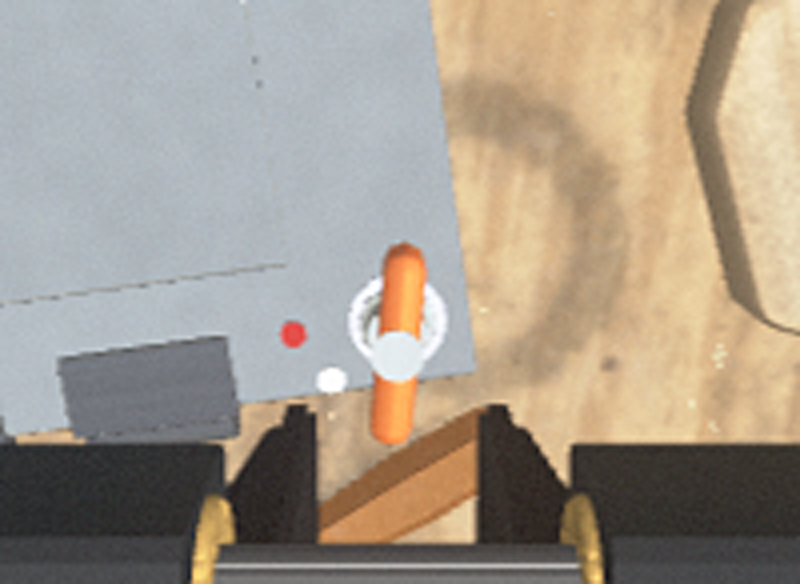

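Emit:
send_rows:
  motion:
    - {"xyz":[-0.001,0.02,-0.001],"twist":[0,4.0,0],"claw":-0.5}
    - {"xyz":[0,0.03,0],"twist":[0,0,0],"claw":-0.5}
    - {"xyz":[0,0.02,0],"twist":[0,0,0],"claw":-0.5}
    - {"xyz":[0,0.017,0],"twist":[0,0,0],"claw":-0.5}
    - {"xyz":[0,0,0],"twist":[0,0,0],"claw":-0.5}
    - {"xyz":[0,0,0],"twist":[0,0,0],"claw":-0.7}
    - {"xyz":[0,0,0],"twist":[0,0,0],"claw":-1}
    - {"xyz":[0,0,0],"twist":[0,0,0],"claw":-1}
    - {"xyz":[0,0,0],"twist":[0,0,0],"claw":-1}

```text
time_s: 49.7
ee_pos: [0.5727, 0.1191, 0.15]
tcp_rot: [0.707, -0.706, -0.027, 0.025]
ft_force: [-1.3, 5.2, 3.2]
opening: 0.096
```

Run:
```python
from snap import *
pw("FL",.1475,45)
```

```text
t 49.7 pos [0.5727 0.1191 0.15  ] jawyaw 94.19 tilt(y axis) [ 0.0022  0.002  -1.    ] q6 -1.532 q1 0.112 op 0.096 F [-1.3  5.2  3.2]
twist y deg 33.04 jaw new 61.145950666786604
tool shift (before twist) [-0.0007  0.0025  0.0002]
tool shift (after twist) [-0.0007  0.0025 -0.0002]
inbox [0.065  0.0876 0.15  ]
```

Emit:
send_rows:
  motion:
    - {"xyz":[0,0,0.001],"twist":[0,6.6,0],"claw":-1}
    - {"xyz":[0,0,0],"twist":[0,6.6,0],"claw":-1}
    - {"xyz":[0,0,0],"twist":[0,6.6,0],"claw":-1}
    - {"xyz":[0,0,0],"twist":[0,6.6,0],"claw":-1}
    - {"xyz":[0,0,0],"twist":[0,6.7,0],"claw":-1}
    - {"xyz":[0,0,0],"twist":[0,0,0],"claw":-1}
    - {"xyz":[0,0,0],"twist":[0,0,0],"claw":-1}

```text
time_s: 50.58
ee_pos: [0.5726, 0.1188, 0.15]
tcp_rot: [0.685, -0.685, 0.175, -0.176]
ft_force: [-0.8, 1.1, 6.4]
opening: 0.093
```

Emit:
send_rows:
  motion:
    - {"xyz":[0,0,0],"twist":[0,0,0],"claw":-0.5}
    - {"xyz":[0,0,0],"twist":[0,0,0],"claw":-0.5}
    - {"xyz":[0,0,0],"twist":[0,0,0],"claw":-0.5}
    - {"xyz":[0,-0.03,0],"twist":[0,0,0],"claw":-0.5}
    - {"xyz":[0,-0.03,0],"twist":[0,0,0],"claw":-0.5}
    - {"xyz":[0,-0.025,0],"twist":[0,0,0],"claw":-0.5}
    - {"xyz":[0,0,0],"twist":[0,0,0],"claw":-0.5}
    - {"xyz":[0,0,0],"twist":[0,0,0],"claw":-0.5}

```text
time_s: 51.58
ee_pos: [0.5713, 0.1189, 0.2322]
tcp_rot: [-0.684, 0.685, -0.177, 0.176]
ft_force: [0.4, 0.1, 0.1]
opening: 0.248
```

Run:
```python
from snap import *
s,p=snap("wrist","w31",(150,110,350,256),4); snap("side","s31",(200,110,320,240),4.4);snap("scene","c31",(190,80,320,220),4.2)
pw("NL",.235,45)
```

```text
t 51.73 pos [0.5711 0.1189 0.2317] jawyaw 61.09 tilt(y axis) [-3.e-03 -4.e-04 -1.e+00] q6 -0.953 q1 0.113 op 0.256 F [-0.5 -0.5  0.5]
twist y deg -0.05 jaw new 61.145950666786604
tool shift (before twist) [-0.0897 -0.0029 -0.0898]
tool shift (after twist) [-0.0898 -0.0029 -0.0897]
inbox [0.0634 0.0879 0.2317]
```

View pics/w31.png

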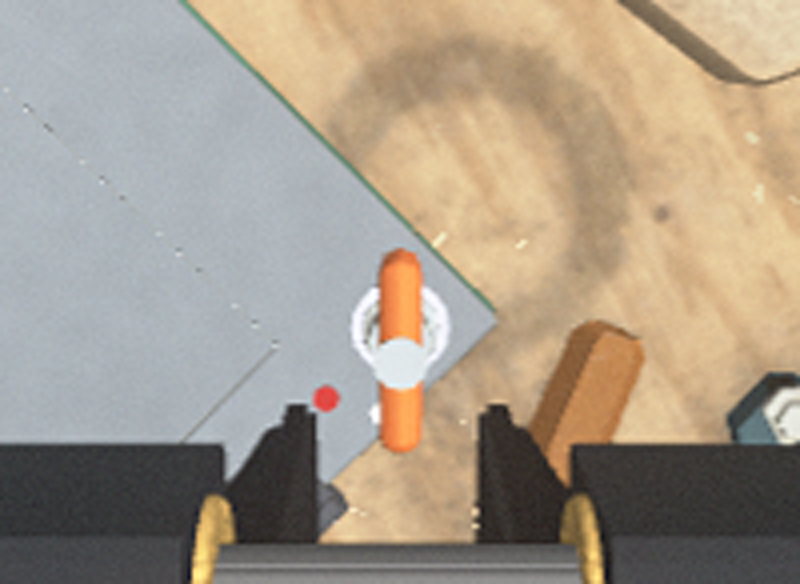

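View pics/c31.png

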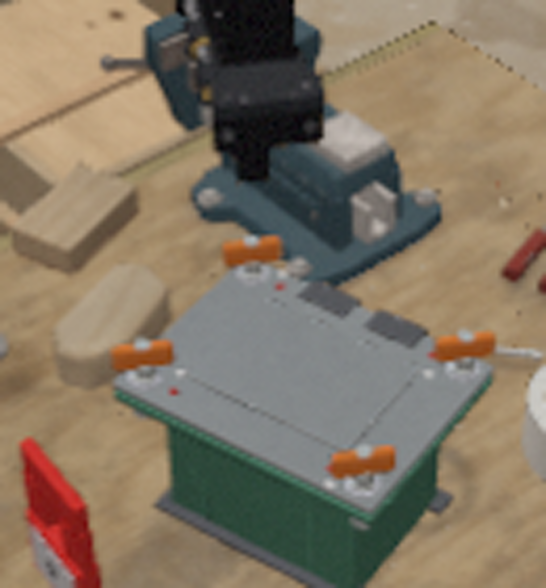

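```bash
cat >> go.py <<'E'
SC=dict(NL=(.4494,.0836),FR=(.6211,-.0503),NR=(.4979,-.0855),FL=(.5726,.1188))
def ps(n,z,a):
    plan([*SC[n],z],np.degrees(F["box"][2])+90-a)
E
python3 -c "
from go import *
ps('NL',.2317,45)"
```

```text
t 51.73 pos [0.5711 0.1189 0.2317] jawyaw 61.09 tilt(y axis) [-3.e-03 -4.e-04 -1.e+00] q6 -0.953 q1 0.113 op 0.256 F [-0.5 -0.5  0.5]
twist y deg -0.05 jaw new 61.145950666786604
tool shift (before twist) [-0.0894  0.0004 -0.0897]
tool shift (after twist) [-0.0895  0.0004 -0.0897]
```

Emit:
send_rows:
  motion:
    - {"xyz":[-0.03,0,-0.03],"twist":[0,0,0],"claw":-0.5}
    - {"xyz":[-0.03,0,-0.03],"twist":[0,0,0],"claw":-0.5}
    - {"xyz":[-0.03,0,-0.03],"twist":[0,0,0],"claw":-0.5}
    - {"xyz":[0,0,0],"twist":[0,0,0],"claw":-0.5}
    - {"xyz":[0,0,0],"twist":[0,0,0],"claw":-0.5}

```text
time_s: 52.35
ee_pos: [0.4499, 0.0838, 0.2334]
tcp_rot: [0.685, -0.685, 0.176, -0.177]
ft_force: [-0.5, 0.5, 0.0]
opening: 0.25
```

Run:
```python
from snap import *
s,p=snap("wrist","w32",(150,110,350,256),4)
ps("NL",.1485,45)
```

```text
t 52.4 pos [0.4502 0.0839 0.2335] jawyaw 61.09 tilt(y axis) [-0.e+00  1.e-04 -1.e+00] q6 -0.999 q1 0.067 op 0.255 F [0.6 0.1 0.7]
twist y deg -0.06 jaw new 61.145950666786604
tool shift (before twist) [-0.0005  0.085  -0.0006]
tool shift (after twist) [-0.0005  0.085  -0.0006]
```

View pics/w32.png

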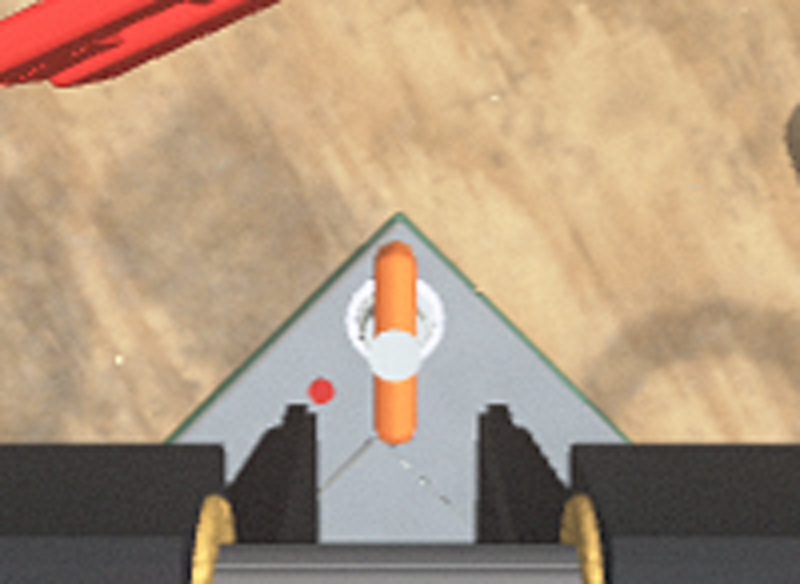

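Emit:
send_rows:
  motion:
    - {"xyz":[-0.001,0.02,-0.001],"twist":[0,0,0],"claw":-0.5}
    - {"xyz":[0,0.03,0],"twist":[0,0,0],"claw":-0.5}
    - {"xyz":[0,0.02,0],"twist":[0,0,0],"claw":-0.5}
    - {"xyz":[0,0.015,0],"twist":[0,0,0],"claw":-0.5}
    - {"xyz":[0,0,0],"twist":[0,0,0],"claw":-0.5}
    - {"xyz":[0,0,0],"twist":[0,0,0],"claw":-0.7}
    - {"xyz":[0,0,0],"twist":[0,0,0],"claw":-1}
    - {"xyz":[0,0,0],"twist":[0,0,0],"claw":-1}
    - {"xyz":[0,0,0],"twist":[0,0,0],"claw":-1}

```text
time_s: 53.52
ee_pos: [0.4491, 0.0837, 0.1498]
tcp_rot: [0.685, -0.684, 0.176, -0.177]
ft_force: [1.3, 2.2, 1.6]
opening: 0.094
```

Emit:
send_rows:
  motion:
    - {"xyz":[0,0,0],"twist":[0,7.5,0],"claw":-1}
    - {"xyz":[0,0,0],"twist":[0,7.5,0],"claw":-1}
    - {"xyz":[0,0,0],"twist":[0,7.5,0],"claw":-1}
    - {"xyz":[0,0,0],"twist":[0,7.5,0],"claw":-1}
    - {"xyz":[0,0,0],"twist":[0,7.5,0],"claw":-1}
    - {"xyz":[0,0,0],"twist":[0,6,0],"claw":-1}
    - {"xyz":[0,0,0],"twist":[0,2,0],"claw":-1}
    - {"xyz":[0,0,0],"twist":[0,0,0],"claw":-1}
    - {"xyz":[0,0,0],"twist":[0,0,0],"claw":-1}

```text
time_s: 54.65
ee_pos: [0.4491, 0.0836, 0.1497]
tcp_rot: [0.564, -0.563, 0.427, -0.428]
ft_force: [2.3, 1.9, 5.4]
opening: 0.093
```

Run:
```python
from snap import *
ps("NL",.1485,90); print(sense()["torque"])
```

```text
t 54.65 pos [0.4491 0.0836 0.1497] jawyaw 15.66 tilt(y axis) [ 2.3e-03  5.0e-04 -1.0e+00] q6 -0.207 q1 0.066 op 0.093 F [2.3 1.9 5.4]
twist y deg -0.49 jaw new 16.145950666786604
tool shift (before twist) [0.0001 0.0012 0.0003]
tool shift (after twist) [0.0001 0.0012 0.0003]
[ 0.31918162 -0.31303711  0.1000411 ]
```

Emit:
send_rows:
  motion:
    - {"xyz":[0,0,0],"twist":[0,2,0],"claw":-1}
    - {"xyz":[0,0,0],"twist":[0,0,0],"claw":-1}

```text
time_s: 54.9
ee_pos: [0.4491, 0.0836, 0.1497]
tcp_rot: [0.557, -0.555, 0.436, -0.437]
ft_force: [2.2, 2.3, 5.2]
opening: 0.094
```

Run:
```python
from snap import *
ps("NL",.1485,90); print(sense()["torque"])
```

```text
t 54.9 pos [0.4491 0.0836 0.1497] jawyaw 13.7 tilt(y axis) [ 2.3e-03  4.0e-04 -1.0e+00] q6 -0.173 q1 0.066 op 0.094 F [2.2 2.3 5.2]
twist y deg -2.44 jaw new 16.14595066678661
tool shift (before twist) [0.0001 0.0012 0.0003]
tool shift (after twist) [0.0001 0.0012 0.0003]
[ 0.31754282 -0.26742343  0.3870443 ]
```

Emit:
send_rows:
  motion:
    - {"xyz":[0,0,0],"twist":[0,0,0],"claw":-0.5}
    - {"xyz":[0,0,0],"twist":[0,0,0],"claw":-0.5}
    - {"xyz":[0,0,0],"twist":[0,0,0],"claw":-0.5}
    - {"xyz":[0,-0.03,0],"twist":[0,0,0],"claw":-0.5}
    - {"xyz":[0,-0.03,0],"twist":[0,0,0],"claw":-0.5}
    - {"xyz":[0,-0.025,0],"twist":[0,0,0],"claw":-0.5}
    - {"xyz":[0,0,0],"twist":[0,0,0],"claw":-0.5}

```text
time_s: 55.78
ee_pos: [0.4493, 0.0834, 0.2355]
tcp_rot: [0.556, -0.555, 0.436, -0.438]
ft_force: [-0.7, -0.7, 0.2]
opening: 0.247
```

Run:
```python
from snap import *
s,p=snap("wrist","w33",(150,110,350,256),4)
ps("FR",.235,45)
```

```text
t 55.83 pos [0.4484 0.0833 0.2337] jawyaw 13.59 tilt(y axis) [ 8.e-04 -1.e-04 -1.e+00] q6 -0.171 q1 0.066 op 0.249 F [ 0.  -0.2  0.1]
twist y deg -47.56 jaw new 61.145950666786604
tool shift (before twist) [ 0.1705 -0.0011  0.1365]
tool shift (after twist) [ 0.2158 -0.0012 -0.0337]
```

View pics/w33.png

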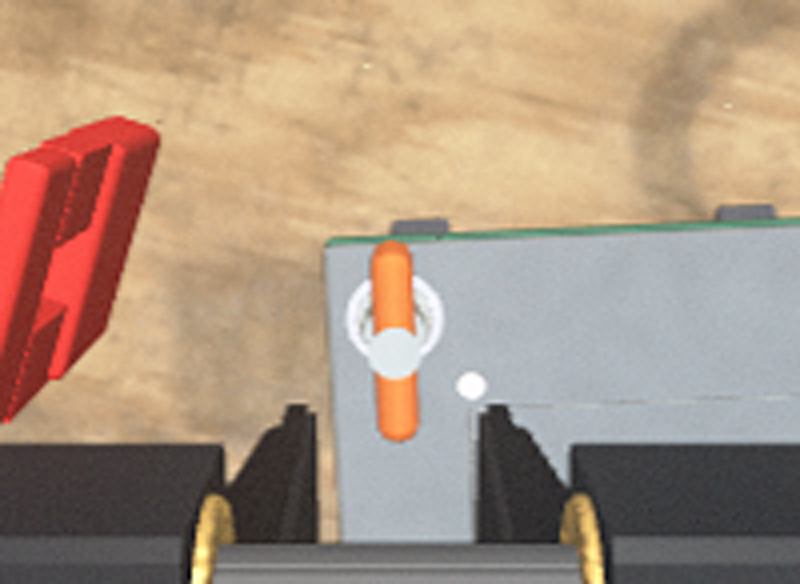

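Emit:
send_rows:
  motion:
    - {"xyz":[0,0,0],"twist":[0,-9.5,0],"claw":-0.5}
    - {"xyz":[0,0,0],"twist":[0,-9.5,0],"claw":-0.5}
    - {"xyz":[0,0,0],"twist":[0,-9.5,0],"claw":-0.5}
    - {"xyz":[0,0,0],"twist":[0,-9.5,0],"claw":-0.5}
    - {"xyz":[0,0,0],"twist":[0,-9.5,0],"claw":-0.5}
    - {"xyz":[0.054,0,-0.0085],"twist":[0,0,0],"claw":-0.5}
    - {"xyz":[0.054,0,-0.0085],"twist":[0,0,0],"claw":-0.5}
    - {"xyz":[0.054,0,-0.0085],"twist":[0,0,0],"claw":-0.5}
    - {"xyz":[0.054,0,-0.0085],"twist":[0,0,0],"claw":-0.5}
    - {"xyz":[0,0,0],"twist":[0,0,0],"claw":-0.5}
    - {"xyz":[0,0,0],"twist":[0,0,0],"claw":-0.5}

```text
time_s: 57.2
ee_pos: [0.6197, -0.0505, 0.2314]
tcp_rot: [-0.685, 0.685, -0.178, 0.175]
ft_force: [-0.6, 0.3, 0.3]
opening: 0.251
```

Run:
```python
from snap import *
s,p=snap("wrist","w34",(150,110,350,256),4)
ps("FR",.1485,45)
```

```text
t 57.25 pos [ 0.6197 -0.0501  0.2323] jawyaw 61.12 tilt(y axis) [-2.3e-03  6.0e-04 -1.0e+00] q6 -1.234 q1 -0.167 op 0.247 F [ 1.   0.9 -0.6]
twist y deg -0.03 jaw new 61.145950666786604
tool shift (before twist) [0.0016 0.0838 0.0006]
tool shift (after twist) [0.0016 0.0838 0.0006]
```

View pics/w34.png

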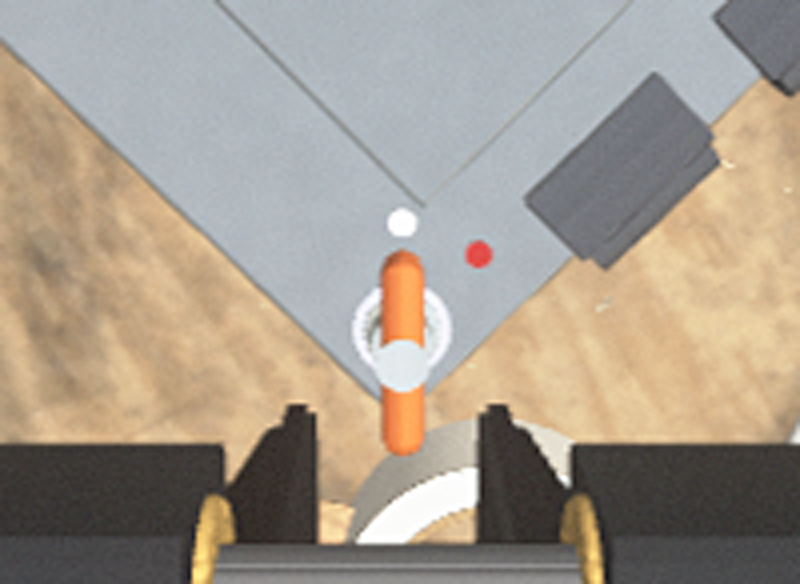

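Aligned. Grip and turn to the stop.

Emit:
send_rows:
  motion:
    - {"xyz":[0,0.02,0],"twist":[0,0,0],"claw":-0.5}
    - {"xyz":[0,0.03,0],"twist":[0,0,0],"claw":-0.5}
    - {"xyz":[0,0.02,0],"twist":[0,0,0],"claw":-0.5}
    - {"xyz":[0,0.013,0],"twist":[0,0,0],"claw":-0.5}
    - {"xyz":[0,0,0],"twist":[0,0,0],"claw":-0.5}
    - {"xyz":[0,0,0],"twist":[0,0,0],"claw":-0.7}
    - {"xyz":[0,0,0],"twist":[0,0,0],"claw":-1}
    - {"xyz":[0,0,0],"twist":[0,0,0],"claw":-1}
    - {"xyz":[0,0,0],"twist":[0,0,0],"claw":-1}

```text
time_s: 58.38
ee_pos: [0.6218, -0.0506, 0.152]
tcp_rot: [0.685, -0.684, 0.176, -0.177]
ft_force: [1.0, 1.4, 3.7]
opening: 0.091
```

Emit:
send_rows:
  motion:
    - {"xyz":[0,0,0],"twist":[0,7.5,0],"claw":-1}
    - {"xyz":[0,0,0],"twist":[0,7.5,0],"claw":-1}
    - {"xyz":[0,0,0],"twist":[0,7.5,0],"claw":-1}
    - {"xyz":[0,0,0],"twist":[0,7.5,0],"claw":-1}
    - {"xyz":[0,0,0],"twist":[0,7.5,0],"claw":-1}
    - {"xyz":[0,0,0],"twist":[0,6,0],"claw":-1}
    - {"xyz":[0,0,0],"twist":[0,3.5,0],"claw":-1}
    - {"xyz":[0,0,0],"twist":[0,0,0],"claw":-1}
    - {"xyz":[0,0,0],"twist":[0,0,0],"claw":-1}

```text
time_s: 59.5
ee_pos: [0.6211, -0.0512, 0.152]
tcp_rot: [-0.558, 0.558, -0.434, 0.435]
ft_force: [-1.2, 0.6, 5.8]
opening: 0.096
```

Run:
```python
from snap import *
ps("FR",.1485,90); print(sense()["torque"])
```

```text
t 59.5 pos [ 0.6211 -0.0512  0.152 ] jawyaw 14.18 tilt(y axis) [ 7.0e-04 -1.2e-03 -1.0e+00] q6 -0.415 q1 -0.168 op 0.096 F [-1.2  0.6  5.8]
twist y deg -1.96 jaw new 16.14595066678661
tool shift (before twist) [-0.0009  0.0035  0.0002]
tool shift (after twist) [-0.0009  0.0035  0.0003]
[-0.11892065  0.3866663   0.37323659]
```

At the stop (torque 0.37). Release and look; next NR.

Emit:
send_rows:
  motion:
    - {"xyz":[0,0,0],"twist":[0,0,0],"claw":-0.5}
    - {"xyz":[0,0,0],"twist":[0,0,0],"claw":-0.5}
    - {"xyz":[0,0,0],"twist":[0,0,0],"claw":-0.5}
    - {"xyz":[0,-0.03,0],"twist":[0,0,0],"claw":-0.5}
    - {"xyz":[0,-0.03,0],"twist":[0,0,0],"claw":-0.5}
    - {"xyz":[0,-0.025,0],"twist":[0,0,0],"claw":-0.5}
    - {"xyz":[0,0,0],"twist":[0,0,0],"claw":-0.5}

```text
time_s: 60.38
ee_pos: [0.6221, -0.051, 0.2382]
tcp_rot: [0.558, -0.557, 0.433, -0.436]
ft_force: [0.0, 0.3, -0.2]
opening: 0.244
```

Run:
```python
from snap import *
s,p=snap("wrist","w35",(150,110,350,256),4)
ps("NR",.235,45)
```

```text
t 60.42 pos [ 0.6212 -0.0509  0.236 ] jawyaw 14.09 tilt(y axis) [ 1.3e-03 -3.0e-04 -1.0e+00] q6 -0.414 q1 -0.168 op 0.251 F [ 0.2 -0.  -0.8]
twist y deg -47.06 jaw new 61.145950666786604
tool shift (before twist) [ 0.0036  0.0009 -0.128 ]
tool shift (after twist) [-0.0913  0.0009 -0.0898]
```

View pics/w35.png

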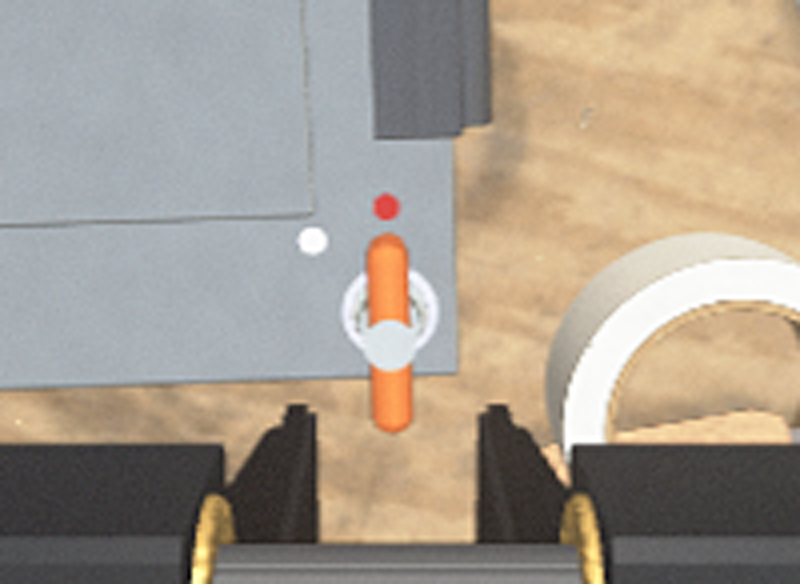

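Emit:
send_rows:
  motion:
    - {"xyz":[0,0,0],"twist":[0,-9.4,0],"claw":-0.5}
    - {"xyz":[0,0,0],"twist":[0,-9.4,0],"claw":-0.5}
    - {"xyz":[0,0,0],"twist":[0,-9.4,0],"claw":-0.5}
    - {"xyz":[0,0,0],"twist":[0,-9.4,0],"claw":-0.5}
    - {"xyz":[0,0,0],"twist":[0,-9.4,0],"claw":-0.5}
    - {"xyz":[-0.0305,0,-0.03],"twist":[0,0,0],"claw":-0.5}
    - {"xyz":[-0.0305,0,-0.03],"twist":[0,0,0],"claw":-0.5}
    - {"xyz":[-0.0305,0,-0.03],"twist":[0,0,0],"claw":-0.5}
    - {"xyz":[0,0,0],"twist":[0,0,0],"claw":-0.5}
    - {"xyz":[0,0,0],"twist":[0,0,0],"claw":-0.5}

```text
time_s: 61.68
ee_pos: [0.4972, -0.0852, 0.2346]
tcp_rot: [0.685, -0.685, 0.177, -0.176]
ft_force: [0.5, 0.5, 0.5]
opening: 0.249
```

Run:
```python
from snap import *
s,p=snap("wrist","w36",(150,110,350,256),4)
ps("NR",.1495,45)
```

```text
t 61.73 pos [ 0.4976 -0.0852  0.2348] jawyaw 61.1 tilt(y axis) [-9.e-04  4.e-04 -1.e+00] q6 -1.342 q1 -0.276 op 0.25 F [ 0.1 -0.1  0.2]
twist y deg -0.05 jaw new 61.1459506667866
tool shift (before twist) [ 0.0005  0.0853 -0.0001]
tool shift (after twist) [ 0.0005  0.0853 -0.0001]
```

View pics/w36.png

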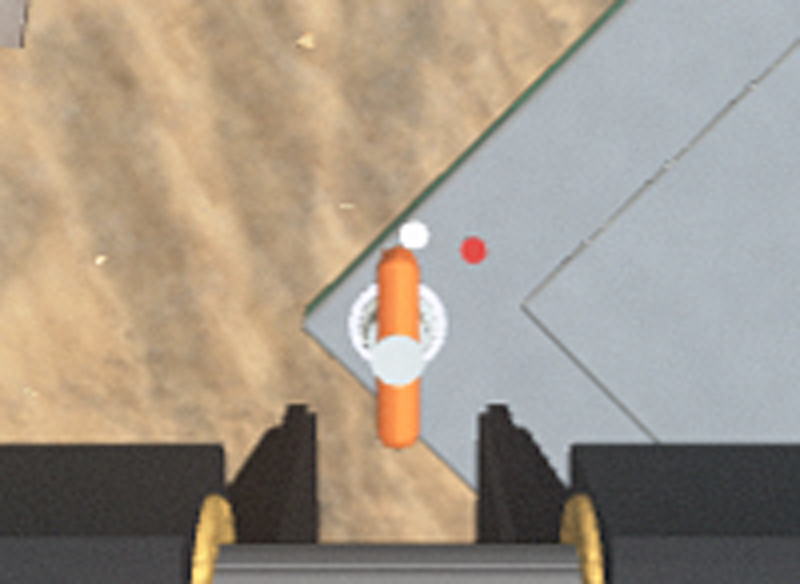

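Emit:
send_rows:
  motion:
    - {"xyz":[0,0.02,-0.001],"twist":[0,0,0],"claw":-0.5}
    - {"xyz":[0,0.03,0],"twist":[0,0,0],"claw":-0.5}
    - {"xyz":[0,0.02,0],"twist":[0,0,0],"claw":-0.5}
    - {"xyz":[0,0.015,0],"twist":[0,0,0],"claw":-0.5}
    - {"xyz":[0,0,0],"twist":[0,0,0],"claw":-0.5}
    - {"xyz":[0,0,0],"twist":[0,0,0],"claw":-0.7}
    - {"xyz":[0,0,0],"twist":[0,0,0],"claw":-1}
    - {"xyz":[0,0,0],"twist":[0,0,0],"claw":-1}
    - {"xyz":[0,0,0],"twist":[0,0,0],"claw":-1}

```text
time_s: 62.85
ee_pos: [0.498, -0.0857, 0.152]
tcp_rot: [0.685, -0.684, 0.175, -0.178]
ft_force: [3.5, 4.8, 2.4]
opening: 0.095
```

Emit:
send_rows:
  motion:
    - {"xyz":[0,0,0],"twist":[0,7.5,0],"claw":-1}
    - {"xyz":[0,0,0],"twist":[0,7.5,0],"claw":-1}
    - {"xyz":[0,0,0],"twist":[0,7.5,0],"claw":-1}
    - {"xyz":[0,0,0],"twist":[0,7.5,0],"claw":-1}
    - {"xyz":[0,0,0],"twist":[0,7.5,0],"claw":-1}
    - {"xyz":[0,0,0],"twist":[0,6,0],"claw":-1}
    - {"xyz":[0,0,0],"twist":[0,3.5,0],"claw":-1}
    - {"xyz":[0,0,0],"twist":[0,0,0],"claw":-1}
    - {"xyz":[0,0,0],"twist":[0,0,0],"claw":-1}

```text
time_s: 63.98
ee_pos: [0.4978, -0.0859, 0.1519]
tcp_rot: [0.559, -0.557, 0.434, -0.435]
ft_force: [2.1, 4.0, 4.1]
opening: 0.094
```

Run:
```python
from snap import *
ps("NR",.1485,90); print(sense()["torque"])
```

```text
t 63.98 pos [ 0.4978 -0.0859  0.1519] jawyaw 14.19 tilt(y axis) [ 2.7e-03  4.0e-04 -1.0e+00] q6 -0.526 q1 -0.278 op 0.094 F [2.1 4.  4.1]
twist y deg -1.95 jaw new 16.145950666786607
tool shift (before twist) [-0.0003  0.0034  0.0002]
tool shift (after twist) [-0.0003  0.0034  0.0002]
[ 0.79376382 -0.40094406  0.33170022]
```

Emit:
send_rows:
  motion:
    - {"xyz":[0,0,0],"twist":[0,0,0],"claw":-0.5}
    - {"xyz":[0,0,0],"twist":[0,0,0],"claw":-0.5}
    - {"xyz":[0,0,0],"twist":[0,0,0],"claw":-0.5}
    - {"xyz":[0,-0.03,0],"twist":[0,0,0],"claw":-0.5}
    - {"xyz":[0,-0.03,0],"twist":[0,0,0],"claw":-0.5}
    - {"xyz":[0,-0.025,0],"twist":[0,0,0],"claw":-0.5}
    - {"xyz":[0,0,0],"twist":[0,0,0],"claw":-0.5}

```text
time_s: 64.85
ee_pos: [0.4978, -0.0868, 0.2378]
tcp_rot: [0.558, -0.557, 0.434, -0.436]
ft_force: [0.2, -0.9, 0.3]
opening: 0.254
```

Run:
```python
from snap import *
s,p=snap("wrist","w37",(150,110,350,256),4)
ps("FL",.235,45)
```

```text
t 64.9 pos [ 0.4969 -0.0865  0.2359] jawyaw 14.08 tilt(y axis) [ 9.e-04 -6.e-04 -1.e+00] q6 -0.524 q1 -0.279 op 0.248 F [-0.7 -0.2 -0.5]
twist y deg -47.07 jaw new 61.145950666786604
tool shift (before twist) [-0.1807  0.0008  0.1233]
tool shift (after twist) [-0.0328  0.001   0.2163]
```

View pics/w37.png

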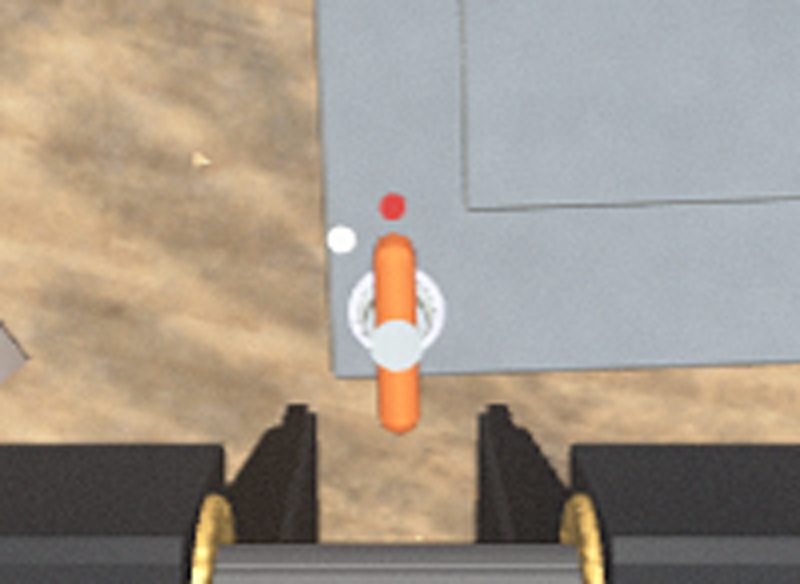

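Good, at red. Now FL.

Emit:
send_rows:
  motion:
    - {"xyz":[0,0,0],"twist":[0,-9.4,0],"claw":-0.5}
    - {"xyz":[0,0,0],"twist":[0,-9.4,0],"claw":-0.5}
    - {"xyz":[0,0,0],"twist":[0,-9.4,0],"claw":-0.5}
    - {"xyz":[0,0,0],"twist":[0,-9.4,0],"claw":-0.5}
    - {"xyz":[0,0,0],"twist":[0,-9.4,0],"claw":-0.5}
    - {"xyz":[-0.008,0,0.054],"twist":[0,0,0],"claw":-0.5}
    - {"xyz":[-0.008,0,0.054],"twist":[0,0,0],"claw":-0.5}
    - {"xyz":[-0.008,0,0.054],"twist":[0,0,0],"claw":-0.5}
    - {"xyz":[-0.0085,0,0.054],"twist":[0,0,0],"claw":-0.5}
    - {"xyz":[0,0,0],"twist":[0,0,0],"claw":-0.5}
    - {"xyz":[0,0,0],"twist":[0,0,0],"claw":-0.5}

```text
time_s: 66.28
ee_pos: [0.5718, 0.1183, 0.2336]
tcp_rot: [-0.684, 0.685, -0.177, 0.175]
ft_force: [-0.5, 0.3, -0.9]
opening: 0.254
```

Run:
```python
from snap import *
s,p=snap("wrist","w38",(150,110,350,256),4)
ps("FL",.1495,45)
```

```text
t 66.33 pos [0.572  0.1178 0.2341] jawyaw 61.06 tilt(y axis) [-2.4e-03 -8.0e-04 -1.0e+00] q6 -0.954 q1 0.111 op 0.249 F [-0.9 -0.6  0.4]
twist y deg -0.09 jaw new 61.1459506667866
tool shift (before twist) [0.0002 0.0846 0.0014]
tool shift (after twist) [0.0002 0.0846 0.0014]
```

View pics/w38.png

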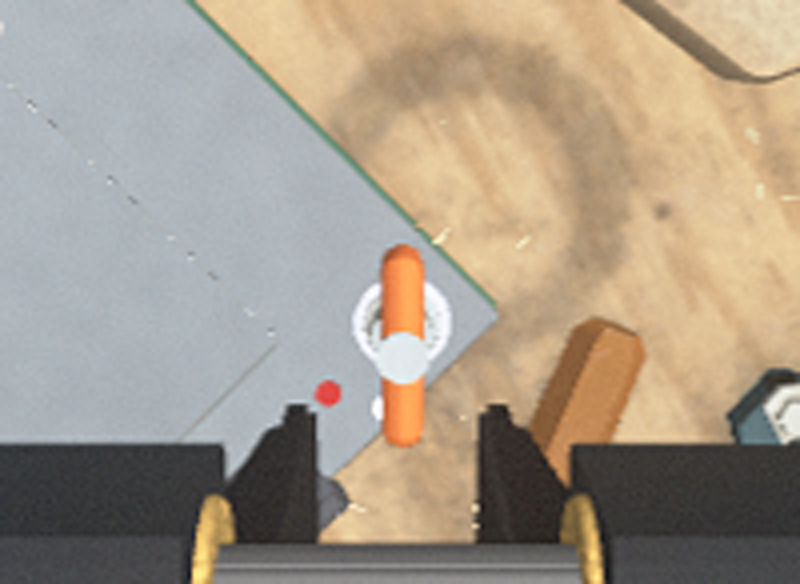

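Emit:
send_rows:
  motion:
    - {"xyz":[0,0.02,0.0005],"twist":[0,0,0],"claw":-0.5}
    - {"xyz":[0,0.03,0],"twist":[0,0,0],"claw":-0.5}
    - {"xyz":[0,0.02,0],"twist":[0,0,0],"claw":-0.5}
    - {"xyz":[0,0.015,0],"twist":[0,0,0],"claw":-0.5}
    - {"xyz":[0,0,0],"twist":[0,0,0],"claw":-0.5}
    - {"xyz":[0,0,0],"twist":[0,0,0],"claw":-0.7}
    - {"xyz":[0,0,0],"twist":[0,0,0],"claw":-1}
    - {"xyz":[0,0,0],"twist":[0,0,0],"claw":-1}
    - {"xyz":[0,0,0],"twist":[0,0,0],"claw":-1}

```text
time_s: 67.45
ee_pos: [0.5735, 0.1185, 0.152]
tcp_rot: [-0.684, 0.685, -0.176, 0.177]
ft_force: [-2.3, -3.6, 4.7]
opening: 0.095
```

Emit:
send_rows:
  motion:
    - {"xyz":[0,0,0],"twist":[0,7.5,0],"claw":-1}
    - {"xyz":[0,0,0],"twist":[0,7.5,0],"claw":-1}
    - {"xyz":[0,0,0],"twist":[0,7.5,0],"claw":-1}
    - {"xyz":[0,0,0],"twist":[0,7.5,0],"claw":-1}
    - {"xyz":[0,0,0],"twist":[0,7.5,0],"claw":-1}
    - {"xyz":[0,0,0],"twist":[0,6,0],"claw":-1}
    - {"xyz":[0,0,0],"twist":[0,3.5,0],"claw":-1}
    - {"xyz":[0,0,0],"twist":[0,0,0],"claw":-1}
    - {"xyz":[0,0,0],"twist":[0,0,0],"claw":-1}

```text
time_s: 68.58
ee_pos: [0.5726, 0.1178, 0.152]
tcp_rot: [-0.557, 0.559, -0.434, 0.435]
ft_force: [-5.8, -6.5, 8.3]
opening: 0.097
```

Run:
```python
from snap import *
ps("FL",.1485,90); print(sense()["torque"])
```

```text
t 68.58 pos [0.5726 0.1178 0.152 ] jawyaw 14.16 tilt(y axis) [-0.0011 -0.0029 -1.    ] q6 -0.134 q1 0.113 op 0.097 F [-5.8 -6.5  8.3]
twist y deg -1.99 jaw new 16.145950666786604
tool shift (before twist) [-0.0009  0.0034  0.0002]
tool shift (after twist) [-0.0009  0.0034  0.0003]
[-1.23081946  1.0671193   0.3482549 ]
```

Stop reached. Release, rise high and move back to view everything.

Emit:
send_rows:
  motion:
    - {"xyz":[0,0,0],"twist":[0,0,0],"claw":-0.5}
    - {"xyz":[0,0,0],"twist":[0,0,0],"claw":-0.5}
    - {"xyz":[0,0,0],"twist":[0,0,0],"claw":-0.5}
    - {"xyz":[0,-0.03,0],"twist":[0,0,0],"claw":-0.5}
    - {"xyz":[0,-0.03,0],"twist":[0,0,0],"claw":-0.5}
    - {"xyz":[0,-0.03,0],"twist":[0,0,0],"claw":-0.5}
    - {"xyz":[0,-0.05,0],"twist":[0,0,0],"claw":-0.5}
    - {"xyz":[-0.03,-0.05,0.03],"twist":[0,0,0],"claw":-0.5}
    - {"xyz":[-0.04,-0.02,0.03],"twist":[0,0,0],"claw":-0.5}
    - {"xyz":[-0.04,0,0.03],"twist":[0,0,0],"claw":-0.5}
    - {"xyz":[0,0,0],"twist":[0,0,0],"claw":-0.5}
    - {"xyz":[0,0,0],"twist":[0,0,0],"claw":-0.5}

```text
time_s: 70.08
ee_pos: [0.6322, 0.2458, 0.3575]
tcp_rot: [-0.557, 0.558, -0.435, 0.435]
ft_force: [-0.6, -1.1, -0.3]
opening: 0.252
```

Run:
```python
from snap import *
s,p=snap("wrist","w39"); snap("side","s39",(200,110,330,250),4.2);snap("scene","c39",(190,80,320,220),4.2); plan()
```

```text
t 70.22 pos [0.6323 0.2449 0.3584] jawyaw 14.02 tilt(y axis) [ 0.e+00 -1.e-04 -1.e+00] q6 0.046 q1 0.29 op 0.251 F [-0.8 -0.5 -0.5]
```

View pics/w39.png

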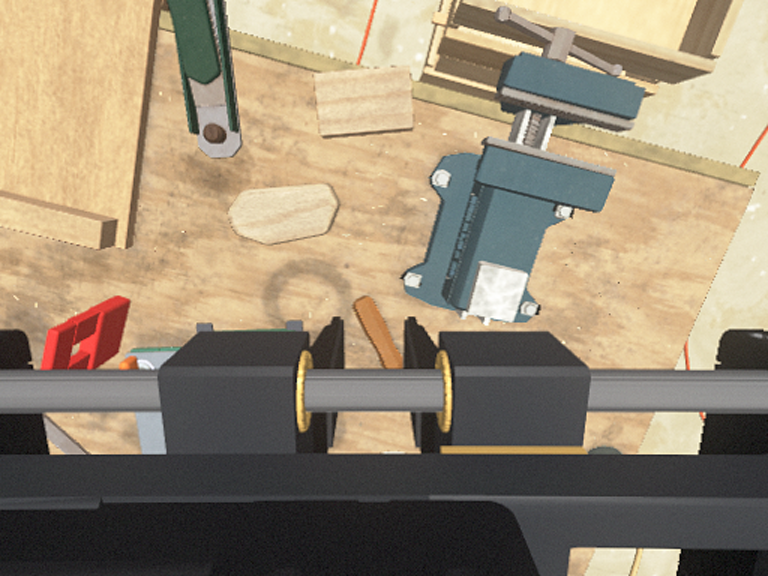

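View pics/s39.png

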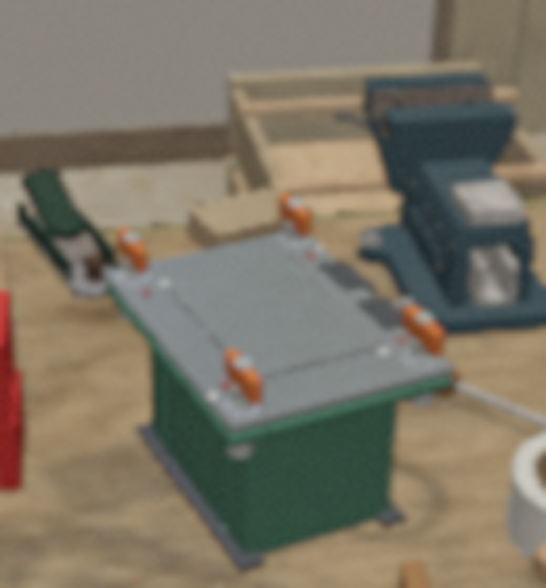

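View pics/c39.png

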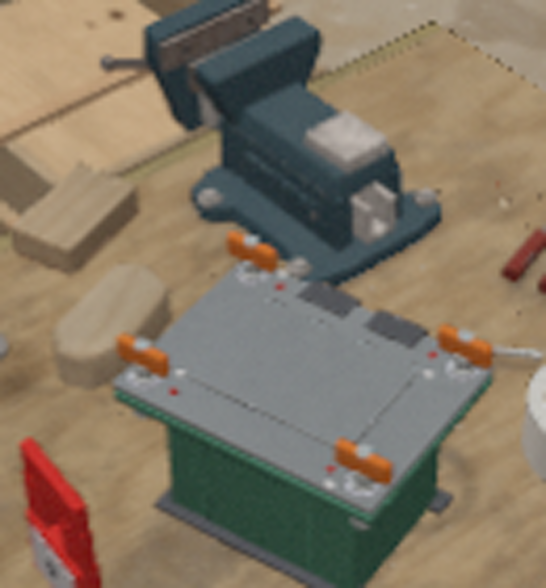

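Run:
```python
from snap import *
p=get_image("scene")
for l in ["sanding_block","wood_blank","pack_red","pack_yellow"]:
    for d in outline_of(p,l): print(l,round(d["p"],2),[int(x) for x in d["extent"]])
print(sign_off())
```

```text
sanding_block 0.91 [192, 116, 223, 145]
wood_blank 0.88 [203, 144, 227, 174]
wood_blank 0.61 [295, 156, 306, 171]
wood_blank 0.45 [239, 133, 256, 146]
pack_red 0.6 [196, 184, 215, 227]
the job is handed in; nothing more can be done
None
```

The yellow and red hang packs (no blue one was on the rack) are in the dry box. The cover is shut flat and all four wing screws are turned to their stops. I handed the job in at about 70 s of the 208 s allowed.

- **Packs:** Both stood upright below the rim before I shut the cover. The closed gripper read 56.3 mm across the red pack, which matches the size given. I left alone the two red look-alikes, one larger by the box and one smaller behind the rack.
- **Cover:** It met a firm stop at 134 mm with about 12 N of push.
- **Screws:** I went near-left, far-right, near-right, far-left, first to 45° (white dot) and then home (red dot). At the stop the turning torque rose to 0.33–0.39 N m on each, against 0.05 N m running friction. The final pictures show all four wings along the box's y.
- **Wing angles before tightening:** The wings started about 7–12° clockwise of the loose mark, and I turned them on from there.
- **Dot position:** The near-right white dot sits about 10° off the 45° line in the picture. I set that screw to 45°, not to the dot.
- **Sanding block and wooden blank:** Neither was touched, and their outlines match the start within about 3 pixels.
- **Last network check:** It missed the small red look-alike and gave two false lower-scored finds of the wooden blank. After the far-left screw's final turn I had only the two fixed-camera views to judge its angle, with no close-up.

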